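Put the returned flange kit away: rings on the stand, blanks in the rack

ROBOT

A 6-joint arm with a two-finger parallel gripper is mounted at the origin on the work surface. World frame = base frame: x ahead of the robot, y to its left, z up, the work surface at z = 0. Lengths are in m, angles in rad, forces in N, time in s.
With the tool pointing down it reaches from about 0.325 to 0.75 m from the base axis. Payload 7.6 kg.
Tool frame: the origin (TCP) lies between the finger pads; the fingertips stand tip_extent ahead of it and the grasp point (between the pads) is the TCP (tip_extent is the distance from the TCP to the fingertips, in m); z points along the fingers, x is the direction in which the jaws open and shut, and the axes are right-handed (so a half turn about z gives the same grasp; the last joint's range is limited). The gripper opens to 85 mm and grips with 20 to 120 N. Pads are 22 mm wide; open, the fingers measure 114 mm over their backs; the gripper's body (76 mm by 85 mm) begins 54 mm behind the grasp point. The pads swing forward as they close: fully open they stand 13 mm farther back than shut.
Start: joints at [1.213, 0.052, 1.401, -0, 1.689, -0.07], TCP at [0.149, 0.503, 0.25] pointing down, gripper open.
Joint ranges: [-2.9, 2.9], [-0.91, 2.17], [0.12, 2.37], [-1.06, 4.2], [0.26, 2.73], [-2.93, 2.93]. Speed limits (rad/s): [2.57, 2.57, 3.01, 3.14, 3.14, 3.14].

INTERFACE

Orientations are given as a unit quaternion [w, x, y, z].
In Python, from rig import get_obs, snapshot, get_calibration, job_done, tip_extent gives the robot as it stands.
- The arm moves only by the shell command python3 -m jog 'ROWS' [FORCE]. ROWS is JSON, a list of rows, each an object of numbers: "x", "y", "z": the shift along the tool's x, y, z in m; "wx", "wy", "wz": the turn, a rotation vector about the tool's x, y, z in degrees; "fingers": the opening, from 0 (shut) to 1 (fully open). A call has 1 to 8 rows; each row shifts and turns the pose as measured when the row begins, along the tool's axes as they then stand; what a row does not reach is not made up. A row lasts 1/8 s, in which the tool goes at most 62.5 mm and 10.7 degrees, less where a joint would pass 70% of its speed; a pose out of reach is approached as far as the arm can. A call with a gripper value outside its range is refused whole. The fingers move at their own pace and stop on an object; FORCE is the grip in N (left out, the last holds). Time passes only in rows, so rows that do not move let the fingers close. It gives the time, the measured TCP pose, the force and the opening at its end, in the units of the state.
- get_obs(): the state, without advancing time (a new reading comes with each control period).
- snapshot(name): name is "side" or "top"; returns the picture (384x512x3 uint8, red, green, blue); there is no depth.
- get_calibration(name): a dict with "vfov" (degrees; the focal length in pixels is half the picture's height over the tangent of half this angle, whatever the lens; pixels are square), "cx", "cy" (the principal point, pixels), "k1" (the pictures are not rectified: a ray, as slopes to the right and down, at radius r is drawn at 1 + k1 r^2 times it, then the intrinsics apply), "camera_from_world" (4x4, takes a point from world to camera coordinates). Camera axes: x right, y down, z forward; pixel columns grow to the right and rows downward; lengths in m; the calibration is good to about 2 mm. A picture is of the moment at which its call begins. get_calibration takes no time and is no camera call.
- job_done(): hands the job in, once; it reports no verdict.
The state is a dict: "clock": time; "joints": joint angles; "joint_vel": joint speeds; "joint_efforts": joint torques, N m; "tool_pos": TCP position; "eef_rot": TCP orientation; "ft_force": force on the tool from outside, world axes, zero at the start; "ft_torque": the same for the moment, N m; "finger_gap": finger opening in m.
Only numpy, scipy, OpenCV 4.12 (cv2) and the standard library are available. Lean on these libraries where they do the work, as an engineer would, in place of code of your own. Each camera call takes 0.05 s, during which the arm holds its last target.

TASK

A flange kit has come back to the stores; put it away. Take the black retaining collar off the spindle of the ring stand and set it aside, thread all the reducing rings lying on the bench onto the spindle, the widest at the bottom and each smaller one on top, so that they lie flat on each other, then put the collar back on over them until it sits on the top ring. Stand each blanking plate from the blue returns tray on edge in a slot of its own in the wooden rack, tab upwards and right down in the slot; do the rings and the plates in whichever order suits, and leave the pipe elbow, the pressure gauge and the valve where they are.

Things in the scene. Friction and masses are not known exactly. Their poses are not given: they have to be found in the camera images.
- stand: ring stand, fixed to the bench: green round foot 92 mm across and 14 mm high (its rim is bevelled) with an upright bare steel spindle of 16 mm diameter in the middle, rising 58 mm above the foot, the last 8 mm a round nose. Origin: centre of the underside, on the bench; z up
- spindle_foot (a point): point on the spindle's axis at the top face of the stand's foot, 14 mm above the bench; the lowest ring lies at this height
- spindle_tip (a point): top of the spindle, on its axis, 72 mm above the bench
- collar: black plastic retaining collar with a knurled side, outside diameter 36 mm over the knurls (34 mm at the gripped body), 26 mm high, 20 mm bore right through; slips loosely on the spindle and at the start sits there, on the foot. Origin: centre of its underside, z up along the bore
- ring66: largest reducing ring, dark steel, flat, outside diameter 66 mm, 10 mm thick, with a 20 mm bore right through; lies flat on the bench at the start (may be absent). Origin: centre of its underside, z axis along the bore, up
- ring58: second largest reducing ring, brass, flat, outside diameter 58 mm, 10 mm thick, with a 20 mm bore right through; lies flat on the bench at the start (may be absent). Origin: centre of its underside, z axis along the bore, up
- ring50: third largest reducing ring, white plastic, flat, outside diameter 50 mm, 10 mm thick, with a 20 mm bore right through; lies flat on the bench at the start (may be absent). Origin: centre of its underside, z axis along the bore, up
- ring42: smallest reducing ring, copper-coloured, flat, outside diameter 42 mm, 10 mm thick, with a 20 mm bore right through; lies flat on the bench at the start (may be absent). Origin: centre of its underside, z axis along the bore, up
- tray: blue returns tray, fixed, 234 mm wide (y): a rest sloping 40 degrees from vertical, ribs part it into 3 bays 76 mm apart. A plate's lower edge lies 18 mm above the bench, 35 mm to +x of the origin, and the plate leans over to -x; the rest ends 55 mm up the plate, so the tab and the space behind it are free; ribs stand 10 mm proud of the plate. Origin: underside, z up, x away from the tabs
- blank0: blanking plate, grey metal, 64 mm wide, 60 mm high, 8 mm thick (lowest 5 mm: 60 by 5 mm), red tab 30 mm wide, 8 mm thick on the middle of its upper edge, up to 100 mm from the lower edge; 0.22 kg. Starts leaning in the tray, z axis 40 degrees from vertical (may be absent). Origin: middle of the lower edge; x normal to the plate (at the start up and away from the rest), y along its width, z towards the tab
- blank1: same as blank0, in another bay
- blank2: same as blank0, in another bay
- rack: light wooden rack block, fixed: 136 mm (x) by 96 mm (y) by 42 mm high, with three parallel slots across it, each running along y, 42 mm apart in x. Origin: centre of the underside; z up
- slot0 (a point): middle of the floor of a slot in the rack, 10 mm above the bench. The slot is 13 mm wide (x), 72 mm long (y), 32 mm deep and open at the top; axes are those of the rack
- slot1 (a point): middle of the floor of a slot in the rack, 10 mm above the bench. The slot is 13 mm wide (x), 72 mm long (y), 32 mm deep and open at the top; axes are those of the rack
- slot2 (a point): middle of the floor of a slot in the rack, 10 mm above the bench. The slot is 13 mm wide (x), 72 mm long (y), 32 mm deep and open at the top; axes are those of the rack
- elbow: brass pipe elbow lying on the bench, legs about 60 mm long, 40 mm across the collars; not part of the job. Origin: under the bend, on the bench
- gauge: round pressure gauge lying face up, 68 mm across, 26 mm thick with a stem; not part of the job. Origin: centre of its underside
- valve: steel ball valve with a flat red lever, about 92 mm long and 60 mm high; not part of the job. Origin: under its middle
There are look-alikes about, which are no part of the job. What is shaped like the blank0 but orange or turquoise is not meant. Of the things shaped like the collar, the black one is meant.

How it is judged:
On the way, in this order (a step that is already met when the one before it is completed fails the run):
1. the collar is off the spindle (horizontal distance between collar and spindle_foot above 0.04 m), for 0.2 s.
2. all rings present are on the spindle, lying flat, widest at the bottom and smallest at the top (horizontal distance between each of ring66, ring58, ring50, ring42 and spindle_foot below 0.005 m and angle between the z axis of each of ring66, ring58, ring50, ring42 and the z axis of stand, either way round below 0.1 rad and z of each of ring66, ring58, ring50, ring42 in the frame of spindle_foot below 0.034 m and z of each of ring58, ring50, ring42 in the frame of ring66 above 0.006 m and z of each of ring50, ring42 in the frame of ring58 above 0.006 m and z of ring42 in the frame of ring50 above 0.006 m), for 0.2 s.
3. the collar is back on the spindle, sitting on the top ring (horizontal distance between collar and spindle_foot below 0.005 m and angle between the z axis of collar and the z axis of stand, either way round below 0.12 rad and z of collar in the frame of spindle_foot below 0.044 m and z of collar in the frame of ring66 above 0.006 m and z of collar in the frame of ring58 above 0.006 m and z of collar in the frame of ring50 above 0.006 m and z of collar in the frame of ring42 above 0.006 m), for 0.2 s.
At the end, for the whole second after the job is handed in: All rings on the spindle (5 mm, flat to 0.1 rad), smaller above larger, stacked down; collar above them (5 mm, 0.12 rad); each plate tab up in a slot (edge within 4 mm of its floor, 7 mm across, 8 mm along, upright to 0.25 rad, parallel to 0.3 rad); all at rest (all of step 2 and all of step 3 and ((x of blank0 in the frame of slot0 between -0.007 and 0.007 m and y of blank0 in the frame of slot0 between -0.008 and 0.008 m and z of blank0 in the frame of slot0 below 0.004 m) or (x of blank0 in the frame of slot1 between -0.007 and 0.007 m and y of blank0 in the frame of slot1 between -0.008 and 0.008 m and z of blank0 in the frame of slot1 below 0.004 m) or (x of blank0 in the frame of slot2 between -0.007 and 0.007 m and y of blank0 in the frame of slot2 between -0.008 and 0.008 m and z of blank0 in the frame of slot2 below 0.004 m)) and ((x of blank1 in the frame of slot0 between -0.007 and 0.007 m and y of blank1 in the frame of slot0 between -0.008 and 0.008 m and z of blank1 in the frame of slot0 below 0.004 m) or (x of blank1 in the frame of slot1 between -0.007 and 0.007 m and y of blank1 in the frame of slot1 between -0.008 and 0.008 m and z of blank1 in the frame of slot1 below 0.004 m) or (x of blank1 in the frame of slot2 between -0.007 and 0.007 m and y of blank1 in the frame of slot2 between -0.008 and 0.008 m and z of blank1 in the frame of slot2 below 0.004 m)) and ((x of blank2 in the frame of slot0 between -0.007 and 0.007 m and y of blank2 in the frame of slot0 between -0.008 and 0.008 m and z of blank2 in the frame of slot0 below 0.004 m) or (x of blank2 in the frame of slot1 between -0.007 and 0.007 m and y of blank2 in the frame of slot1 between -0.008 and 0.008 m and z of blank2 in the frame of slot1 below 0.004 m) or (x of blank2 in the frame of slot2 between -0.007 and 0.007 m and y of blank2 in the frame of slot2 between -0.008 and 0.008 m and z of blank2 in the frame of slot2 below 0.004 m)) and angle between each of blank0, blank1, blank2's own z axis and vertical below 0.25 rad and angle between the x axis of each of blank0, blank1, blank2 and the x axis of rack, either way round below 0.3 rad and linear speed of each of ring66, ring58, ring50, ring42, blank0, blank1, blank2, collar below 0.02 m/s); the robot touches nothing.
It fails at once if the elbow is moved by more than 3 cm (distance of elbow from where it was at the start of the episode above 0.03 m).
It fails at once if the gauge is moved by more than 3 cm (distance of gauge from where it was at the start of the episode above 0.03 m).
It fails at once if the valve is moved by more than 3 cm (distance of valve from where it was at the start of the episode above 0.03 m).
It fails at once if a ring, a plate or the collar falls off the bench (height (world z) of any of ring66, ring58, ring50, ring42, blank0, blank1, blank2, collar below -0.05 m).
Of ring66, ring58, ring50, ring42 only 2 to 4 are there at a start; the rules pass over those that are not, and their reading is None.
Of blank0, blank1, blank2 only 2 to 3 are there at a start; the rules pass over those that are not, and their reading is None.
At some moment in a run one of ring66, ring58, ring50, ring42 may be knocked a few centimetres aside while the robot is not near it.
It also fails if it takes over 210 s, if anything falls off the work surface, if the arm or the gripper's body presses on something with over 40 N, if the wrist force passes 120 N, or if a joint passes its speed limit or range.

## Working session

There is one attempt and no reset: what is moved stays moved. The work goes in short steps, Python scripts to look and compute and a shell command to move; the robot and the scene stay as the last step left them, time stands still between calls to the robot, and variables do not carry over. Pictures are saved under pics/ and viewed, and the job is handed in when it is done.

```bash
ls; mkdir -p pics; python3 - <<'E'
from rig import *
import cv2
print(get_obs(), tip_extent)
for n in("side","top"):
    im=snapshot(n); cv2.imwrite(f"pics/{n}0.png",im[...,::-1]); c=get_calibration(n); print(n,c)
E
```

```text
pics
{'clock': 0.0, 'joints': array([ 1.21268309e+00,  5.28642535e-02,  1.40174873e+00, -2.12861462e-05,
        1.68857917e+00, -7.03077095e-02]), 'joint_vel': array([-6.92885215e-04, -7.16699553e-04,  1.77485693e-04,  3.08414037e-04,
        2.15307540e-03,  9.83204372e-05]), 'joint_efforts': array([ 1.37702915e-03, -3.81664038e+01, -3.60185373e+01, -2.60493937e-05,
        6.18179940e-03, -1.13700631e-05]), 'tool_pos': array([0.14891228, 0.50315496, 0.24944589]), 'eef_rot': array([ 4.41263124e-04,  8.01202302e-01,  5.98393041e-01, -6.67083571e-04]), 'ft_force': array([-0.28521793,  0.28328273,  0.52032676]), 'ft_torque': array([ 0.01042807, -0.01135929, -0.01113304]), 'finger_gap': 0.08513249895405042} 0.019
side {'vfov': 53.93855054512826, 'cx': 250.6306340102294, 'cy': 188.26059166495946, 'k1': -0.06492166757835, 'camera_from_world': array([[ 0.92178139, -0.38767652, -0.00509826, -0.53953226],
       [-0.30695803, -0.72169732, -0.62042707,  0.20943431],
       [ 0.2368456 ,  0.57346308, -0.78424758,  0.96082446],
       [ 0.        ,  0.        ,  0.        ,  1.        ]])}
top {'vfov': 53.7563658438024, 'cx': 257.7059919019775, 'cy': 192.5928322608822, 'k1': -0.04835212013928317, 'camera_from_world': array([[-0.03041258, -0.99953141,  0.00346898, -0.00955132],
       [-0.97661972,  0.02897616, -0.21301244,  0.5839315 ],
       [ 0.21281211, -0.00986613, -0.97704333,  0.99439275],
       [ 0.        ,  0.        ,  0.        ,  1.        ]])}
```

View pics/side0.png

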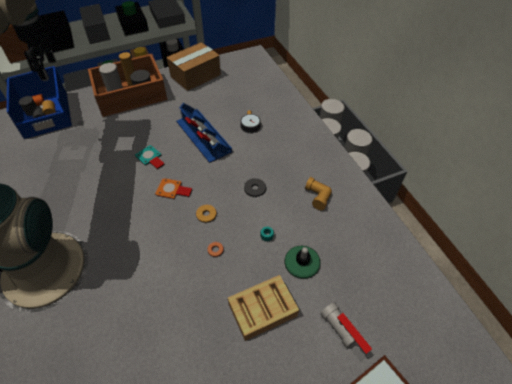

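View pics/top0.png

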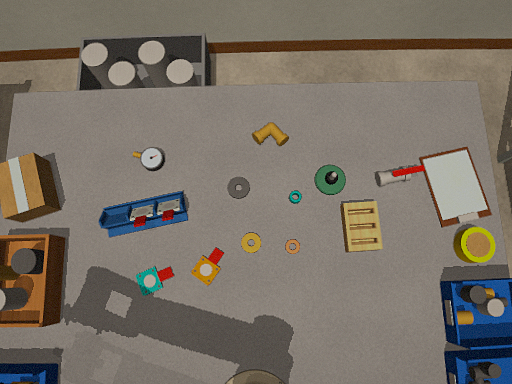

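```bash
cat > h.py <<'E'
import numpy as np, cv2
from rig import *
from scipy.spatial.transform import Rotation as R
def K(n):
    c=get_calibration(n); f=192/np.tan(np.radians(c["vfov"]/2)); return c,f
def ray(n,u,v):
    c,f=K(n); d=np.array([(u-c["cx"])/f,(v-c["cy"])/f]); s=d.copy()
    for _ in range(20): s=d/(1+c["k1"]*(s@s))
    T=c["camera_from_world"]; Rm=T[:3,:3]; o=-Rm.T@T[:3,3]; return o,Rm.T@np.array([s[0],s[1],1])
def onz(n,u,v,z):
    o,d=ray(n,u,v); return (o+d*(z-o[2])/d[2])
def proj(n,p):
    c,f=K(n); T=c["camera_from_world"]; q=T[:3,:3]@np.asarray(p)+T[:3,3]; s=q[:2]/q[2]; s=s*(1+c["k1"]*(s@s)); return np.array([s[0]*f+c["cx"],s[1]*f+c["cy"]])
def tri(pn,ps):
    A=[];b=[]
    M=np.zeros((3,3));v=np.zeros(3)
    rs=[ray("top",*pn),ray("side",*ps)]
    for o,d in rs:
        d=d/np.linalg.norm(d);P=np.eye(3)-np.outer(d,d);M+=P;v+=P@o
    x=np.linalg.solve(M,v); return x,[np.linalg.norm(np.cross(x-o,d/np.linalg.norm(d))) for o,d in rs]
def crop(n,u0,v0,u1,v1,name,s=5):
    im=snapshot(n)[v0:v1,u0:u1,::-1]; im=cv2.resize(im,None,fx=s,fy=s,interpolation=cv2.INTER_CUBIC); cv2.imwrite("pics/"+name+".png",im)
def tool():
    o=get_obs(); q=o["eef_rot"]; return o["tool_pos"],R.from_quat([q[1],q[2],q[3],q[0]]),o
def delta(target,zaxis=None,xaxis=None):
    """shift in tool axes, and rotvec in tool axes (deg) to goal"""
    p,r,o=tool(); print("pos",p.round(4),"gap",round(o["finger_gap"],4),"t",round(o["clock"],2),"F",o["ft_force"].round(1))
    print("shift mm (tool axes)",(r.inv().apply(np.asarray(target)-p)*1000).round(1))
    if zaxis is not None:
        z=np.array(zaxis,float);z/=np.linalg.norm(z);best=None
        for sg in(1,-1):
            x=sg*np.array(xaxis,float);x-=z*(x@z);x/=np.linalg.norm(x)
            g=R.from_matrix(np.column_stack([x,np.cross(z,x),z])); rv=np.degrees((r.inv()*g).as_rotvec())
            print("rotvec deg",rv.round(1))
    M=r.as_matrix();print("tool x",M[:,0].round(3),"y",M[:,1].round(3),"z",M[:,2].round(3))
E
python3 - <<'E'
from h import *
a=snapshot("top");b=snapshot("side")
def up(im,u0,v0,u1,v1,name,s):
    cv2.imwrite("pics/"+name+".png",cv2.resize(im[v0:v1,u0:u1,::-1],None,fx=s,fy=s,interpolation=cv2.INTER_CUBIC))
up(a,90,120,390,270,"topA",2.6); up(a,280,150,400,260,"topB",5); up(a,95,185,195,240,"topT",7); up(b,170,90,240,170,"sideT",7); up(b,190,170,340,340,"sideB",3.5)
E
```

```text
(no output)
```

View pics/topB.png

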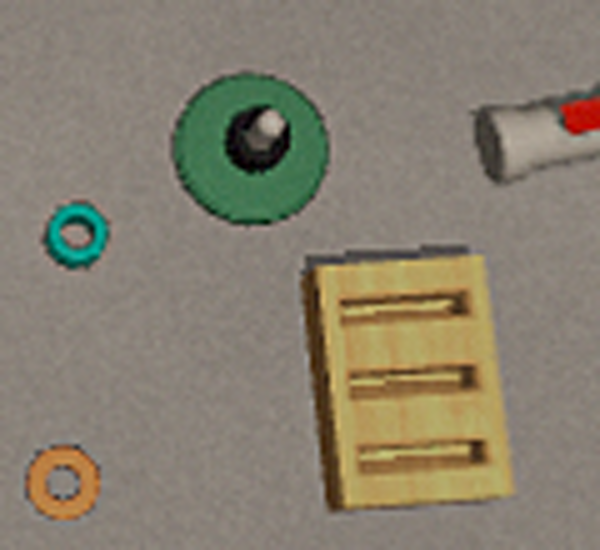

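View pics/topT.png

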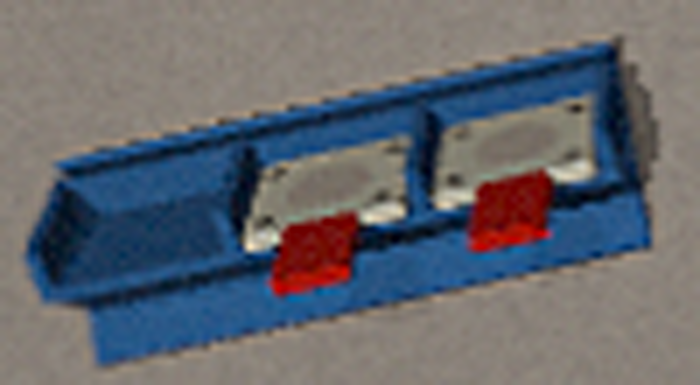

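View pics/sideT.png

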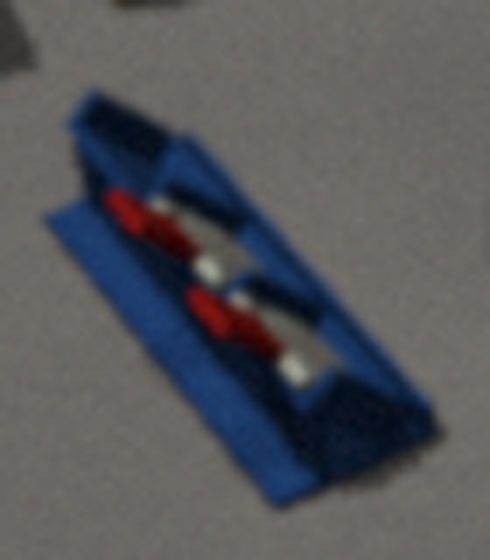

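View pics/sideB.png

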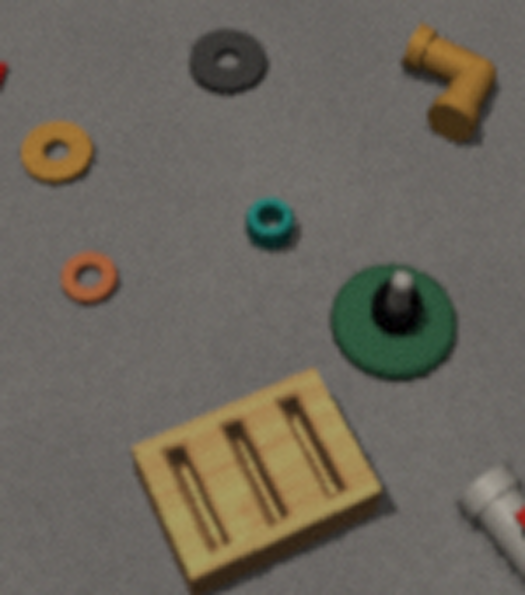

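The stand with the black collar is at about (331,179) in the top picture. The rings are the dark one at (238,187), the brass one at (251,242) and the copper one at (292,246). The rack is at about (361,226). Two grey plates with red tabs sit in the tray bays on the right in the top view, and there is no white ring. Next I'll measure all of these.

```bash
cat >> h.py <<'E'
def blob(n,im,lo,hi,roi,fill=True,verb=1):
    u0,v0,u1,v1=roi; c=im[v0:v1,u0:u1]
    s=4; c=cv2.resize(c,None,fx=s,fy=s,interpolation=cv2.INTER_CUBIC)
    hsv=cv2.cvtColor(c,cv2.COLOR_RGB2HSV); m=cv2.inRange(hsv,np.array(lo),np.array(hi))
    cs,_=cv2.findContours(m,cv2.RETR_EXTERNAL,cv2.CHAIN_APPROX_NONE)
    cs=sorted(cs,key=cv2.contourArea)[::-1]
    return [( (x.reshape(-1,2)+.5)/s-.5+[u0,v0]) for x in cs if cv2.contourArea(x)>60]
def circ(n,ct,z):
    """outline -> plane z -> minimal circle fit (lsq)"""
    P=np.array([onz(n,u,v,z)[:2] for u,v in ct]); A=np.c_[2*P,np.ones(len(P))]; x=np.linalg.lstsq(A,(P**2).sum(1),rcond=None)[0]
    return x[:2].round(4), round(float(np.sqrt(x[2]+x[:2]@x[:2]))*2000,1)
ROI={"top":dict(dark=(215,165,262,210),brass=(235,225,268,260),copper=(278,232,308,262),foot=(305,155,355,205)),
"side":dict(dark=(235,170,275,205),brass=(188,198,222,228),copper=(200,236,232,264),foot=(275,235,330,285))}
COL=dict(dark=((0,0,0),(180,70,88)),brass=((12,110,80),(30,255,255)),copper=((3,110,80),(18,255,255)),foot=((60,80,30),(90,255,255)))
E
python3 - <<'E'
from h import *
for n in("top","side"):
    im=snapshot(n)
    for k in ("dark","brass","copper","foot"):
        cs=blob(n,im,*COL[k],ROI[n][k])
        for z in ((.005,.01) if k!="foot" else (.0,.014)):
            print(n,k,len(cs),z,circ(n,cs[0],z), cs[0].mean(0).round(1))
E
```

```text
top dark 5 0.005 (array([0.6116, 0.028 ]), 58.3) [243.9 194.2]
top dark 5 0.01 (array([0.6104, 0.0278]), 58.0) [243.9 194.2]
top brass 1 0.005 (array([ 0.4508, -0.0032]), 57.3) [250.7 242.4]
top brass 1 0.01 (array([ 0.4503, -0.0033]), 57.0) [250.7 242.4]
top copper 1 0.005 (array([ 0.4363, -0.1217]), 41.3) [292.2 246.1]
top copper 1 0.01 (array([ 0.4359, -0.1213]), 41.1) [292.2 246.1]
top foot 1 0.0 (array([ 0.6312, -0.2446]), 90.6) [329.7 179.5]
top foot 1 0.014 (array([ 0.6278, -0.2416]), 89.5) [329.7 179.5]
side dark 1 0.005 (array([0.6111, 0.0301]), 71.2) [254.6 187.5]
side dark 1 0.01 (array([0.6095, 0.0264]), 70.7) [254.6 187.5]
side brass 1 0.005 (array([ 4.479e-01, -2.000e-04]), 57.9) [205.7 212.8]
side brass 1 0.01 (array([ 0.4472, -0.0036]), 57.6) [205.7 212.8]
side copper 1 0.005 (array([ 0.4335, -0.119 ]), 41.8) [215.  248.7]
side copper 1 0.01 (array([ 0.4329, -0.1218]), 41.6) [215.  248.7]
side foot 1 0.0 (array([ 0.6283, -0.2397]), 79.9) [302.4 260.6]
side foot 1 0.014 (array([ 0.6236, -0.2456]), 78.6) [302.4 260.6]
```

```bash
python3 - <<'E'
from h import *
ims={n:snapshot(n) for n in("top","side")}
for n in ims:
    for v in (60,70,78):
        cs=blob(n,ims[n],(0,0,0),(180,90,v),ROI[n]["dark"]); print(n,v,[circ(n,c,.007) for c in cs[:2]])
    c=blob(n,ims[n],*COL["foot"],ROI[n]["foot"])[0]
    h=cv2.convexHull(c.astype(np.float32)).reshape(-1,2)
    for z in (0,.005,.014): print(n,"foothull",z,circ(n,h,z))
    # rack
    cs=blob(n,ims[n],(12,80,110),(30,255,255),(335,190,390,260) if n=="top" else (222,270,305,340))
    q=cv2.minAreaRect(cs[0].astype(np.float32)); print(n,"rack",q)
    ap=cv2.approxPolyDP(cs[0].astype(np.float32),2.5,True).reshape(-1,2); print(ap.round(1).tolist()); print([onz(n,*p,.042).round(4)[:2].tolist() for p in ap])
    # red tabs
    cs=blob(n,ims[n],(0,150,60),(6,255,255),(95,185,195,240) if n=="top" else (170,90,240,170))
    cs2=blob(n,ims[n],(172,150,60),(180,255,255),(95,185,195,240) if n=="top" else (170,90,240,170))
    for c in cs[:3]: print(n,"tab",c.mean(0).round(1),c.min(0),c.max(0))
E
```

```text
top 60 []
top 70 []
top 78 [(array([0.6048, 0.0267]), 46.5), (array([0.6143, 0.0296]), 21.0)]
top foothull 0 (array([ 0.6312, -0.2445]), 91.7)
top foothull 0.005 (array([ 0.63  , -0.2435]), 91.3)
top foothull 0.014 (array([ 0.6277, -0.2416]), 90.5)
top rack ((362.4347229003906, 225.75767517089844), (50.51923370361328, 34.76026916503906), 83.2901611328125)
[[376.1000061035156, 200.89999389648438], [342.6000061035156, 202.89999389648438], [348.3999938964844, 251.39999389648438], [382.3999938964844, 247.89999389648438]]
[[0.5538, -0.364], [0.5509, -0.2675], [0.4141, -0.273], [0.4204, -0.369]]
top tab [139.5 220.6] [133.625 215.125] [145.625 226.125]
top tab [167.6 214.7] [161.875 208.875] [173.125 220.125]
side 60 [(array([0.6102, 0.027 ]), 64.0)]
side 70 [(array([0.6103, 0.0279]), 67.1)]
side 78 [(array([0.6104, 0.0283]), 68.9)]
side foothull 0 (array([ 0.6292, -0.239 ]), 91.2)
side foothull 0.005 (array([ 0.6275, -0.2411]), 90.7)
side foothull 0.014 (array([ 0.6245, -0.2449]), 89.8)
side rack ((262.8035888671875, 303.7489929199219), (41.9771842956543, 60.709434509277344), 65.32313537597656)
[[279.8999938964844, 275.1000061035156], [227.60000610351562, 297.1000061035156], [244.10000610351562, 334.8999938964844], [297.8999938964844, 309.8999938964844]]
[[0.5488, -0.2687], [0.4134, -0.2716], [0.4159, -0.3667], [0.5495, -0.3624]]
side tab [203.2 135.6] [197.125 131.625] [209.125 139.625]
side tab [191.6 121.4] [185.875 117.875] [197.125 125.125]
```

```bash
python3 - <<'E'
from h import *
print(tri((334,174),(304.9,248.6)))
delta((0.6287,-0.2423,0.12),(0,0,-1),(0,1,0))
E
```

```text
(array([ 0.62747402, -0.24213923,  0.07303127]), [np.float64(0.0006433447789496489), np.float64(0.0006433447789494543)])
pos [0.149  0.5034 0.2502] gap 0.0851 t 0.4 F [ 0.4  0.4 -0.1]
shift mm (tool axes) [-578.9  671.6  130.3]
rotvec deg [ -0.    0.  -16.5]
rotvec deg [  0.    0.  163.5]
tool x [ 0.284  0.959 -0.   ] y [ 0.959 -0.284 -0.   ] z [-0. -0. -1.]
```

```bash
python3 -m jog '[{"wz":-8.2},{"wz":-8.3},{"x":-0.05,"y":0.032},{"x":-0.05,"y":0.032},{"x":-0.05,"y":0.032},{"x":-0.05,"y":0.032},{"x":-0.05,"y":0.032},{"x":-0.05,"y":0.032}]' 40; python3 -m jog '[{"x":-0.05,"y":0.032},{"x":-0.05,"y":0.032},{"x":-0.05,"y":0.032},{"x":-0.05,"y":0.032},{"x":-0.05,"y":0.032},{"x":-0.05,"y":0.032},{"x":-0.05,"y":0.032,"fingers":0.7},{"x":-0.04,"y":0.025}]'; python3 - <<'E'
from h import *
delta((0.6277,-0.2421,0.12),(0,0,-1),(0,1,0))
E
```

```text
pos [0.149  0.5034 0.2502] gap 0.0851 t 0.4 F [ 0.4  0.4 -0.1]
shift mm (tool axes) [-579.   670.6  130.3]
rotvec deg [ -0.    0.  -16.5]
rotvec deg [  0.    0.  163.5]
tool x [ 0.284  0.959 -0.   ] y [ 0.959 -0.284 -0.   ] z [-0. -0. -1.]$[0]: bad value
$[0]: bad value
```

```bash
python3 -m jog '[{"x":0,"y":0,"z":0,"wx":0,"wy":0,"wz":-8.2,"fingers":1}]' 40; python3 -m jog --help | head -30
```

```text
clock: 0.52
tool_pos: [0.149, 0.5034, 0.2502]
eef_rot: [0.0, 0.755, 0.655, -0.0]
ft_force: [-1.2, -0.1, 0.3]
finger_gap: 0.0856invalid input: not JSON, or not a number
```

```bash
python3 -m jog '[{"wz":-8.3,"fingers":1}]'; python3 -m jog '[{"x":-0.05,"y":0.032,"z":0,"wx":0,"wy":0,"wz":0}]'
```

```text
$[0]: bad value
$[0]: bad value
```

```bash
python3 -m jog '[{"x":0,"y":0,"z":0,"wx":0,"wy":0,"wz":-8.3,"fingers":1},{"x":-0.05,"y":0.032,"z":0,"wx":0,"wy":0,"wz":0,"fingers":1},{"x":-0.05,"y":0.032,"z":0,"wx":0,"wy":0,"wz":0,"fingers":1},{"x":-0.05,"y":0.032,"z":0,"wx":0,"wy":0,"wz":0,"fingers":1},{"x":-0.05,"y":0.032,"z":0,"wx":0,"wy":0,"wz":0,"fingers":1},{"x":-0.05,"y":0.032,"z":0,"wx":0,"wy":0,"wz":0,"fingers":1},{"x":-0.05,"y":0.032,"z":0,"wx":0,"wy":0,"wz":0,"fingers":1},{"x":-0.05,"y":0.032,"z":0,"wx":0,"wy":0,"wz":0,"fingers":1}]'
python3 -m jog '[{"x":-0.05,"y":0.032,"z":0,"wx":0,"wy":0,"wz":0,"fingers":1},{"x":-0.05,"y":0.032,"z":0,"wx":0,"wy":0,"wz":0,"fingers":1},{"x":-0.05,"y":0.032,"z":0,"wx":0,"wy":0,"wz":0,"fingers":1},{"x":-0.05,"y":0.032,"z":0,"wx":0,"wy":0,"wz":0,"fingers":1},{"x":-0.05,"y":0.032,"z":0,"wx":0,"wy":0,"wz":0,"fingers":0.8},{"x":-0.05,"y":0.032,"z":0,"wx":0,"wy":0,"wz":0,"fingers":0.8},{"x":-0.05,"y":0.032,"z":0,"wx":0,"wy":0,"wz":0,"fingers":0.8},{"x":-0.04,"y":0.032,"z":0,"wx":0,"wy":0,"wz":0,"fingers":0.8}]'
python3 - <<'E'
from h import *
delta((0.6277,-0.2421,0.12),(0,0,-1),(0,1,0))
E
```

```text
clock: 1.52
tool_pos: [0.3812, 0.148, 0.2502]
eef_rot: [0.001, 0.701, 0.714, 0.001]
ft_force: [0.2, 0.6, 0.1]
finger_gap: 0.0853
clock: 2.52
tool_pos: [0.6505, -0.2531, 0.2525]
eef_rot: [0.003, 0.702, 0.713, 0.003]
ft_force: [0.3, 1.2, -0.4]
finger_gap: 0.0681
pos [ 0.6505 -0.2531  0.2525] gap 0.0681 t 2.52 F [ 0.3  1.2 -0.4]
shift mm (tool axes) [ 11.3 -23.7 132.3]
rotvec deg [ 0.5 -0.   0.9]
rotvec deg [ 1.000e-01  7.000e-01 -1.791e+02]
tool x [-0.016  1.     0.001] y [1.    0.016 0.008] z [ 0.008  0.001 -1.   ]
```

```bash
python3 -m jog '[{"x":0.011,"y":-0.0237,"z":0.05,"wx":0.5,"wy":0,"wz":0.9,"fingers":0.7},{"x":0,"y":0,"z":0.05,"wx":0,"wy":0,"wz":0,"fingers":0.7},{"x":0,"y":0,"z":0.025,"wx":0,"wy":0,"wz":0,"fingers":0.7},{"x":0,"y":0,"z":0,"wx":0,"wy":0,"wz":0,"fingers":0.7}]'
python3 - <<'E'
from h import *
delta((0.6277,-0.2421,0.036),(0,0,-1),(0,1,0))
crop("side",230,150,380,300,"s1",4); crop("top",270,110,390,230,"t1",5)
E
```

```text
clock: 3.02
tool_pos: [0.6312, -0.2481, 0.119]
eef_rot: [-0.001, 0.709, 0.705, -0.0]
ft_force: [0.3, -0.6, 0.5]
finger_gap: 0.0596
pos [ 0.6312 -0.2481  0.119 ] gap 0.0596 t 3.02 F [ 0.3 -0.6  0.5]
shift mm (tool axes) [ 6.  -3.4 83. ]
rotvec deg [-0.1 -0.1 -0.3]
rotvec deg [-1.000e-01  2.000e-01  1.797e+02]
tool x [0.005 1.    0.001] y [ 1.    -0.005 -0.002] z [-0.002  0.001 -1.   ]
```

View pics/s1.png

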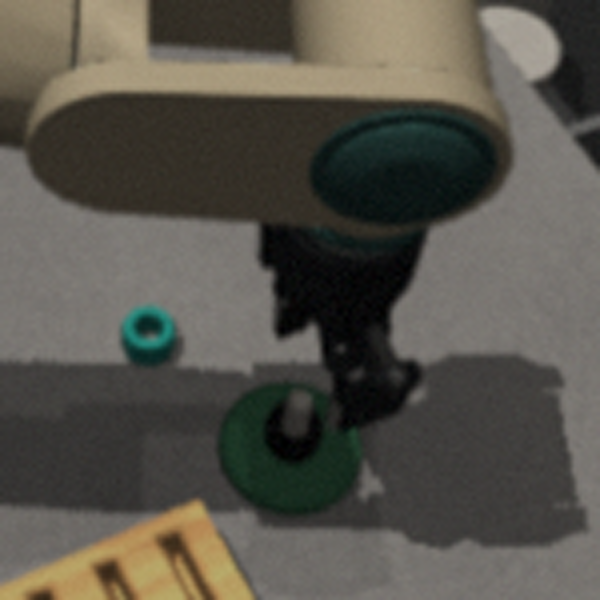

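View pics/t1.png

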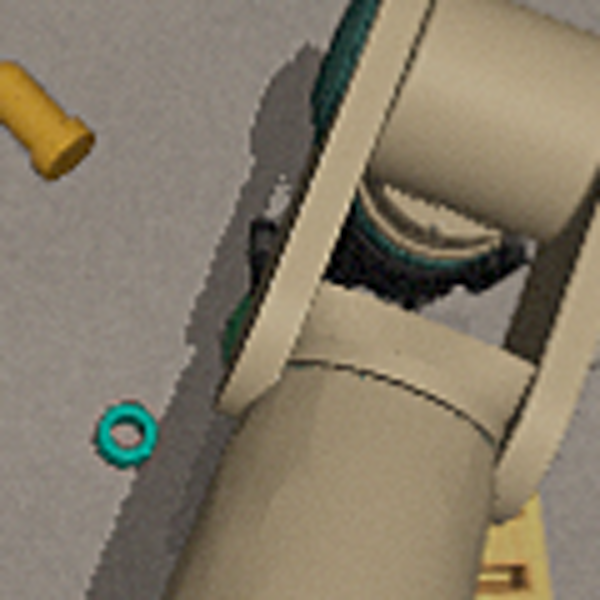

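```bash
python3 -m jog '[{"x":0.006,"y":-0.0034,"z":0,"wx":0,"wy":0,"wz":-0.3,"fingers":0.7},{"x":0,"y":0,"z":0.03,"wx":0,"wy":0,"wz":0,"fingers":0.7},{"x":0,"y":0,"z":0.03,"wx":0,"wy":0,"wz":0,"fingers":0.7},{"x":0,"y":0,"z":0.012,"wx":0,"wy":0,"wz":0,"fingers":0.7},{"x":0,"y":0,"z":0,"wx":0,"wy":0,"wz":0,"fingers":0.7}]'
python3 - <<'E'
from h import *
delta((0.6277,-0.2421,0.038),(0,0,-1),(0,1,0))
E
```

```text
clock: 3.75
tool_pos: [0.6339, -0.243, 0.0606]
eef_rot: [0.01, 0.706, 0.708, 0.004]
ft_force: [-0.0, -0.1, 0.0]
finger_gap: 0.0596
pos [ 0.6339 -0.243   0.0606] gap 0.0596 t 3.75 F [-0.  -0.1  0. ]
shift mm (tool axes) [ 1.1 -6.7 22.5]
rotvec deg [1.1 0.5 0.1]
rotvec deg [  -0.8    1.8 -179.9]
tool x [-0.002  1.    -0.008] y [1.    0.002 0.02 ] z [ 0.02  -0.008 -1.   ]
```

```bash
python3 -m jog '[{"x":0.001,"y":-0.0067,"z":0,"wx":1.1,"wy":0.5,"wz":0,"fingers":0.7},{"x":0,"y":0,"z":0.01,"wx":0,"wy":0,"wz":0,"fingers":0.7},{"x":0,"y":0,"z":0.01,"wx":0,"wy":0,"wz":0,"fingers":0.7},{"x":0,"y":0,"z":0,"wx":0,"wy":0,"wz":0,"fingers":0.7}]'
python3 - <<'E'
from h import *
delta((0.6277,-0.2421,0.038),(0,0,-1),(0,1,0))
E
```

```text
clock: 4.25
tool_pos: [0.6282, -0.2425, 0.0429]
eef_rot: [0.002, 0.706, 0.708, 0.001]
ft_force: [0.4, -0.5, 0.2]
finger_gap: 0.0597
pos [ 0.6282 -0.2425  0.0429] gap 0.0597 t 4.25 F [ 0.4 -0.5  0.2]
shift mm (tool axes) [ 0.4 -0.5  4.9]
rotvec deg [0.2 0.1 0.1]
rotvec deg [-1.000e-01  3.000e-01 -1.799e+02]
tool x [-0.002  1.    -0.001] y [1.    0.002 0.004] z [ 0.004 -0.001 -1.   ]
```

```bash
python3 -m jog '[{"x":0.0004,"y":-0.0005,"z":0.004,"wx":0.2,"wy":0,"wz":0,"fingers":0.7},{"x":0,"y":0,"z":0,"wx":0,"wy":0,"wz":0,"fingers":0.3},{"x":0,"y":0,"z":0,"wx":0,"wy":0,"wz":0,"fingers":0.3},{"x":0,"y":0,"z":0,"wx":0,"wy":0,"wz":0,"fingers":0.3},{"x":0,"y":0,"z":0,"wx":0,"wy":0,"wz":0,"fingers":0.3},{"x":0,"y":0,"z":0,"wx":0,"wy":0,"wz":0,"fingers":0.3}]' 40
python3 - <<'E'
from h import *
delta((0.6277,-0.2421,0.038),(0,0,-1),(0,1,0))
E
```

```text
clock: 5.0
tool_pos: [0.628, -0.2422, 0.0392]
eef_rot: [0.001, 0.706, 0.708, -0.0]
ft_force: [-0.3, 0.6, -1.5]
finger_gap: 0.0325
pos [ 0.628  -0.2422  0.0392] gap 0.0325 t 5.0 F [-0.3  0.6 -1.5]
shift mm (tool axes) [ 0.1 -0.3  1.2]
rotvec deg [0.  0.1 0.1]
rotvec deg [-1.000e-01  1.000e-01 -1.799e+02]
tool x [-0.002  1.    -0.002] y [1.    0.002 0.001] z [ 0.001 -0.002 -1.   ]
```

```bash
python3 -m jog '[{"x":0,"y":0,"z":-0.01,"wx":0,"wy":0,"wz":0,"fingers":0.2},{"x":0,"y":0,"z":-0.02,"wx":0,"wy":0,"wz":0,"fingers":0.2},{"x":0,"y":0,"z":-0.02,"wx":0,"wy":0,"wz":0,"fingers":0.2},{"x":0,"y":0,"z":-0.02,"wx":0,"wy":0,"wz":0,"fingers":0.2},{"x":0,"y":0,"z":-0.02,"wx":0,"wy":0,"wz":0,"fingers":0.2},{"x":0,"y":0,"z":-0.02,"wx":0,"wy":0,"wz":0,"fingers":0.2}]' 40
python3 - <<'E'
from h import *
delta((0.52,-0.06,0.12),(0,0,-1),(0,1,0))
crop("side",230,150,380,300,"s2",4)
E
```

```text
clock: 5.75
tool_pos: [0.628, -0.242, 0.1582]
eef_rot: [0.002, 0.706, 0.708, 0.0]
ft_force: [0.2, -0.5, -0.8]
finger_gap: 0.0321
pos [ 0.628  -0.242   0.1582] gap 0.0321 t 5.75 F [ 0.2 -0.5 -0.8]
shift mm (tool axes) [ 182.4 -107.6   37.5]
rotvec deg [0.2 0.1 0.1]
rotvec deg [  -0.2    0.2 -179.9]
tool x [-0.002  1.    -0.002] y [1.    0.002 0.003] z [ 0.003 -0.002 -1.   ]
```

View pics/s2.png

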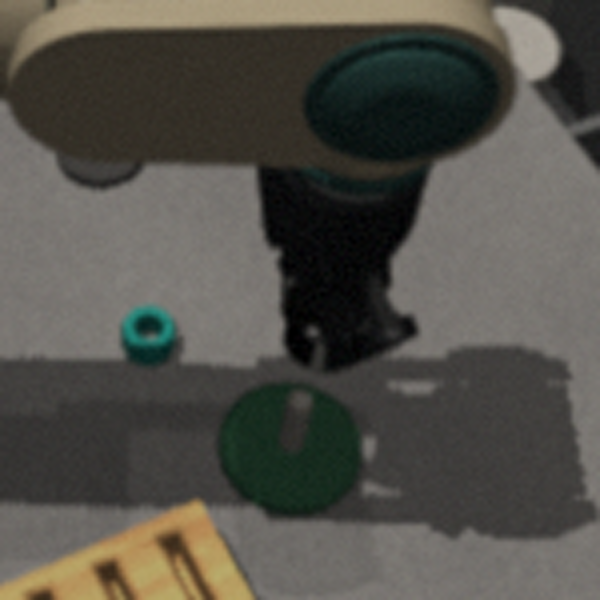

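```bash
python3 -m jog '[{"x":0.046,"y":-0.027,"z":0,"wx":0,"wy":0,"wz":0,"fingers":0.2},{"x":0.046,"y":-0.027,"z":0,"wx":0,"wy":0,"wz":0,"fingers":0.2},{"x":0.046,"y":-0.027,"z":0,"wx":0,"wy":0,"wz":0,"fingers":0.2},{"x":0.046,"y":-0.027,"z":0,"wx":0,"wy":0,"wz":0,"fingers":0.2},{"x":0,"y":0,"z":0.04,"wx":0,"wy":0,"wz":0,"fingers":0.2},{"x":0,"y":0,"z":0.04,"wx":0,"wy":0,"wz":0,"fingers":0.2},{"x":0,"y":0,"z":0.02,"wx":0,"wy":0,"wz":0,"fingers":0.2},{"x":0,"y":0,"z":0,"wx":0,"wy":0,"wz":0,"fingers":0.2}]' 40
python3 - <<'E'
from h import *
delta((0.52,-0.06,0.026),(0,0,-1),(0,1,0))
E
```

```text
clock: 6.8
tool_pos: [0.521, -0.0541, 0.0649]
eef_rot: [0.01, 0.706, 0.708, 0.005]
ft_force: [0.9, -0.3, 0.4]
finger_gap: 0.0324
pos [ 0.521  -0.0541  0.0649] gap 0.0324 t 6.8 F [ 0.9 -0.3  0.4]
shift mm (tool axes) [-5.7 -1.8 38.9]
rotvec deg [1.2 0.4 0.2]
rotvec deg [  -0.6    1.9 -179.8]
tool x [-0.003  1.    -0.007] y [1.    0.003 0.021] z [ 0.021 -0.007 -1.   ]
```

```bash
python3 -m jog '[{"x":0,"y":0,"z":0.015,"wx":1.2,"wy":0.4,"wz":0,"fingers":0.2},{"x":0,"y":0,"z":0.01,"wx":0,"wy":0,"wz":0,"fingers":0.2},{"x":0,"y":0,"z":0.008,"wx":0.4,"wy":0.2,"wz":0,"fingers":0.2},{"x":0,"y":0,"z":0.004,"wx":0,"wy":0,"wz":0,"fingers":0.2},{"x":0,"y":0,"z":0,"wx":0,"wy":0,"wz":0,"fingers":0.2}]' 40
python3 - <<'E'
from h import *
delta((0.52,-0.06,0.026),(0,0,-1),(0,1,0))
E
```

```text
clock: 7.42
tool_pos: [0.5231, -0.0547, 0.0285]
eef_rot: [-0.003, 0.706, 0.708, -0.0]
ft_force: [-0.5, -0.4, -1.6]
finger_gap: 0.032
pos [ 0.5231 -0.0547  0.0285] gap 0.032 t 7.42 F [-0.5 -0.4 -1.6]
shift mm (tool axes) [-5.3 -3.1  2.5]
rotvec deg [-0.3 -0.2  0.1]
rotvec deg [   0.3   -0.4 -179.9]
tool x [-0.003  1.     0.004] y [ 1.     0.003 -0.004] z [-0.005  0.003 -1.   ]
```

```bash
python3 -m jog '[{"x":0,"y":0,"z":0.003,"wx":-0.3,"wy":-0.2,"wz":0,"fingers":0.2},{"x":0,"y":0,"z":0.001,"wx":0,"wy":0,"wz":0,"fingers":0.2},{"x":0,"y":0,"z":0,"wx":0,"wy":0,"wz":0,"fingers":0.2}]' 40
```

```text
clock: 7.8
tool_pos: [0.5235, -0.0547, 0.0253]
eef_rot: [0.001, 0.706, 0.708, 0.001]
ft_force: [0.2, 0.6, -0.5]
finger_gap: 0.0326
```

```bash
python3 -m jog '[{"x":0,"y":0,"z":0.0015,"wx":0,"wy":0,"wz":0,"fingers":0.2},{"x":0,"y":0,"z":0,"wx":0,"wy":0,"wz":0,"fingers":0.2}]' 40
python3 -m jog '[{"x":0,"y":0,"z":0.001,"wx":0,"wy":0,"wz":0,"fingers":0.2},{"x":0,"y":0,"z":0,"wx":0,"wy":0,"wz":0,"fingers":0.2}]' 40
```

```text
clock: 8.05
tool_pos: [0.5239, -0.0548, 0.0254]
eef_rot: [0.001, 0.706, 0.708, 0.001]
ft_force: [-0.1, 1.1, -0.4]
finger_gap: 0.0321
clock: 8.3
tool_pos: [0.5242, -0.0549, 0.0251]
eef_rot: [0.002, 0.706, 0.708, 0.001]
ft_force: [-1.4, 1.2, 0.1]
finger_gap: 0.0321
```

```bash
python3 -m jog '[{"x":0,"y":0,"z":0,"wx":0,"wy":0,"wz":0,"fingers":0.6},{"x":0,"y":0,"z":0,"wx":0,"wy":0,"wz":0,"fingers":0.6},{"x":0,"y":0,"z":-0.03,"wx":0,"wy":0,"wz":0,"fingers":0.7},{"x":0,"y":0,"z":-0.04,"wx":0,"wy":0,"wz":0,"fingers":1},{"x":0.03,"y":0.03,"z":-0.03,"wx":0,"wy":0,"wz":0,"fingers":1},{"x":0.04,"y":0.03,"z":-0.02,"wx":0,"wy":0,"wz":0,"fingers":1}]' 40
python3 - <<'E'
from h import *
delta((0.6105,0.028,0.08),(0,0,-1),(0,1,0))
cv2.imwrite("pics/s3.png",snapshot("side")[...,::-1]);cv2.imwrite("pics/t3.png",snapshot("top")[...,::-1])
E
```

```text
clock: 9.05
tool_pos: [0.5827, 0.0147, 0.1454]
eef_rot: [-0.0, 0.708, 0.706, -0.001]
ft_force: [0.9, -0.5, -0.1]
finger_gap: 0.0857
pos [0.5827 0.0147 0.1454] gap 0.0857 t 9.05 F [ 0.9 -0.5 -0.1]
shift mm (tool axes) [13.4 27.9 65.4]
rotvec deg [-0.1  0.  -0.1]
rotvec deg [0.000e+00 1.000e-01 1.799e+02]
tool x [ 0.002  1.    -0.   ] y [ 1.    -0.002 -0.001] z [-0.001 -0.    -1.   ]
```

View pics/s3.png

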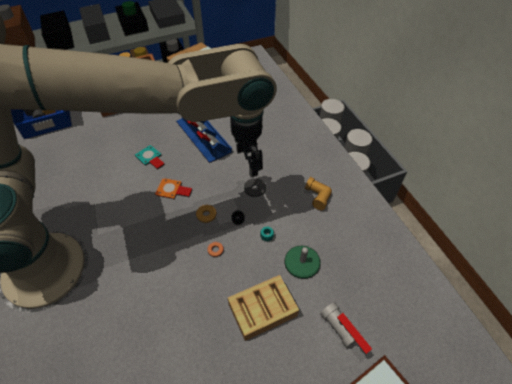

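View pics/t3.png

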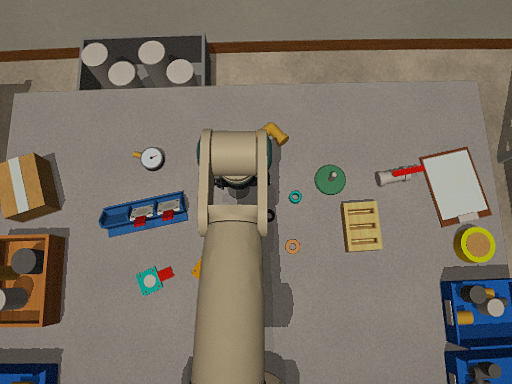

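```bash
python3 -m jog '[{"x":0.0134,"y":0.0279,"z":0,"wx":0,"wy":0,"wz":0,"fingers":1},{"x":0,"y":0,"z":0.025,"wx":0,"wy":0,"wz":0,"fingers":1},{"x":0,"y":0,"z":0.025,"wx":0,"wy":0,"wz":0,"fingers":1},{"x":0,"y":0,"z":0.025,"wx":0,"wy":0,"wz":0,"fingers":1},{"x":0,"y":0,"z":0,"wx":0,"wy":0,"wz":0,"fingers":1}]' 40
python3 - <<'E'
from h import *
delta((0.6105,0.028,0.014),(0,0,-1),(0,1,0))
crop("side",205,140,305,240,"s4",6)
E
```

```text
clock: 9.78
tool_pos: [0.6112, 0.0303, 0.0663]
eef_rot: [-0.001, 0.706, 0.708, -0.001]
ft_force: [0.3, 0.4, -0.1]
finger_gap: 0.0856
pos [0.6112 0.0303 0.0663] gap 0.0856 t 9.78 F [ 0.3  0.4 -0.1]
shift mm (tool axes) [-2.3 -0.6 52.3]
rotvec deg [-0.1  0.   0.2]
rotvec deg [  -0.    -0.2 -179.8]
tool x [-0.004  1.    -0.   ] y [ 1.     0.004 -0.002] z [-0.002 -0.    -1.   ]
```

View pics/s4.png

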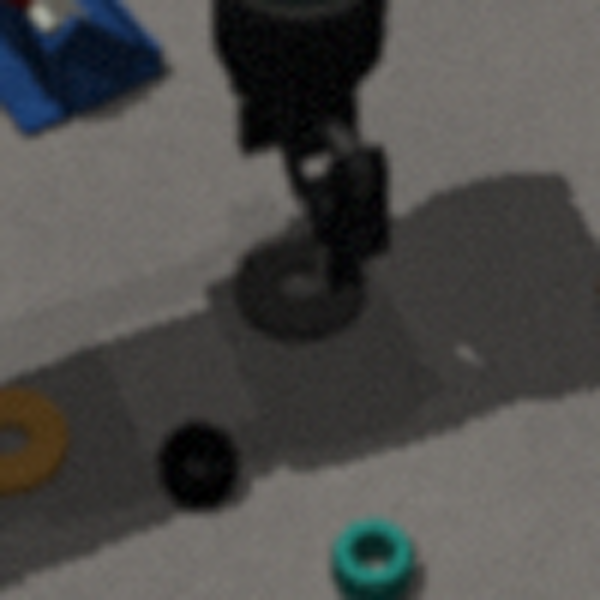

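```bash
python3 -m jog '[{"x":-0.0023,"y":-0.0006,"z":0.015,"wx":0,"wy":0,"wz":0,"fingers":1},{"x":0,"y":0,"z":0.015,"wx":0,"wy":0,"wz":0,"fingers":1},{"x":0,"y":0,"z":0.01,"wx":0,"wy":0,"wz":0,"fingers":1},{"x":0,"y":0,"z":0,"wx":0,"wy":0,"wz":0,"fingers":1}]' 40
python3 - <<'E'
from h import *
delta((0.6105,0.028,0.014),(0,0,-1),(0,1,0))
E
```

```text
clock: 10.32
tool_pos: [0.6126, 0.0274, 0.0277]
eef_rot: [0.002, 0.706, 0.708, 0.001]
ft_force: [0.3, 0.2, -0.5]
finger_gap: 0.0856
pos [0.6126 0.0274 0.0277] gap 0.0856 t 10.32 F [ 0.3  0.2 -0.5]
shift mm (tool axes) [ 0.7 -2.1 13.7]
rotvec deg [0.2 0.  0.2]
rotvec deg [  -0.     0.4 -179.8]
tool x [-0.003  1.    -0.   ] y [1.    0.003 0.004] z [ 0.004 -0.    -1.   ]
```

```bash
python3 -m jog '[{"x":0.0007,"y":-0.002,"z":0.008,"wx":0.2,"wy":0,"wz":0,"fingers":1},{"x":0,"y":0,"z":0.006,"wx":0,"wy":0,"wz":0,"fingers":1},{"x":0,"y":0,"z":0,"wx":0,"wy":0,"wz":0,"fingers":1}]' 40
python3 - <<'E'
from h import *
delta((0.6105,0.028,0.014),(0,0,-1),(0,1,0))
E
python3 -m jog '[{"x":0,"y":0,"z":0,"wx":0,"wy":0,"wz":0,"fingers":0.7},{"x":0,"y":0,"z":0,"wx":0,"wy":0,"wz":0,"fingers":0.6},{"x":0,"y":0,"z":0,"wx":0,"wy":0,"wz":0,"fingers":0.6},{"x":0,"y":0,"z":0,"wx":0,"wy":0,"wz":0,"fingers":0.6}]' 40
```

```text
clock: 10.7
tool_pos: [0.6109, 0.0282, 0.0134]
eef_rot: [0.001, 0.706, 0.708, 0.0]
ft_force: [-0.4, -0.0, 0.2]
finger_gap: 0.085
pos [0.6109 0.0282 0.0134] gap 0.085 t 10.7 F [-0.4 -0.   0.2]
shift mm (tool axes) [-0.2 -0.4 -0.6]
rotvec deg [0.1 0.  0.2]
rotvec deg [-0.000e+00  1.000e-01 -1.798e+02]
tool x [-0.003  1.    -0.   ] y [1.    0.003 0.001] z [ 0.001 -0.    -1.   ]
clock: 11.2
tool_pos: [0.6114, 0.0283, 0.0142]
eef_rot: [0.001, 0.706, 0.708, 0.001]
ft_force: [0.9, -0.3, 0.2]
finger_gap: 0.0629
```

```bash
python3 -m jog '[{"x":0,"y":0,"z":-0.015,"wx":0,"wy":0,"wz":0,"fingers":0.6},{"x":0,"y":0,"z":-0.02,"wx":0,"wy":0,"wz":0,"fingers":0.6},{"x":0,"y":0,"z":-0.03,"wx":0,"wy":0,"wz":0,"fingers":0.6},{"x":0,"y":0,"z":-0.03,"wx":0,"wy":0,"wz":0,"fingers":0.6},{"x":0,"y":0,"z":-0.03,"wx":0,"wy":0,"wz":0,"fingers":0.6},{"x":0,"y":0,"z":0,"wx":0,"wy":0,"wz":0,"fingers":0.6}]' 60
python3 - <<'E'
from h import *
delta((0.6277,-0.2421,0.14),(0,0,-1),(0,1,0))
crop("side",205,110,305,210,"s5",6)
E
```

```text
clock: 11.95
tool_pos: [0.6109, 0.0281, 0.1487]
eef_rot: [0.002, 0.706, 0.708, 0.002]
ft_force: [0.3, -0.1, -3.9]
finger_gap: 0.0622
pos [0.6109 0.0281 0.1487] gap 0.0622 t 11.95 F [ 0.3 -0.1 -3.9]
shift mm (tool axes) [-270.3   15.9    9. ]
rotvec deg [0.3 0.1 0.2]
rotvec deg [-1.000e-01  5.000e-01 -1.798e+02]
tool x [-0.003  1.    -0.001] y [1.    0.003 0.005] z [ 0.005 -0.001 -1.   ]
```

View pics/s5.png

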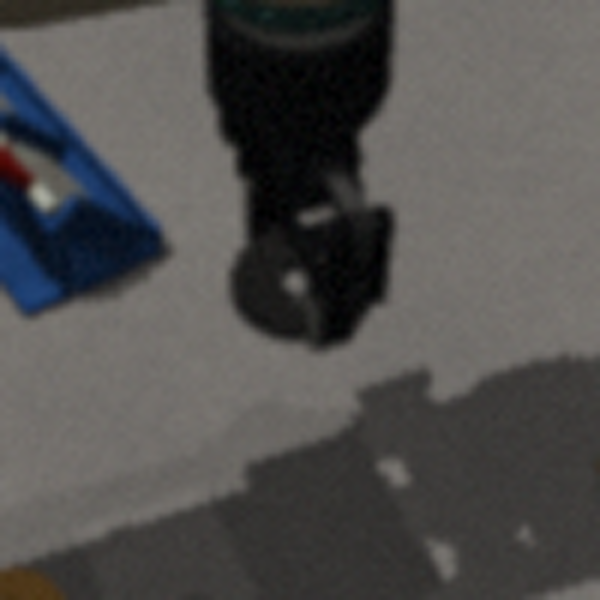

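```bash
python3 -m jog '[{"x":-0.054,"y":0.003,"z":0,"wx":0.3,"wy":0,"wz":0,"fingers":0.6},{"x":-0.054,"y":0.003,"z":0,"wx":0,"wy":0,"wz":0,"fingers":0.6},{"x":-0.054,"y":0.003,"z":0,"wx":0,"wy":0,"wz":0,"fingers":0.6},{"x":-0.054,"y":0.003,"z":0,"wx":0,"wy":0,"wz":0,"fingers":0.6},{"x":-0.045,"y":0.003,"z":0,"wx":0,"wy":0,"wz":0,"fingers":0.6},{"x":0,"y":0,"z":0,"wx":0,"wy":0,"wz":0,"fingers":0.6}]' 60
python3 - <<'E'
from h import *
print(onz("side",254.2,156.8,.145))
delta((0.6277,-0.2421,0.11),(0,0,-1),(0,1,0))
E
```

```text
clock: 12.75
tool_pos: [0.6218, -0.2386, 0.1337]
eef_rot: [-0.009, 0.705, 0.709, -0.006]
ft_force: [0.0, 1.4, -3.1]
finger_gap: 0.0625
[0.60639992 0.02370947 0.145     ]
pos [ 0.6218 -0.2386  0.1337] gap 0.0625 t 12.75 F [ 0.   1.4 -3.1]
shift mm (tool axes) [-3.7  6.3 23.6]
rotvec deg [-1.2 -0.3  0.3]
rotvec deg [   0.4   -1.9 -179.6]
tool x [-0.006  1.     0.005] y [ 1.     0.006 -0.021] z [-0.021  0.005 -1.   ]
```

```bash
python3 -m jog '[{"x":-0.0037,"y":0.0063,"z":0.008,"wx":-1.2,"wy":-0.3,"wz":0.3,"fingers":0.6},{"x":0,"y":0,"z":0.01,"wx":0,"wy":0,"wz":0,"fingers":0.6},{"x":0,"y":0,"z":0.01,"wx":0,"wy":0,"wz":0,"fingers":0.6},{"x":0,"y":0,"z":0,"wx":0,"wy":0,"wz":0,"fingers":0.6}]' 60
python3 - <<'E'
from h import *
delta((0.6277,-0.2421,0.095),(0,0,-1),(0,1,0))
crop("side",255,190,355,290,"s6",6)
crop("top",280,120,380,220,"t6",6)
E
```

```text
clock: 13.25
tool_pos: [0.6272, -0.2386, 0.0994]
eef_rot: [-0.003, 0.706, 0.708, -0.001]
ft_force: [0.4, 0.8, -2.9]
finger_gap: 0.0625
pos [ 0.6272 -0.2386  0.0994] gap 0.0625 t 13.25 F [ 0.4  0.8 -2.9]
shift mm (tool axes) [-3.5  0.5  4.4]
rotvec deg [-0.3 -0.2  0.2]
rotvec deg [   0.3   -0.4 -179.8]
tool x [-0.004  1.     0.003] y [ 1.     0.004 -0.004] z [-0.004  0.003 -1.   ]
```

View pics/s6.png

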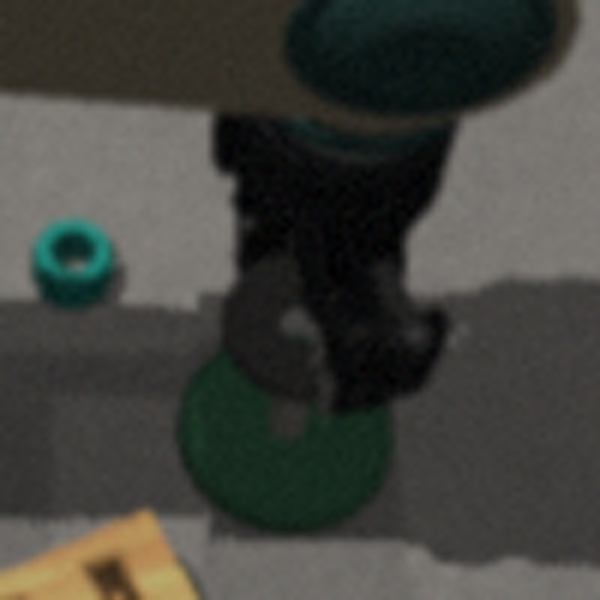

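View pics/t6.png

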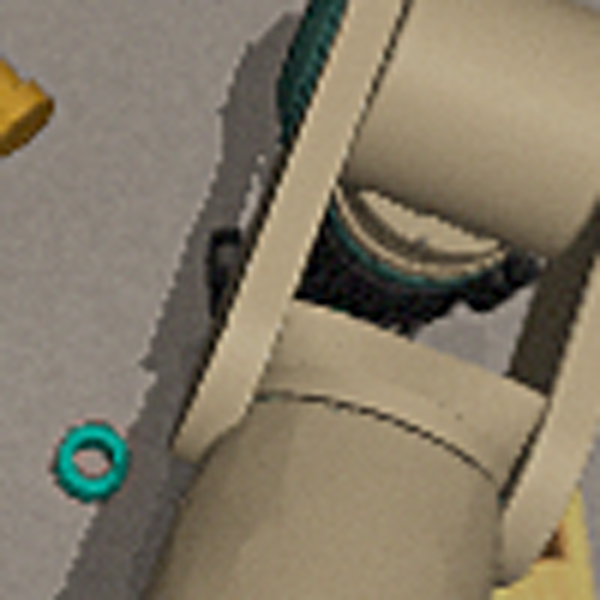

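```bash
python3 -m jog '[{"x":-0.0035,"y":0.0005,"z":0.004,"wx":-0.3,"wy":-0.2,"wz":0.2,"fingers":0.6},{"x":0,"y":0,"z":0,"wx":0,"wy":0,"wz":0,"fingers":0.6}]' 60
python3 - <<'E'
from h import *
delta((0.6277,-0.2421,0.095),(0,0,-1),(0,1,0))
p=tool()[0]
for q in ((p[0],p[1],p[2]-.0035),(p[0],p[1],p[2]-.0135),(.6277,-.2421,.072),(p[0]-.033,p[1],p[2]-.0035)): print((proj("side",q)-[255,190])*8)
crop("side",255,190,330,260,"s7",8)
E
```

```text
clock: 13.6
tool_pos: [0.6289, -0.2428, 0.0979]
eef_rot: [0.003, 0.707, 0.707, 0.001]
ft_force: [-0.1, -0.2, -1.9]
finger_gap: 0.0624
pos [ 0.6289 -0.2428  0.0979] gap 0.0624 t 13.6 F [-0.1 -0.2 -1.9]
shift mm (tool axes) [ 0.7 -1.2  2.9]
rotvec deg [0.3 0.2 0. ]
rotvec deg [  -0.2    0.5 -180. ]
tool x [-0.     1.    -0.003] y [1.    0.    0.005] z [ 0.005 -0.003 -1.   ]
[414.35361085 432.80511855]
[410.58855789 449.5412917 ]
[401.41278228 469.3602169 ]
[315.38665405 471.19503248]
```

View pics/s7.png

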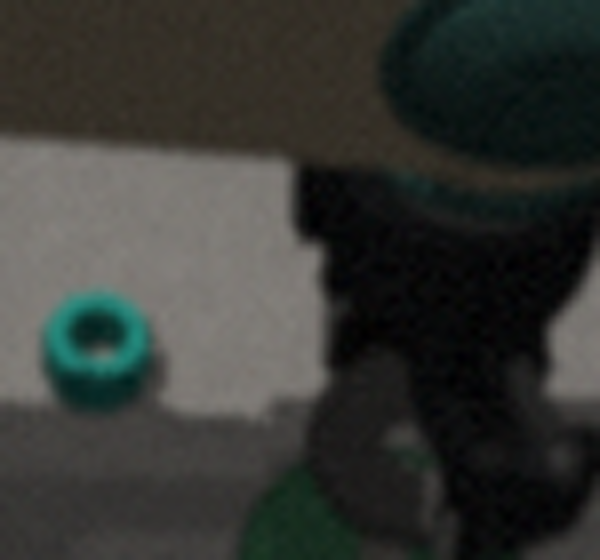

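```bash
python3 -m jog '[{"x":0.0007,"y":-0.0006,"z":0.01,"wx":0.3,"wy":0.2,"wz":0,"fingers":0.6},{"x":0,"y":0,"z":0.008,"wx":0,"wy":0,"wz":0,"fingers":0.6},{"x":0,"y":0,"z":0,"wx":0,"wy":0,"wz":0,"fingers":0.6}]' 60
python3 - <<'E'
from h import *
delta((0.6277,-0.2421,0.065),(0,0,-1),(0,1,0))
E
```

```text
clock: 14.02
tool_pos: [0.6284, -0.2421, 0.0789]
eef_rot: [-0.0, 0.707, 0.707, 0.0]
ft_force: [-0.4, 0.2, -2.1]
finger_gap: 0.0626
pos [ 0.6284 -0.2421  0.0789] gap 0.0626 t 14.03 F [-0.4  0.2 -2.1]
shift mm (tool axes) [-0.  -0.7 13.9]
rotvec deg [-0.  -0.1  0. ]
rotvec deg [ 1.0e-01 -0.0e+00 -1.8e+02]
tool x [-0.     1.     0.001] y [ 1.  0. -0.] z [-0.     0.001 -1.   ]
```

Ring bottom is at about 65 mm, so it is over the nose with no extra force. I'll keep lowering.

```bash
python3 -m jog '[{"x":0,"y":-0.0004,"z":0.008,"wx":0,"wy":0,"wz":0,"fingers":0.6},{"x":0,"y":0,"z":0.008,"wx":0,"wy":0,"wz":0,"fingers":0.6},{"x":0,"y":0,"z":0,"wx":0,"wy":0,"wz":0,"fingers":0.6}]' 60
python3 - <<'E'
from h import *
delta((0.6277,-0.2421,0.030),(0,0,-1),(0,1,0))
E
```

```text
clock: 14.4
tool_pos: [0.6278, -0.242, 0.0615]
eef_rot: [-0.001, 0.707, 0.707, 0.0]
ft_force: [1.4, 0.7, -2.1]
finger_gap: 0.0626
pos [ 0.6278 -0.242   0.0615] gap 0.0626 t 14.4 F [ 1.4  0.7 -2.1]
shift mm (tool axes) [-0.1 -0.1 31.5]
rotvec deg [-0.  -0.1  0. ]
rotvec deg [ 1.0e-01 -0.0e+00 -1.8e+02]
tool x [-0.     1.     0.001] y [ 1.     0.    -0.001] z [-0.001  0.001 -1.   ]
```

```bash
python3 -m jog '[{"x":0,"y":0,"z":0.01,"wx":0,"wy":0,"wz":0,"fingers":0.6},{"x":0,"y":0,"z":0.01,"wx":0,"wy":0,"wz":0,"fingers":0.6},{"x":0,"y":0,"z":0.006,"wx":0,"wy":0,"wz":0,"fingers":0.6},{"x":0,"y":0,"z":0,"wx":0,"wy":0,"wz":0,"fingers":0.6}]' 60
python3 - <<'E'
from h import *
delta((0.6277,-0.2421,0.030),(0,0,-1),(0,1,0))
E
```

```text
clock: 14.9
tool_pos: [0.6277, -0.2419, 0.0334]
eef_rot: [-0.001, 0.707, 0.707, 0.0]
ft_force: [-0.4, -0.6, -3.2]
finger_gap: 0.0625
pos [ 0.6277 -0.2419  0.0334] gap 0.0625 t 14.9 F [-0.4 -0.6 -3.2]
shift mm (tool axes) [-0.2 -0.   3.4]
rotvec deg [-0.1 -0.1  0. ]
rotvec deg [ 1.0e-01 -1.0e-01 -1.8e+02]
tool x [-0.     1.     0.001] y [ 1.     0.    -0.001] z [-0.001  0.001 -1.   ]
```

```bash
python3 -m jog '[{"x":0,"y":0,"z":0.003,"wx":0,"wy":0,"wz":0,"fingers":0.6},{"x":0,"y":0,"z":0,"wx":0,"wy":0,"wz":0,"fingers":1},{"x":0,"y":0,"z":0,"wx":0,"wy":0,"wz":0,"fingers":1},{"x":0,"y":0,"z":-0.02,"wx":0,"wy":0,"wz":0,"fingers":1},{"x":0,"y":0,"z":-0.03,"wx":0,"wy":0,"wz":0,"fingers":1},{"x":0,"y":0,"z":-0.04,"wx":0,"wy":0,"wz":0,"fingers":1},{"x":0.05,"y":-0.03,"z":-0.02,"wx":0,"wy":0,"wz":0,"fingers":1},{"x":0.05,"y":-0.03,"z":0,"wx":0,"wy":0,"wz":0,"fingers":1}]' 60
python3 -m jog '[{"x":0.05,"y":-0.03,"z":0,"wx":0,"wy":0,"wz":0,"fingers":1},{"x":0.04,"y":-0.03,"z":0,"wx":0,"wy":0,"wz":0,"fingers":1},{"x":0,"y":0,"z":0,"wx":0,"wy":0,"wz":0,"fingers":1}]' 60
python3 - <<'E'
from h import *
delta((0.449,-0.0035,0.07),(0,0,-1),(0,1,0))
cv2.imwrite("pics/s8.png",snapshot("side")[...,::-1]);cv2.imwrite("pics/t8.png",snapshot("top")[...,::-1])
E
```

```text
clock: 15.9
tool_pos: [0.57, -0.1436, 0.1537]
eef_rot: [0.006, 0.709, 0.706, 0.003]
ft_force: [1.5, 0.2, 0.8]
finger_gap: 0.0854
clock: 16.27
tool_pos: [0.5085, -0.0484, 0.1597]
eef_rot: [0.01, 0.707, 0.707, 0.006]
ft_force: [0.6, -0.5, 0.1]
finger_gap: 0.0853
pos [ 0.5085 -0.0484  0.1597] gap 0.0853 t 16.27 F [ 0.6 -0.5  0.1]
shift mm (tool axes) [ 45.3 -61.6  88.1]
rotvec deg [ 1.3  0.3 -0.1]
rotvec deg [  0.4  -2.  179.9]
tool x [ 0.001  1.    -0.005] y [ 1.    -0.001  0.023] z [ 0.023 -0.005 -1.   ]
```

View pics/s8.png

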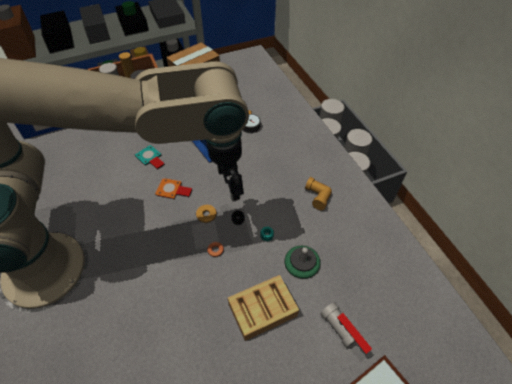

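View pics/t8.png

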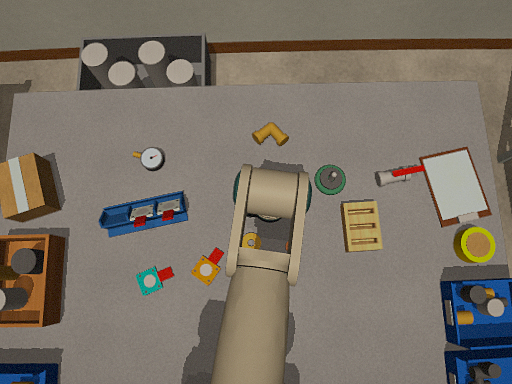

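Ring66 lies on the foot, seen at side (302,261). Brass at side (206,213) and copper at (216,250) haven't moved. Next is the brass ring.

```bash
python3 -m jog '[{"x":0.023,"y":-0.031,"z":0,"wx":1.3,"wy":0.3,"wz":0,"fingers":1},{"x":0.022,"y":-0.031,"z":0,"wx":0,"wy":0,"wz":0,"fingers":1},{"x":0,"y":0,"z":0.03,"wx":0,"wy":0,"wz":0,"fingers":1},{"x":0,"y":0,"z":0.03,"wx":0,"wy":0,"wz":0,"fingers":0.95},{"x":0,"y":0,"z":0.01,"wx":0,"wy":0,"wz":0,"fingers":0.95},{"x":0,"y":0,"z":0,"wx":0,"wy":0,"wz":0,"fingers":0.95}]' 60
python3 - <<'E'
from h import *
delta((0.449,-0.0035,0.07),(0,0,-1),(0,1,0))
n="side"; im=snapshot(n)
for k in ("brass","copper"):
    for c in blob(n,im,(0,100,40),(30,255,255),ROI[n][k])[:1]: print(k,circ(n,cv2.convexHull(c.astype(np.float32)).reshape(-1,2),.007))
E
```

```text
clock: 17.12
tool_pos: [0.4538, -0.01, 0.0938]
eef_rot: [0.005, 0.711, 0.703, 0.003]
ft_force: [0.8, 0.5, 0.1]
finger_gap: 0.081
pos [ 0.4538 -0.01    0.0938] gap 0.081 t 17.12 F [0.8 0.5 0.1]
shift mm (tool axes) [ 6.5 -5.2 23.7]
rotvec deg [ 0.7  0.1 -0.7]
rotvec deg [  0.2  -1.1 179.3]
tool x [ 0.011  1.    -0.002] y [ 1.    -0.011  0.012] z [ 0.012 -0.002 -1.   ]
brass (array([ 0.4473, -0.0031]), 59.1)
copper (array([ 0.4337, -0.1193]), 44.7)
```

```bash
python3 -m jog '[{"x":0.0065,"y":-0.005,"z":0.01,"wx":0.7,"wy":0.1,"wz":-0.7,"fingers":0.95},{"x":0,"y":0,"z":0.02,"wx":0,"wy":0,"wz":0,"fingers":0.95},{"x":0,"y":0,"z":0.02,"wx":0,"wy":0,"wz":0,"fingers":0.95},{"x":0,"y":0,"z":0.01,"wx":0,"wy":0,"wz":0,"fingers":0.95},{"x":0,"y":0,"z":0,"wx":0,"wy":0,"wz":0,"fingers":0.95}]' 60
python3 - <<'E'
from h import *
delta((0.449,-0.0035,0.0155),(0,0,-1),(0,1,0))
E
```

```text
clock: 17.8
tool_pos: [0.4512, -0.0026, 0.0352]
eef_rot: [0.002, 0.706, 0.708, 0.001]
ft_force: [-0.2, 0.6, -0.2]
finger_gap: 0.081
pos [ 0.4512 -0.0026  0.0352] gap 0.081 t 17.8 F [-0.2  0.6 -0.2]
shift mm (tool axes) [-0.8 -2.2 19.6]
rotvec deg [0.3 0.  0.2]
rotvec deg [-1.000e-01  4.000e-01 -1.798e+02]
tool x [-0.003  1.    -0.001] y [1.    0.003 0.005] z [ 0.005 -0.001 -1.   ]
```

```bash
python3 -m jog '[{"x":-0.0008,"y":-0.002,"z":0.01,"wx":0.3,"wy":0,"wz":0.2,"fingers":0.95},{"x":0,"y":0,"z":0.009,"wx":0,"wy":0,"wz":0,"fingers":0.95},{"x":0,"y":0,"z":0,"wx":0,"wy":0,"wz":0,"fingers":0.95}]' 60
python3 - <<'E'
from h import *
delta((0.449,-0.0035,0.0155),(0,0,-1),(0,1,0))
E
python3 -m jog '[{"x":0,"y":0,"z":0,"wx":0,"wy":0,"wz":0,"fingers":0.6},{"x":0,"y":0,"z":0,"wx":0,"wy":0,"wz":0,"fingers":0.5},{"x":0,"y":0,"z":0,"wx":0,"wy":0,"wz":0,"fingers":0.5},{"x":0,"y":0,"z":0,"wx":0,"wy":0,"wz":0,"fingers":0.5}]' 60
```

```text
clock: 18.18
tool_pos: [0.4499, -0.0035, 0.0161]
eef_rot: [0.001, 0.707, 0.707, 0.0]
ft_force: [-0.0, 0.9, 0.1]
finger_gap: 0.0811
pos [ 0.4499 -0.0035  0.0161] gap 0.0811 t 18.18 F [-0.   0.9  0.1]
shift mm (tool axes) [ 0.  -0.9  0.6]
rotvec deg [ 0.1  0.1 -0. ]
rotvec deg [ 1.0e-01 -1.0e-01  1.8e+02]
tool x [ 0.001  1.    -0.001] y [ 1.    -0.001  0.001] z [ 0.001 -0.001 -1.   ]
clock: 18.68
tool_pos: [0.4504, -0.0035, 0.0174]
eef_rot: [0.001, 0.707, 0.707, 0.0]
ft_force: [0.3, -0.3, -1.8]
finger_gap: 0.0547
```

```bash
python3 -m jog '[{"x":0,"y":0,"z":-0.015,"wx":0,"wy":0,"wz":0,"fingers":0.5},{"x":0,"y":0,"z":-0.02,"wx":0,"wy":0,"wz":0,"fingers":0.5},{"x":0,"y":0,"z":-0.03,"wx":0,"wy":0,"wz":0,"fingers":0.5},{"x":0,"y":0,"z":-0.03,"wx":0,"wy":0,"wz":0,"fingers":0.5},{"x":0,"y":0,"z":-0.025,"wx":0,"wy":0,"wz":0,"fingers":0.5},{"x":0,"y":0,"z":0,"wx":0,"wy":0,"wz":0,"fingers":0.5}]' 60
python3 - <<'E'
from h import *
delta((0.6277,-0.2421,0.14),(0,0,-1),(0,1,0))
crop("side",160,150,260,250,"s9",6)
p=tool()[0]; print((proj("side",p-[0,0,.008])-[160,150])*6,(proj("side",p-[0,0,.0125])-[160,150])*6)
E
```

```text
clock: 19.42
tool_pos: [0.45, -0.0034, 0.1451]
eef_rot: [0.002, 0.707, 0.707, 0.001]
ft_force: [0.7, -0.6, -2.3]
finger_gap: 0.0543
pos [ 0.45   -0.0034  0.1451] gap 0.0543 t 19.43 F [ 0.7 -0.6 -2.3]
shift mm (tool axes) [-238.6  177.9    6.2]
rotvec deg [ 0.3  0.1 -0. ]
rotvec deg [ 1.0e-01 -4.0e-01  1.8e+02]
tool x [ 0.001  1.    -0.001] y [ 1.    -0.001  0.004] z [ 0.004 -0.001 -1.   ]
[249.52140507 205.56180447] [250.65076501 212.20938648]
```

View pics/s9.png

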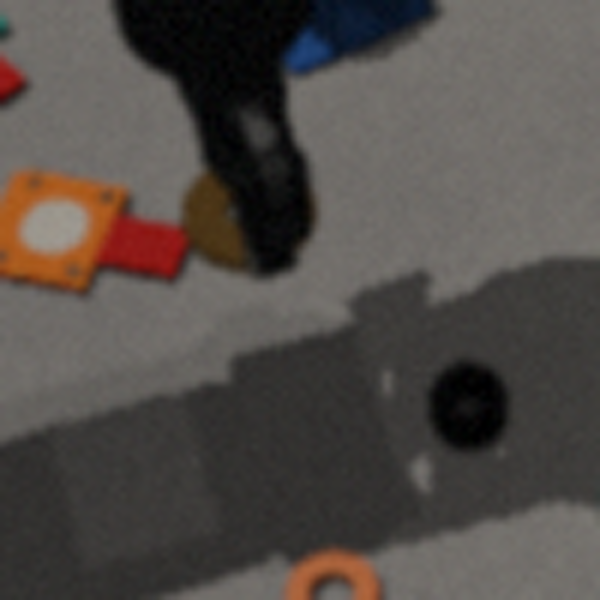

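```bash
python3 -m jog '[{"x":-0.04,"y":0.03,"z":0,"wx":0,"wy":0,"wz":0,"fingers":0.5},{"x":-0.04,"y":0.03,"z":0,"wx":0,"wy":0,"wz":0,"fingers":0.5},{"x":-0.04,"y":0.03,"z":0,"wx":0,"wy":0,"wz":0,"fingers":0.5},{"x":-0.04,"y":0.03,"z":0,"wx":0,"wy":0,"wz":0,"fingers":0.5},{"x":-0.04,"y":0.03,"z":0,"wx":0,"wy":0,"wz":0,"fingers":0.5},{"x":-0.036,"y":0.026,"z":0,"wx":0,"wy":0,"wz":0,"fingers":0.5},{"x":0,"y":0,"z":0,"wx":0,"wy":0,"wz":0,"fingers":0.5}]' 60
python3 - <<'E'
from h import *
delta((0.6277,-0.2421,0.10),(0,0,-1),(0,1,0))
E
```

```text
clock: 20.35
tool_pos: [0.6256, -0.2448, 0.1284]
eef_rot: [-0.008, 0.707, 0.708, -0.003]
ft_force: [-0.6, -0.1, -2.0]
finger_gap: 0.0547
pos [ 0.6256 -0.2448  0.1284] gap 0.0547 t 20.35 F [-0.6 -0.1 -2. ]
shift mm (tool axes) [ 2.5  2.5 28.4]
rotvec deg [-0.9 -0.4  0.1]
rotvec deg [   0.6   -1.4 -179.9]
tool x [-0.001  1.     0.006] y [ 1.     0.001 -0.016] z [-0.016  0.006 -1.   ]
```

```bash
python3 -m jog '[{"x":0.0025,"y":0.0025,"z":0.008,"wx":-0.9,"wy":-0.4,"wz":0,"fingers":0.5},{"x":0,"y":0,"z":0.01,"wx":0,"wy":0,"wz":0,"fingers":0.5},{"x":0,"y":0,"z":0.01,"wx":0,"wy":0,"wz":0,"fingers":0.5},{"x":0,"y":0,"z":0,"wx":0,"wy":0,"wz":0,"fingers":0.5}]' 60
python3 - <<'E'
from h import *
delta((0.6280,-0.2421,0.095),(0,0,-1),(0,1,0))
E
```

```text
clock: 20.85
tool_pos: [0.6261, -0.2388, 0.0956]
eef_rot: [-0.002, 0.706, 0.708, -0.001]
ft_force: [1.0, 0.1, -1.3]
finger_gap: 0.0548
pos [ 0.6261 -0.2388  0.0956] gap 0.0548 t 20.85 F [ 1.   0.1 -1.3]
shift mm (tool axes) [-3.3  1.9  0.6]
rotvec deg [-0.2 -0.1  0.2]
rotvec deg [   0.2   -0.3 -179.8]
tool x [-0.004  1.     0.002] y [ 1.     0.004 -0.004] z [-0.004  0.002 -1.   ]
```

```bash
python3 -m jog '[{"x":-0.0033,"y":0.0019,"z":0,"wx":-0.2,"wy":-0.1,"wz":0.2,"fingers":0.5},{"x":0,"y":0,"z":0.006,"wx":0,"wy":0,"wz":0,"fingers":0.5},{"x":0,"y":0,"z":0,"wx":0,"wy":0,"wz":0,"fingers":0.5}]' 60
python3 - <<'E'
from h import *
delta((0.6280,-0.2421,0.08),(0,0,-1),(0,1,0))
E
```

```text
clock: 21.22
tool_pos: [0.6286, -0.2422, 0.0906]
eef_rot: [0.001, 0.707, 0.707, 0.0]
ft_force: [-0.2, 0.3, -1.4]
finger_gap: 0.055
pos [ 0.6286 -0.2422  0.0906] gap 0.055 t 21.23 F [-0.2  0.3 -1.4]
shift mm (tool axes) [ 0.1 -0.6 10.6]
rotvec deg [0.1 0.1 0. ]
rotvec deg [-1.0e-01  2.0e-01 -1.8e+02]
tool x [-0.     1.    -0.001] y [1.    0.    0.002] z [ 0.002 -0.001 -1.   ]
```

```bash
python3 -m jog '[{"x":0,"y":-0.0004,"z":0.008,"wx":0,"wy":0,"wz":0,"fingers":0.5},{"x":0,"y":0,"z":0.008,"wx":0,"wy":0,"wz":0,"fingers":0.5},{"x":0,"y":0,"z":0,"wx":0,"wy":0,"wz":0,"fingers":0.5}]' 60
python3 -m jog '[{"x":0,"y":0,"z":0.008,"wx":0,"wy":0,"wz":0,"fingers":0.5},{"x":0,"y":0,"z":0.008,"wx":0,"wy":0,"wz":0,"fingers":0.5},{"x":0,"y":0,"z":0,"wx":0,"wy":0,"wz":0,"fingers":0.5}]' 60
```

```text
clock: 21.6
tool_pos: [0.6281, -0.2423, 0.0733]
eef_rot: [0.001, 0.707, 0.707, 0.0]
ft_force: [-0.6, -0.7, -2.4]
finger_gap: 0.0548
clock: 21.98
tool_pos: [0.6281, -0.2422, 0.0559]
eef_rot: [0.001, 0.707, 0.707, 0.0]
ft_force: [-0.5, -0.0, -2.2]
finger_gap: 0.0548
```

```bash
python3 -m jog '[{"x":0,"y":0,"z":0.008,"wx":0,"wy":0,"wz":0,"fingers":0.5},{"x":0,"y":0,"z":0.005,"wx":0,"wy":0,"wz":0,"fingers":0.5},{"x":0,"y":0,"z":0,"wx":0,"wy":0,"wz":0,"fingers":0.5}]' 60
python3 -m jog '[{"x":0,"y":0,"z":0,"wx":0,"wy":0,"wz":0,"fingers":0.9},{"x":0,"y":0,"z":0,"wx":0,"wy":0,"wz":0,"fingers":0.9},{"x":0,"y":0,"z":-0.02,"wx":0,"wy":0,"wz":0,"fingers":0.9},{"x":0,"y":0,"z":-0.03,"wx":0,"wy":0,"wz":0,"fingers":0.9},{"x":0,"y":0,"z":-0.04,"wx":0,"wy":0,"wz":0,"fingers":0.9},{"x":0.025,"y":-0.04,"z":-0.02,"wx":0,"wy":0,"wz":0,"fingers":0.8},{"x":0.03,"y":-0.05,"z":0,"wx":0,"wy":0,"wz":0,"fingers":0.8},{"x":0.03,"y":-0.05,"z":0,"wx":0,"wy":0,"wz":0,"fingers":0.8}]' 60
python3 - <<'E'
from h import *
delta((0.4345,-0.1205,0.07),(0,0,-1),(0,1,0))
cv2.imwrite("pics/s10.png",snapshot("side")[...,::-1]);cv2.imwrite("pics/t10.png",snapshot("top")[...,::-1])
E
```

```text
clock: 22.35
tool_pos: [0.6282, -0.2423, 0.0421]
eef_rot: [0.001, 0.707, 0.707, 0.0]
ft_force: [-0.8, 0.3, -1.6]
finger_gap: 0.0549
clock: 23.35
tool_pos: [0.4889, -0.1577, 0.1656]
eef_rot: [0.008, 0.707, 0.707, 0.003]
ft_force: [-0.2, 0.4, 0.4]
finger_gap: 0.0681
pos [ 0.4889 -0.1577  0.1656] gap 0.0681 t 23.35 F [-0.2  0.4  0.4]
shift mm (tool axes) [ 37.8 -56.   94.4]
rotvec deg [ 0.9  0.4 -0.1]
rotvec deg [  0.6  -1.5 179.9]
tool x [ 0.001  1.    -0.007] y [ 1.    -0.001  0.016] z [ 0.016 -0.007 -1.   ]
```

View pics/s10.png

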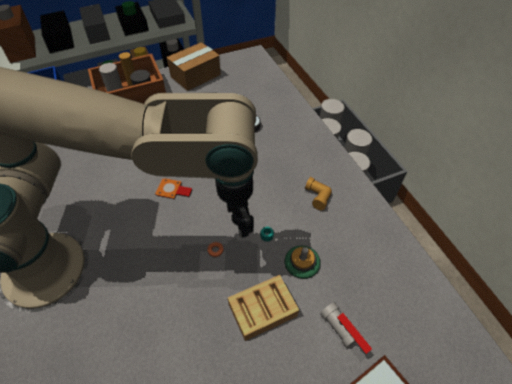

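View pics/t10.png

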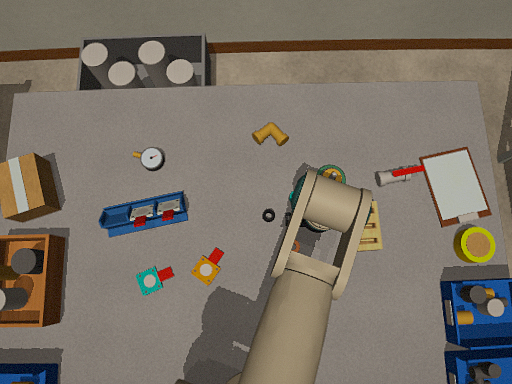

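Brass is on the spindle at side (303,258), copper is unmoved at (216,250), and the collar is standing at top (268,215). Next is the copper ring.

```bash
python3 -m jog '[{"x":0.019,"y":-0.028,"z":0.01,"wx":0.9,"wy":0.4,"wz":0,"fingers":0.75},{"x":0.019,"y":-0.026,"z":0.02,"wx":0,"wy":0,"wz":0,"fingers":0.75},{"x":0,"y":0,"z":0.03,"wx":0,"wy":0,"wz":0,"fingers":0.75},{"x":0,"y":0,"z":0.02,"wx":0,"wy":0,"wz":0,"fingers":0.75},{"x":0,"y":0,"z":0,"wx":0,"wy":0,"wz":0,"fingers":0.75}]' 60
python3 - <<'E'
from h import *
delta((0.4345,-0.1205,0.05),(0,0,-1),(0,1,0))
n="side"; im=snapshot(n)
for k in ("copper",):
    for c in blob(n,im,(0,100,40),(30,255,255),ROI[n][k])[:1]: print(k,circ(n,cv2.convexHull(c.astype(np.float32)).reshape(-1,2),.007))
E
```

```text
clock: 24.08
tool_pos: [0.4339, -0.1179, 0.0919]
eef_rot: [0.005, 0.707, 0.707, 0.003]
ft_force: [0.5, 0.4, 0.5]
finger_gap: 0.0643
pos [ 0.4339 -0.1179  0.0919] gap 0.0643 t 24.07 F [0.5 0.4 0.5]
shift mm (tool axes) [-2.4  0.1 41.9]
rotvec deg [0.7 0.2 0. ]
rotvec deg [  -0.3    1.  -180. ]
tool x [-0.001  1.    -0.004] y [1.    0.001 0.011] z [ 0.011 -0.004 -1.   ]
copper (array([ 0.4327, -0.121 ]), 43.2)
```

```bash
python3 -m jog '[{"x":-0.0024,"y":0,"z":0.02,"wx":0.7,"wy":0.2,"wz":0,"fingers":0.75},{"x":0,"y":0,"z":0.02,"wx":0,"wy":0,"wz":0,"fingers":0.75},{"x":0,"y":0,"z":0.01,"wx":0,"wy":0,"wz":0,"fingers":0.75},{"x":0,"y":0,"z":0.008,"wx":0,"wy":0,"wz":0,"fingers":0.75},{"x":0,"y":0,"z":0,"wx":0,"wy":0,"wz":0,"fingers":0.75}]' 60
python3 - <<'E'
from h import *
delta((0.4345,-0.1208,0.0185),(0,0,-1),(0,1,0))
E
```

```text
clock: 24.75
tool_pos: [0.4406, -0.1231, 0.0418]
eef_rot: [0.007, 0.707, 0.707, 0.003]
ft_force: [-0.2, 0.8, 0.0]
finger_gap: 0.0637
pos [ 0.4406 -0.1231  0.0418] gap 0.0637 t 24.75 F [-0.2  0.8  0. ]
shift mm (tool axes) [ 2.4 -6.5 23.2]
rotvec deg [0.8 0.3 0. ]
rotvec deg [  -0.5    1.2 -180. ]
tool x [-0.     1.    -0.006] y [1.    0.    0.014] z [ 0.014 -0.006 -1.   ]
```

```bash
python3 -m jog '[{"x":0.0024,"y":-0.0065,"z":0.006,"wx":0.8,"wy":0.3,"wz":0,"fingers":0.75},{"x":0,"y":0,"z":0.008,"wx":0,"wy":0,"wz":0,"fingers":0.75},{"x":0,"y":0,"z":0.006,"wx":0,"wy":0,"wz":0,"fingers":0.75},{"x":0,"y":0,"z":0,"wx":0,"wy":0,"wz":0,"fingers":0.75}]' 60
python3 - <<'E'
from h import *
delta((0.4345,-0.1208,0.0185),(0,0,-1),(0,1,0))
E
```

```text
clock: 25.25
tool_pos: [0.4342, -0.1207, 0.0213]
eef_rot: [0.0, 0.707, 0.707, -0.0]
ft_force: [-0.7, -0.2, -0.8]
finger_gap: 0.0644
pos [ 0.4342 -0.1207  0.0213] gap 0.0644 t 25.25 F [-0.7 -0.2 -0.8]
shift mm (tool axes) [-0.1  0.3  2.8]
rotvec deg [0. 0. 0.]
rotvec deg [-1.0e-01  0.0e+00 -1.8e+02]
tool x [-0.     1.    -0.001] y [1. 0. 0.] z [ 0.    -0.001 -1.   ]
```

```bash
python3 -m jog '[{"x":0,"y":0.0003,"z":0.003,"wx":0,"wy":0,"wz":0,"fingers":0.75},{"x":0,"y":0,"z":0,"wx":0,"wy":0,"wz":0,"fingers":0.75}]' 60
python3 -m jog '[{"x":0,"y":0,"z":0,"wx":0,"wy":0,"wz":0,"fingers":0.5},{"x":0,"y":0,"z":0,"wx":0,"wy":0,"wz":0,"fingers":0.35},{"x":0,"y":0,"z":0,"wx":0,"wy":0,"wz":0,"fingers":0.35},{"x":0,"y":0,"z":0,"wx":0,"wy":0,"wz":0,"fingers":0.35}]' 60
```

```text
clock: 25.5
tool_pos: [0.4347, -0.1208, 0.0182]
eef_rot: [0.0, 0.707, 0.707, -0.0]
ft_force: [0.8, -0.0, -0.1]
finger_gap: 0.0638
clock: 26.0
tool_pos: [0.4351, -0.1209, 0.019]
eef_rot: [0.001, 0.707, 0.707, 0.0]
ft_force: [0.0, -0.0, 0.0]
finger_gap: 0.0389
```

```bash
python3 -m jog '[{"x":0,"y":0,"z":-0.015,"wx":0,"wy":0,"wz":0,"fingers":0.35},{"x":0,"y":0,"z":-0.02,"wx":0,"wy":0,"wz":0,"fingers":0.35},{"x":0,"y":0,"z":-0.03,"wx":0,"wy":0,"wz":0,"fingers":0.35},{"x":0,"y":0,"z":-0.03,"wx":0,"wy":0,"wz":0,"fingers":0.35},{"x":0,"y":0,"z":-0.025,"wx":0,"wy":0,"wz":0,"fingers":0.35},{"x":0,"y":0,"z":0,"wx":0,"wy":0,"wz":0,"fingers":0.35}]' 60
python3 - <<'E'
from h import *
delta((0.6281,-0.2422,0.14),(0,0,-1),(0,1,0))
crop("side",170,190,270,290,"s11",6)
p=tool()[0]; print((proj("side",p-[0,0,.009])-[170,190])*6)
E
```

```text
clock: 26.75
tool_pos: [0.4348, -0.1208, 0.1465]
eef_rot: [0.002, 0.707, 0.707, 0.001]
ft_force: [-0.4, -0.8, -1.1]
finger_gap: 0.0385
pos [ 0.4348 -0.1208  0.1465] gap 0.0385 t 26.75 F [-0.4 -0.8 -1.1]
shift mm (tool axes) [-121.5  193.3    7.3]
rotvec deg [0.2 0.1 0. ]
rotvec deg [  -0.2    0.3 -180. ]
tool x [-0.     1.    -0.002] y [1.    0.    0.003] z [ 0.003 -0.002 -1.   ]
[246.10875834 190.23428839]
```

View pics/s11.png

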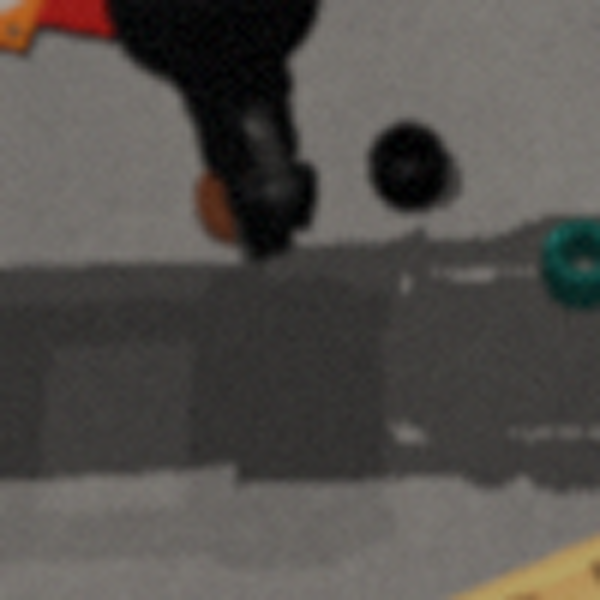

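```bash
python3 -m jog '[{"x":-0.03,"y":0.048,"z":0,"wx":0,"wy":0,"wz":0,"fingers":0.35},{"x":-0.03,"y":0.048,"z":0,"wx":0,"wy":0,"wz":0,"fingers":0.35},{"x":-0.03,"y":0.048,"z":0,"wx":0,"wy":0,"wz":0,"fingers":0.35},{"x":-0.03,"y":0.044,"z":0,"wx":0,"wy":0,"wz":0,"fingers":0.35},{"x":0,"y":0,"z":0,"wx":0,"wy":0,"wz":0,"fingers":0.35}]' 60
python3 - <<'E'
from h import *
delta((0.6281,-0.2422,0.10),(0,0,-1),(0,1,0))
E
```

```text
clock: 27.42
tool_pos: [0.6229, -0.2419, 0.1314]
eef_rot: [-0.007, 0.707, 0.707, -0.003]
ft_force: [-1.1, 0.7, -1.5]
finger_gap: 0.0386
pos [ 0.6229 -0.2419  0.1314] gap 0.0386 t 27.43 F [-1.1  0.7 -1.5]
shift mm (tool axes) [-0.5  5.6 31.3]
rotvec deg [-0.8 -0.3  0.1]
rotvec deg [   0.5   -1.3 -179.9]
tool x [-0.001  1.     0.006] y [ 1.     0.001 -0.015] z [-0.015  0.006 -1.   ]
```

```bash
python3 -m jog '[{"x":-0.0005,"y":0.0056,"z":0.01,"wx":-0.8,"wy":-0.3,"wz":0,"fingers":0.35},{"x":0,"y":0,"z":0.01,"wx":0,"wy":0,"wz":0,"fingers":0.35},{"x":0,"y":0,"z":0.01,"wx":0,"wy":0,"wz":0,"fingers":0.35},{"x":0,"y":0,"z":0,"wx":0,"wy":0,"wz":0,"fingers":0.35}]' 60
python3 - <<'E'
from h import *
delta((0.6280,-0.2422,0.095),(0,0,-1),(0,1,0))
E
```

```text
clock: 27.92
tool_pos: [0.6262, -0.2402, 0.0975]
eef_rot: [-0.002, 0.706, 0.708, -0.0]
ft_force: [-0.0, 0.2, -0.8]
finger_gap: 0.0391
pos [ 0.6262 -0.2402  0.0975] gap 0.0391 t 27.93 F [-0.   0.2 -0.8]
shift mm (tool axes) [-2.   1.8  2.5]
rotvec deg [-0.2 -0.1  0.1]
rotvec deg [   0.2   -0.3 -179.9]
tool x [-0.002  1.     0.002] y [ 1.     0.002 -0.003] z [-0.003  0.002 -1.   ]
```

```bash
python3 -m jog '[{"x":-0.002,"y":0.0018,"z":0,"wx":-0.2,"wy":-0.1,"wz":0.1,"fingers":0.35},{"x":0,"y":0,"z":0.005,"wx":0,"wy":0,"wz":0,"fingers":0.35},{"x":0,"y":0,"z":0,"wx":0,"wy":0,"wz":0,"fingers":0.35}]' 60
python3 - <<'E'
from h import *
delta((0.6281,-0.2422,0.095),(0,0,-1),(0,1,0))
E
```

```text
clock: 28.3
tool_pos: [0.6284, -0.2423, 0.0941]
eef_rot: [0.001, 0.707, 0.707, 0.001]
ft_force: [-0.7, -0.6, -1.1]
finger_gap: 0.039
pos [ 0.6284 -0.2423  0.0941] gap 0.039 t 28.3 F [-0.7 -0.6 -1.1]
shift mm (tool axes) [ 0.1 -0.3 -0.9]
rotvec deg [0.2 0.  0. ]
rotvec deg [-1.0e-01  3.0e-01 -1.8e+02]
tool x [-0.     1.    -0.001] y [1.    0.    0.003] z [ 0.003 -0.001 -1.   ]
```

```bash
python3 -m jog '[{"x":0,"y":-0.0003,"z":0.008,"wx":0,"wy":0,"wz":0,"fingers":0.35},{"x":0,"y":0,"z":0.008,"wx":0,"wy":0,"wz":0,"fingers":0.35},{"x":0,"y":0,"z":0,"wx":0,"wy":0,"wz":0,"fingers":0.35}]' 60
python3 -m jog '[{"x":0,"y":0,"z":0.008,"wx":0,"wy":0,"wz":0,"fingers":0.35},{"x":0,"y":0,"z":0.007,"wx":0,"wy":0,"wz":0,"fingers":0.35},{"x":0,"y":0,"z":0,"wx":0,"wy":0,"wz":0,"fingers":0.35}]' 60
```

```text
clock: 28.68
tool_pos: [0.6281, -0.2424, 0.0768]
eef_rot: [0.001, 0.707, 0.707, 0.001]
ft_force: [0.5, 0.2, -1.5]
finger_gap: 0.0395
clock: 29.05
tool_pos: [0.628, -0.2423, 0.0605]
eef_rot: [0.001, 0.707, 0.707, 0.001]
ft_force: [-0.6, -0.3, -1.6]
finger_gap: 0.0392
```

```bash
python3 -m jog '[{"x":0,"y":0,"z":0.006,"wx":0,"wy":0,"wz":0,"fingers":0.35},{"x":0,"y":0,"z":0,"wx":0,"wy":0,"wz":0,"fingers":0.35},{"x":0,"y":0,"z":0,"wx":0,"wy":0,"wz":0,"fingers":0.7},{"x":0,"y":0,"z":0,"wx":0,"wy":0,"wz":0,"fingers":0.7},{"x":0,"y":0,"z":-0.02,"wx":0,"wy":0,"wz":0,"fingers":0.7},{"x":0,"y":0,"z":-0.03,"wx":0,"wy":0,"wz":0,"fingers":0.7},{"x":0,"y":0,"z":-0.04,"wx":0,"wy":0,"wz":0,"fingers":0.7},{"x":0.045,"y":-0.025,"z":-0.02,"wx":0,"wy":0,"wz":0,"fingers":0.7}]' 60
python3 -m jog '[{"x":0.045,"y":-0.025,"z":0,"wx":0,"wy":0,"wz":0,"fingers":0.7},{"x":0.045,"y":-0.025,"z":0,"wx":0,"wy":0,"wz":0,"fingers":0.7},{"x":0.04,"y":-0.025,"z":0,"wx":0,"wy":0,"wz":0,"fingers":0.7},{"x":0,"y":0,"z":0,"wx":0,"wy":0,"wz":0,"fingers":0.7}]' 60
python3 - <<'E'
from h import *
delta((0.524,-0.0549,0.07),(0,0,-1),(0,1,0))
n="side"; im=snapshot(n)
for c in blob(n,im,(0,0,0),(180,255,45),(225,205,252,230))[:1]: print(c.mean(0))
print(proj(n,(.524,-.0549,.013)))
im=snapshot("side"); cv2.imwrite("pics/s12.png",cv2.resize(im[190:290,215:335,::-1],None,fx=6,fy=6))
im=snapshot("top"); cv2.imwrite("pics/t12.png",cv2.resize(im[150:250,240:360,::-1],None,fx=6,fy=6))
E
```

```text
clock: 30.05
tool_pos: [0.6033, -0.1989, 0.1715]
eef_rot: [0.003, 0.708, 0.706, 0.001]
ft_force: [-0.1, 1.8, 0.4]
finger_gap: 0.0599
clock: 30.55
tool_pos: [0.5276, -0.0636, 0.1818]
eef_rot: [0.009, 0.707, 0.707, 0.006]
ft_force: [0.5, -0.6, 0.5]
finger_gap: 0.0598
pos [ 0.5276 -0.0636  0.1818] gap 0.0598 t 30.55 F [ 0.5 -0.6  0.5]
shift mm (tool axes) [  9.3  -6.  111.6]
rotvec deg [ 1.2  0.3 -0. ]
rotvec deg [  0.5  -1.9 179.9]
tool x [ 0.001  1.    -0.005] y [ 1.    -0.001  0.021] z [ 0.021 -0.005 -1.   ]
[237.82785714 217.80357143]
[237.86866138 217.23359362]
```

View pics/s12.png

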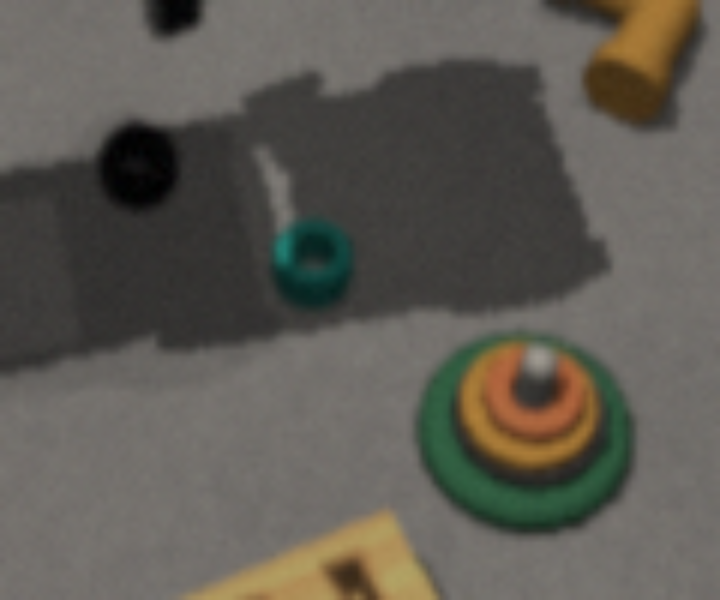

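View pics/t12.png

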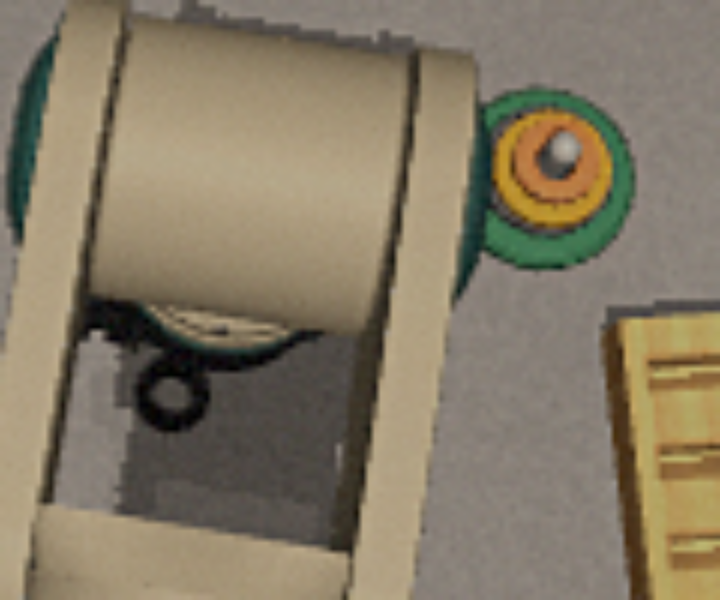

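The dark, brass and copper rings are stacked flat (side crop around (535,410)). The collar stands where I left it, at side (238,218). I'll pick up the collar now.

```bash
python3 -m jog '[{"x":0.0093,"y":-0.006,"z":0.03,"wx":1.2,"wy":0.3,"wz":0,"fingers":0.7},{"x":0,"y":0,"z":0.035,"wx":0,"wy":0,"wz":0,"fingers":0.7},{"x":0,"y":0,"z":0.035,"wx":0,"wy":0,"wz":0,"fingers":0.7},{"x":0,"y":0,"z":0.01,"wx":0,"wy":0,"wz":0,"fingers":0.7},{"x":0,"y":0,"z":0,"wx":0,"wy":0,"wz":0,"fingers":0.7}]' 60
python3 - <<'E'
from h import *
delta((0.524,-0.0549,0.025),(0,0,-1),(0,1,0))
E
```

```text
clock: 31.32
tool_pos: [0.5277, -0.0625, 0.0711]
eef_rot: [0.003, 0.711, 0.703, 0.001]
ft_force: [-0.0, -0.7, 0.1]
finger_gap: 0.06
pos [ 0.5277 -0.0625  0.0711] gap 0.06 t 31.32 F [-0.  -0.7  0.1]
shift mm (tool axes) [ 7.7 -4.  46.1]
rotvec deg [ 0.3  0.1 -0.6]
rotvec deg [  0.2  -0.4 179.4]
tool x [ 0.011  1.    -0.002] y [ 1.    -0.011  0.005] z [ 0.005 -0.002 -1.   ]
```

```bash
python3 -m jog '[{"x":0.0077,"y":-0.004,"z":0,"wx":0.3,"wy":0.1,"wz":-0.6,"fingers":0.7},{"x":0,"y":0,"z":0.012,"wx":0,"wy":0,"wz":0,"fingers":0.7},{"x":0,"y":0,"z":0.012,"wx":0,"wy":0,"wz":0,"fingers":0.7},{"x":0,"y":0,"z":0.01,"wx":0,"wy":0,"wz":0,"fingers":0.7},{"x":0,"y":0,"z":0,"wx":0,"wy":0,"wz":0,"fingers":0.7}]' 60
python3 - <<'E'
from h import *
delta((0.524,-0.0549,0.025),(0,0,-1),(0,1,0))
E
```

```text
clock: 31.95
tool_pos: [0.5254, -0.0548, 0.038]
eef_rot: [0.002, 0.707, 0.707, 0.001]
ft_force: [0.1, -0.9, 0.7]
finger_gap: 0.0598
pos [ 0.5254 -0.0548  0.038 ] gap 0.0598 t 31.95 F [ 0.1 -0.9  0.7]
shift mm (tool axes) [-0.1 -1.5 13. ]
rotvec deg [0.2 0.1 0. ]
rotvec deg [-1.0e-01  4.0e-01 -1.8e+02]
tool x [-0.     1.    -0.001] y [1.    0.    0.004] z [ 0.004 -0.001 -1.   ]
```

```bash
python3 -m jog '[{"x":0,"y":-0.0013,"z":0.007,"wx":0.2,"wy":0,"wz":0,"fingers":0.7},{"x":0,"y":0,"z":0.006,"wx":0,"wy":0,"wz":0,"fingers":0.7},{"x":0,"y":0,"z":0,"wx":0,"wy":0,"wz":0,"fingers":0.7}]' 60
python3 -m jog '[{"x":0,"y":0,"z":0,"wx":0,"wy":0,"wz":0,"fingers":0.4},{"x":0,"y":0,"z":0,"wx":0,"wy":0,"wz":0,"fingers":0.25},{"x":0,"y":0,"z":0,"wx":0,"wy":0,"wz":0,"fingers":0.25},{"x":0,"y":0,"z":0,"wx":0,"wy":0,"wz":0,"fingers":0.25}]' 60
python3 -m jog '[{"x":0,"y":0,"z":-0.015,"wx":0,"wy":0,"wz":0,"fingers":0.25},{"x":0,"y":0,"z":-0.02,"wx":0,"wy":0,"wz":0,"fingers":0.25},{"x":0,"y":0,"z":-0.03,"wx":0,"wy":0,"wz":0,"fingers":0.25},{"x":0,"y":0,"z":-0.03,"wx":0,"wy":0,"wz":0,"fingers":0.25},{"x":0,"y":0,"z":-0.03,"wx":0,"wy":0,"wz":0,"fingers":0.25},{"x":0,"y":0,"z":0,"wx":0,"wy":0,"wz":0,"fingers":0.25}]' 60
python3 - <<'E'
from h import *
delta((0.6280,-0.2422,0.14),(0,0,-1),(0,1,0))
E
```

```text
clock: 32.33
tool_pos: [0.5242, -0.0549, 0.0242]
eef_rot: [0.001, 0.707, 0.707, -0.0]
ft_force: [0.5, 0.4, -0.1]
finger_gap: 0.0597
clock: 32.83
tool_pos: [0.5248, -0.055, 0.0251]
eef_rot: [0.001, 0.707, 0.707, 0.0]
ft_force: [-0.2, -0.5, -1.4]
finger_gap: 0.0315
clock: 33.58
tool_pos: [0.5248, -0.0548, 0.1591]
eef_rot: [0.003, 0.707, 0.707, 0.001]
ft_force: [0.6, -1.1, -0.5]
finger_gap: 0.0317
pos [ 0.5248 -0.0548  0.1591] gap 0.0317 t 33.58 F [ 0.6 -1.1 -0.5]
shift mm (tool axes) [-187.3  103.1   20.1]
rotvec deg [ 0.3  0.1 -0. ]
rotvec deg [  0.2  -0.5 180. ]
tool x [ 0.     1.    -0.002] y [ 1.    -0.     0.006] z [ 0.006 -0.002 -1.   ]
```

```bash
python3 -m jog '[{"x":-0.047,"y":0.026,"z":0,"wx":0.3,"wy":0,"wz":0,"fingers":0.25},{"x":-0.047,"y":0.026,"z":0,"wx":0,"wy":0,"wz":0,"fingers":0.25},{"x":-0.047,"y":0.026,"z":0,"wx":0,"wy":0,"wz":0,"fingers":0.25},{"x":-0.042,"y":0.026,"z":0,"wx":0,"wy":0,"wz":0,"fingers":0.25},{"x":0,"y":0,"z":0,"wx":0,"wy":0,"wz":0,"fingers":0.25}]' 60
python3 - <<'E'
from h import *
delta((0.6284,-0.2422,0.11),(0,0,-1),(0,1,0))
E
```

```text
clock: 34.2
tool_pos: [0.6296, -0.2418, 0.1534]
eef_rot: [-0.003, 0.706, 0.708, -0.002]
ft_force: [-0.2, 0.1, -1.8]
finger_gap: 0.0319
pos [ 0.6296 -0.2418  0.1534] gap 0.0319 t 34.2 F [-0.2  0.1 -1.8]
shift mm (tool axes) [-0.5 -0.9 43.4]
rotvec deg [-0.4 -0.1  0.1]
rotvec deg [ 1.000e-01 -6.000e-01 -1.799e+02]
tool x [-0.002  1.     0.001] y [ 1.     0.002 -0.006] z [-0.007  0.001 -1.   ]
```

```bash
python3 -m jog '[{"x":-0.0005,"y":-0.0009,"z":0.012,"wx":-0.4,"wy":-0.1,"wz":0.1,"fingers":0.25},{"x":0,"y":0,"z":0.015,"wx":0,"wy":0,"wz":0,"fingers":0.25},{"x":0,"y":0,"z":0.015,"wx":0,"wy":0,"wz":0,"fingers":0.25},{"x":0,"y":0,"z":0,"wx":0,"wy":0,"wz":0,"fingers":0.25}]' 60
python3 - <<'E'
from h import *
delta((0.6284,-0.2422,0.095),(0,0,-1),(0,1,0))
E
```

```text
clock: 34.7
tool_pos: [0.6268, -0.2392, 0.1062]
eef_rot: [-0.002, 0.706, 0.708, -0.0]
ft_force: [-0.3, -0.2, -0.3]
finger_gap: 0.0318
pos [ 0.6268 -0.2392  0.1062] gap 0.0318 t 34.7 F [-0.3 -0.2 -0.3]
shift mm (tool axes) [-3.1  1.6 11.2]
rotvec deg [-0.2 -0.1  0.2]
rotvec deg [   0.2   -0.3 -179.8]
tool x [-0.003  1.     0.002] y [ 1.     0.003 -0.003] z [-0.003  0.002 -1.   ]
```

```bash
python3 -m jog '[{"x":-0.0031,"y":0.0016,"z":0,"wx":-0.2,"wy":-0.1,"wz":0.2,"fingers":0.25},{"x":0,"y":0,"z":0.004,"wx":0,"wy":0,"wz":0,"fingers":0.25},{"x":0,"y":0,"z":0,"wx":0,"wy":0,"wz":0,"fingers":0.25}]' 60
python3 -m jog '[{"x":0,"y":0,"z":0.008,"wx":0,"wy":0,"wz":0,"fingers":0.25},{"x":0,"y":0,"z":0.006,"wx":0,"wy":0,"wz":0,"fingers":0.25},{"x":0,"y":0,"z":0,"wx":0,"wy":0,"wz":0,"fingers":0.25}]' 60
```

```text
clock: 35.08
tool_pos: [0.6292, -0.2422, 0.1036]
eef_rot: [0.001, 0.707, 0.707, 0.001]
ft_force: [0.0, -0.9, -0.2]
finger_gap: 0.0318
clock: 35.45
tool_pos: [0.6293, -0.2423, 0.0888]
eef_rot: [0.002, 0.707, 0.707, 0.001]
ft_force: [0.3, -0.9, -0.8]
finger_gap: 0.0315
```

```bash
python3 -m jog '[{"x":0,"y":-0.0008,"z":0.008,"wx":0,"wy":0,"wz":0,"fingers":0.25},{"x":0,"y":0,"z":0.006,"wx":0,"wy":0,"wz":0,"fingers":0.25},{"x":0,"y":0,"z":0,"wx":0,"wy":0,"wz":0,"fingers":0.25}]' 60
python3 -m jog '[{"x":0,"y":0,"z":0.004,"wx":0,"wy":0,"wz":0,"fingers":0.25},{"x":0,"y":0,"z":0,"wx":0,"wy":0,"wz":0,"fingers":0.25}]' 60
```

```text
clock: 35.83
tool_pos: [0.6284, -0.2423, 0.0735]
eef_rot: [0.001, 0.707, 0.707, 0.001]
ft_force: [0.5, 0.2, -1.1]
finger_gap: 0.0317
clock: 36.08
tool_pos: [0.6285, -0.2424, 0.0694]
eef_rot: [0.002, 0.707, 0.707, 0.001]
ft_force: [0.8, -0.2, 0.4]
finger_gap: 0.0317
```

```bash
python3 -m jog '[{"x":0,"y":0,"z":0.001,"wx":0,"wy":0,"wz":0,"fingers":0.5},{"x":0,"y":0,"z":0,"wx":0,"wy":0,"wz":0,"fingers":0.6},{"x":0,"y":0,"z":-0.02,"wx":0,"wy":0,"wz":0,"fingers":0.6},{"x":0,"y":0,"z":-0.03,"wx":0,"wy":0,"wz":0,"fingers":0.6},{"x":0,"y":0,"z":-0.04,"wx":0,"wy":0,"wz":0,"fingers":0.6},{"x":0.05,"y":-0.035,"z":-0.01,"wx":0,"wy":0,"wz":0,"fingers":0.6},{"x":0.05,"y":-0.035,"z":0,"wx":0,"wy":0,"wz":0,"fingers":0.5},{"x":0.05,"y":-0.035,"z":0,"wx":0,"wy":0,"wz":0,"fingers":0.5}]' 60
python3 -m jog '[{"x":0.05,"y":-0.035,"z":-0.01,"wx":0,"wy":0,"wz":0,"fingers":0.4},{"x":0.05,"y":-0.035,"z":-0.02,"wx":0,"wy":0,"wz":0,"fingers":0.4},{"x":0.04,"y":-0.025,"z":-0.02,"wx":0,"wy":0,"wz":0,"fingers":0.4},{"x":0,"y":0,"z":0,"wx":0,"wy":0,"wz":0,"fingers":0.4}]' 60
python3 - <<'E'
from h import *
a=snapshot("top");b=snapshot("side")
cv2.imwrite("pics/t13.png",a[...,::-1]);cv2.imwrite("pics/s13.png",b[...,::-1])
def up(im,u0,v0,u1,v1,name,s):
    cv2.imwrite("pics/"+name+".png",cv2.resize(im[v0:v1,u0:u1,::-1],None,fx=s,fy=s,interpolation=cv2.INTER_CUBIC))
up(a,95,180,195,240,"t13T",8); up(b,170,95,245,170,"s13T",8);up(b,275,225,335,285,"s13S",8)
E
```

```text
clock: 37.08
tool_pos: [0.5241, -0.092, 0.1801]
eef_rot: [0.007, 0.709, 0.705, 0.004]
ft_force: [0.5, 0.7, 0.5]
finger_gap: 0.0425
clock: 37.58
tool_pos: [0.4273, 0.0511, 0.2357]
eef_rot: [0.011, 0.708, 0.707, 0.009]
ft_force: [-0.2, -0.7, 0.6]
finger_gap: 0.0342
```

View pics/t13.png

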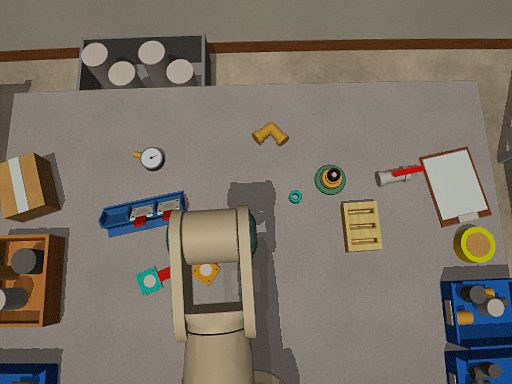

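View pics/s13S.png

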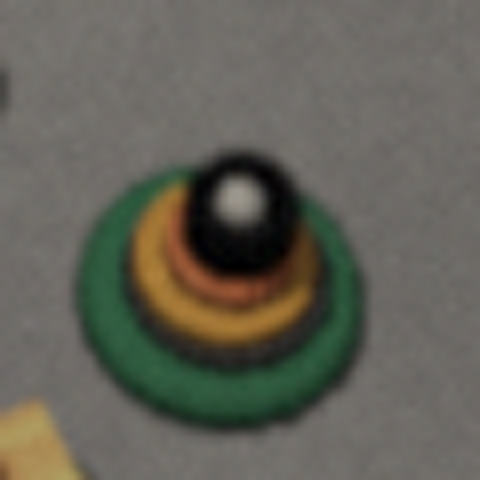

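View pics/t13T.png

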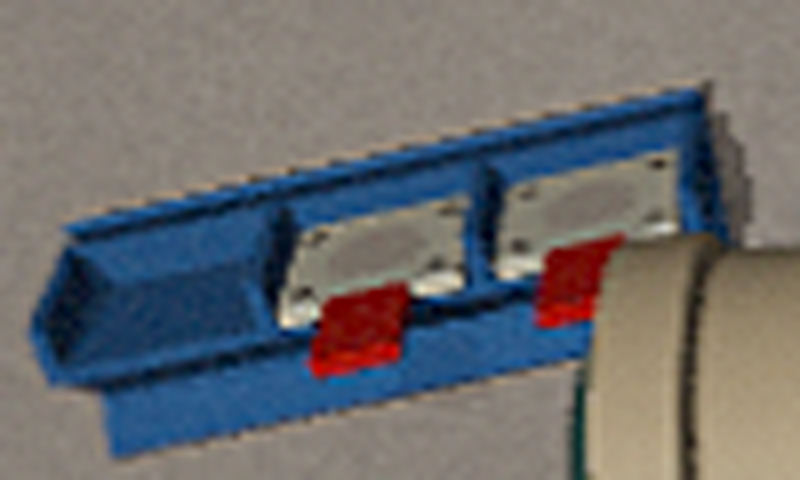

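View pics/s13T.png

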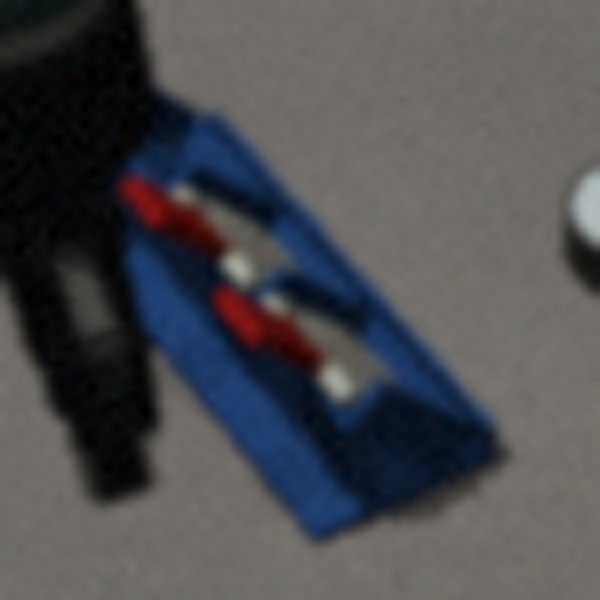

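```bash
python3 - <<'E'
from h import *
print("cam",ray("side",200,120)[0],ray("top",200,120)[0])
A,ra=tri((139.5,220.6),(191.6,121.4));B,rb=tri((167.6,214.7),(203.2,135.6));print(A,ra,B,rb, np.degrees(np.arctan2(*(B-A)[:2])),np.linalg.norm(A-B))
a=onz("top",109.3,237.1,0);b=onz("top",187.9,220.3,0);print("flange",a,b,np.degrees(np.arctan2((b-a)[0],(a-b)[1])),np.linalg.norm(a-b))
# rear top rim edge
a=onz("top",95+62/7,185+165/7,0.03);b=onz("top",95+615/7,185+42/7,0.03);print("rear",np.degrees(np.arctan2((b-a)[0],(a-b)[1])),np.linalg.norm(a-b),a,b)
for m in ((139.8,223.0),(167.9,217.1)): print("edge",onz("top",*m,.0972))
# white face: plate center of front face estimate in top (plate quads) 
for q in ((245+405)/2,(165+225)/2),: pass
E
```

```text
cam [ 0.33405129 -0.60901316  0.8807123 ] [ 0.35836972 -0.01665613  1.09598261]
[0.5094822  0.2950449  0.08292373] [np.float64(0.0015334095299853964), np.float64(0.0015334095299853621)] [0.52318028 0.21895438 0.08312617] [np.float64(0.0017822128813635325), np.float64(0.0017822128813634586)] 169.79471819152002 0.07731394317710259
flange [0.4775386  0.40747466 0.        ] [0.52041029 0.17842188 0.        ] 10.601359781049336 0.23303038247954444
rear 11.181993283863752 0.23187177012050483 [0.55669789 0.41584459 0.03      ] [0.60166387 0.18837464 0.03      ]
edge [0.502405   0.28956469 0.0972    ]
edge [0.51616504 0.21466149 0.0972    ]
```

```bash
python3 - <<'E'
from h import *
import cv2
psi=np.radians(10.6);X=np.array([np.cos(psi),np.sin(psi),0]);Y=np.array([-np.sin(psi),np.cos(psi),0]);Z=np.array([0,0,1.])
t=np.radians(40);n=np.cos(t)*X+np.sin(t)*Z;pz=-np.sin(t)*X+np.cos(t)*Z
imt=cv2.imread("pics/top0.png")[...,::-1].copy(); ims=cv2.imread("pics/side0.png")[...,::-1].copy()
R1={}
for nm,im,roi in(("top",imt,(95,185,195,240)),("side",ims,(170,90,240,170))):
    full=blob(nm,im,(0,150,60),(8,255,255),roi)
    for th in (170,190,210):
        cs=blob(nm,im,(0,150,th),(8,255,255),roi)
        print(nm,th,[(c.min(0).round(1).tolist(),c.max(0).round(1).tolist(),((c.min(0)+c.max(0))/2).round(1).tolist()) for c in cs[:2]])
    for c in full[:2]:
        print(nm,"full minrect",[p.round(1).tolist() for p in cv2.boxPoints(cv2.minAreaRect(c.astype(np.float32)))], cv2.approxPolyDP(c.astype(np.float32),.9,True).reshape(-1,2).round(1).tolist())
E
```

```text
top 170 [([163.9, 217.9], [169.6, 218.9], [166.8, 218.4])]
top 190 []
top 210 []
top full minrect [[132.10000610351562, 217.60000610351562], [145.1999969482422, 214.6999969482422], [147.1999969482422, 223.60000610351562], [134.10000610351562, 226.5]] [[144.89999389648438, 215.10000610351562], [135.89999389648438, 216.89999389648438], [133.89999389648438, 225.60000610351562], [143.89999389648438, 223.89999389648438], [144.10000610351562, 218.10000610351562], [145.60000610351562, 216.89999389648438]]
top full minrect [[160.6999969482422, 211.3000030517578], [173.0, 208.8000030517578], [174.8000030517578, 217.89999389648438], [162.5, 220.39999389648438]] [[173.10000610351562, 210.10000610351562], [171.39999389648438, 209.10000610351562], [163.60000610351562, 210.89999389648438], [162.39999389648438, 219.89999389648438], [171.89999389648438, 218.10000610351562]]
side 170 []
side 190 []
side 210 []
side full minrect [[196.10000610351562, 134.8000030517578], [197.8000030517578, 131.3000030517578], [210.1999969482422, 137.0], [208.60000610351562, 140.60000610351562]] [[197.39999389648438, 132.10000610351562], [201.10000610351562, 137.10000610351562], [203.60000610351562, 136.10000610351562], [209.10000610351562, 139.39999389648438], [205.60000610351562, 134.89999389648438]]
side full minrect [[185.0, 120.5], [186.39999389648438, 117.5999984741211], [197.8000030517578, 122.80000305175781], [196.5, 125.80000305175781]] [[186.10000610351562, 118.0999984741211], [189.60000610351562, 122.5999984741211], [192.10000610351562, 121.9000015258789], [196.89999389648438, 124.9000015258789], [194.10000610351562, 121.0999984741211]]
```

```bash
python3 - <<'E'
from h import *
psi=np.radians(10.6);X=np.array([np.cos(psi),np.sin(psi),0]);Y=np.array([-np.sin(psi),np.cos(psi),0]);Z=np.array([0,0,1.])
t=np.radians(40);n=np.cos(t)*X+np.sin(t)*Z;pz=-np.sin(t)*X+np.cos(t)*Z
for pr in (((133.9,225.6),(186.1,118.1),(143.9,223.9),(189.6,122.6)),((162.4,219.9),(197.4,132.1),(171.9,218.1),(201.1,137.1))):
    a,ra=tri(*pr[:2]);b,rb=tri(*pr[2:]); m=(a+b)/2
    print(a.round(4),b.round(4),np.round(ra[0],4),np.round(rb[0],4),"w",np.linalg.norm(a-b).round(4)); print(" tab centre(80)",(m+4e-3*n-.02*pz).round(4))
    for pt,ps in ((pr[0],pr[1]),(pr[2],pr[3])): print("   top@.092",onz("top",*pt,.092).round(4),"side@.092",onz("side",*ps,.092).round(4))
print("n",n,"pz",pz)
E
```

```text
[0.4957 0.307  0.0916] [0.4991 0.2794 0.0942] 0.001 0.001 w 0.0279
 tab centre(80) [0.513  0.2962 0.0801]
   top@.092 [0.4966 0.3068 0.092 ] side@.092 [0.4946 0.3065 0.092 ]
   top@.092 [0.5004 0.28   0.092 ] side@.092 [0.4986 0.2818 0.092 ]
[0.5087 0.2304 0.0928] [0.5125 0.2049 0.0931] 0.001 0.0013 w 0.0258
 tab centre(80) [0.5263 0.2206 0.0802]
   top@.092 [0.5098 0.2305 0.092 ] side@.092 [0.5079 0.2312 0.092 ]
   top@.092 [0.514  0.2051 0.092 ] side@.092 [0.5115 0.206  0.092 ]
n [0.75297216 0.14091491 0.64278761] pz [-0.63181866 -0.11824165  0.76604444]
```

```bash
python3 -m jog '[{"x":0,"y":0,"z":0,"wx":0,"wy":0,"wz":10.5,"fingers":0.35},{"x":0,"y":0,"z":0,"wx":0,"wy":0,"wz":10.5,"fingers":0.35},{"x":0,"y":0,"z":0,"wx":0,"wy":0,"wz":10.5,"fingers":0.35},{"x":0,"y":0,"z":0,"wx":0,"wy":0,"wz":10.5,"fingers":0.35},{"x":0,"y":0,"z":0,"wx":0,"wy":0,"wz":10.5,"fingers":0.35},{"x":0,"y":0,"z":0,"wx":0,"wy":0,"wz":10.5,"fingers":0.35},{"x":0,"y":0,"z":0,"wx":0,"wy":0,"wz":10.5,"fingers":0.35},{"x":0,"y":0,"z":0,"wx":0,"wy":0,"wz":6,"fingers":0.35}]' 60
cat >> h.py <<'E'
psi=np.radians(10.0);X=np.array([np.cos(psi),np.sin(psi),0]);Y=np.array([-np.sin(psi),np.cos(psi),0]);Z=np.array([0,0,1.])
_t=np.radians(40);N=np.cos(_t)*X+np.sin(_t)*Z;PZ=-np.sin(_t)*X+np.cos(_t)*Z
TA=np.array([.513,.2962,.0801]);TB=np.array([.5263,.2206,.0802])
E
python3 - <<'E'
from h import *
print(tool()[2]["joints"].round(2))
delta(TB+.074*PZ,-PZ,N)
E
```

```text
clock: 38.67
tool_pos: [0.4308, 0.0401, 0.2306]
eef_rot: [0.004, 0.998, 0.069, 0.008]
ft_force: [0.3, 0.4, 0.5]
finger_gap: 0.0302
[ 0.01 -0.22  1.7  -0.01  1.65 -0.13]
pos [0.4308 0.0401 0.2306] gap 0.0302 t 38.67 F [0.3 0.4 0.5]
shift mm (tool axes) [  70.6 -164.7   93.2]
rotvec deg [ 1.2 39.1 -1.8]
rotvec deg [ 59.7  -1.9 168. ]
tool x [0.99  0.139 0.015] y [ 0.139 -0.99   0.009] z [ 0.016 -0.007 -1.   ]
```

```bash
python3 -m jog '[{"x":0.01,"y":-0.045,"z":0,"wx":0,"wy":0,"wz":0,"fingers":0.35},{"x":0.01,"y":-0.045,"z":0,"wx":0,"wy":0,"wz":0,"fingers":0.35},{"x":0.01,"y":-0.045,"z":0,"wx":0,"wy":0,"wz":0,"fingers":0.35},{"x":0,"y":-0.02,"z":0,"wx":0.3,"wy":9.8,"wz":-0.4,"fingers":0.35},{"x":0,"y":0,"z":0,"wx":0.3,"wy":9.8,"wz":-0.4,"fingers":0.35},{"x":0,"y":0,"z":0,"wx":0.3,"wy":9.8,"wz":-0.4,"fingers":0.35},{"x":0,"y":0,"z":0,"wx":0.3,"wy":9.8,"wz":-0.4,"fingers":0.35},{"x":0,"y":0,"z":0,"wx":0,"wy":0,"wz":0,"fingers":0.35}]' 60
python3 - <<'E'
from h import *
print(tool()[2]["joints"].round(2))
delta(TB+.074*PZ,-PZ,N)
E
```

```text
clock: 39.67
tool_pos: [0.4458, 0.1938, 0.2222]
eef_rot: [-0.024, 0.936, 0.074, 0.344]
ft_force: [-0.4, 0.8, 0.0]
finger_gap: 0.0298
[ 0.43 -0.52  2.06 -0.23  0.93  0.35]
pos [0.4458 0.1938 0.2222] gap 0.0298 t 39.67 F [-0.4  0.8  0. ]
shift mm (tool axes) [-27.5 -13.6  88.3]
rotvec deg [ 1.  -0.3 -0.7]
rotvec deg [ -0.5  -1.5 179.3]
tool x [0.753 0.121 0.647] y [ 0.154 -0.988  0.006] z [ 0.64   0.095 -0.763]
```

```bash
python3 -m jog '[{"x":-0.014,"y":-0.007,"z":0.03,"wx":1,"wy":-0.3,"wz":-0.7,"fingers":0.35},{"x":-0.014,"y":-0.007,"z":0.03,"wx":0,"wy":0,"wz":0,"fingers":0.35},{"x":0,"y":0,"z":0.025,"wx":0,"wy":0,"wz":0,"fingers":0.35},{"x":0,"y":0,"z":0,"wx":0,"wy":0,"wz":0,"fingers":0.35}]' 60
python3 - <<'E'
from h import *
delta(TB+.024*PZ,-PZ,N)
crop("side",170,85,250,165,"s14",7); crop("top",110,170,220,250,"t14",7)
E
```

```text
clock: 40.17
tool_pos: [0.4829, 0.2114, 0.1417]
eef_rot: [-0.028, 0.937, 0.079, 0.338]
ft_force: [-0.6, -0.7, 0.1]
finger_gap: 0.0298
pos [0.4829 0.2114 0.1417] gap 0.0298 t 40.17 F [-0.6 -0.7  0.1]
shift mm (tool axes) [-5.3 -1.7 51.7]
rotvec deg [ 0.3  0.4 -0.3]
rotvec deg [  0.6  -0.4 179.7]
tool x [0.759 0.129 0.638] y [ 0.167 -0.986  0.   ] z [ 0.629  0.106 -0.77 ]
```

View pics/s14.png

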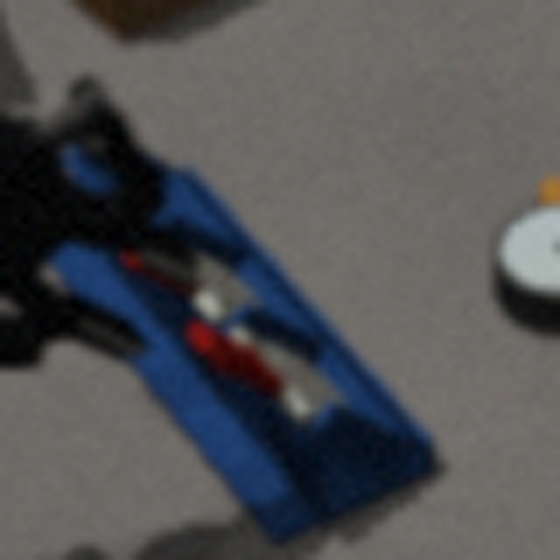

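View pics/t14.png

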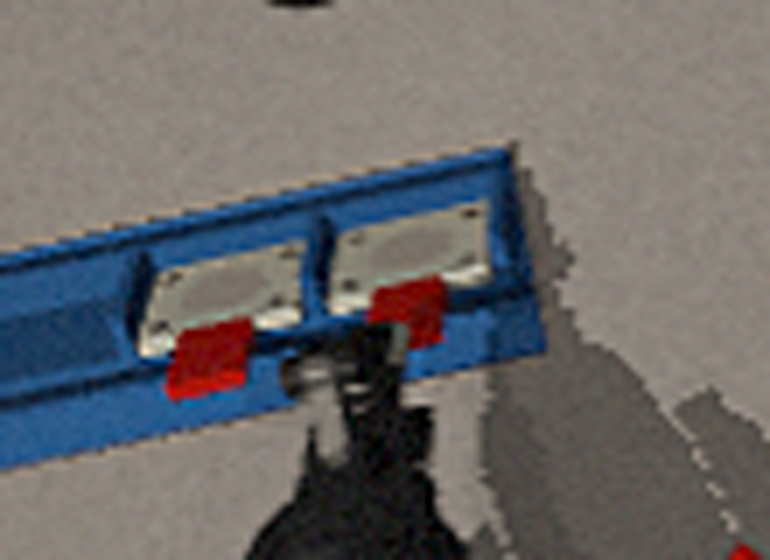

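```bash
python3 - <<'E'
from h import *
p,r,o=tool();M=r.as_matrix()
for n,o0,s in(("top",(110,170),7),("side",(170,85),7)):
    f=lambda q:((proj(n,q)-o0)*s).round(0)
    print(n,"tcp",f(p),"tip+",f(p+.018*M[:,2]+.022*M[:,0]),"tip-",f(p+.018*M[:,2]-.022*M[:,0]),"tab80",f(TB),"tabend",f(TB+.02*PZ),"A",f(TA))
E
```

```text
top tcp [382. 402.] tip+ [370. 325.] tip- [402. 425.] tab80 [401. 311.] tabend [396. 337.] A [206. 350.]
side tcp [134. 284.] tip+ [195. 258.] tip- [131. 338.] tab80 [243. 353.] tabend [213. 339.] A [162. 255.]
```

```bash
python3 -m jog '[{"x":-0.005,"y":-0.001,"z":0.02,"wx":0.3,"wy":0.4,"wz":-0.3,"fingers":0.35},{"x":0,"y":0,"z":0.02,"wx":0,"wy":0,"wz":0,"fingers":0.35},{"x":0,"y":0,"z":0,"wx":0,"wy":0,"wz":0,"fingers":0.35}]' 60
python3 - <<'E'
from h import *
delta(TB+.004*PZ-.0015*Y,-PZ,N)
E
```

```text
clock: 40.65
tool_pos: [0.5069, 0.2169, 0.1152]
eef_rot: [-0.031, 0.934, 0.081, 0.345]
ft_force: [0.6, 0.0, 0.3]
finger_gap: 0.0299
pos [0.5069 0.2169 0.1152] gap 0.0299 t 40.65 F [0.6 0.  0.3]
shift mm (tool axes) [-7.8  1.3 35.4]
rotvec deg [-0.1 -0.6 -0.1]
rotvec deg [ -0.9   0.2 179.9]
tool x [0.748 0.13  0.651] y [ 0.173 -0.985 -0.003] z [ 0.64   0.115 -0.759]
```

```bash
python3 -m jog '[{"x":-0.0078,"y":0.0013,"z":0,"wx":-0.1,"wy":-0.6,"wz":0,"fingers":0.35},{"x":0,"y":0,"z":0,"wx":0,"wy":0,"wz":0,"fingers":0.35}]' 60
python3 - <<'E'
from h import *
delta(TB+.004*PZ-.0015*Y,-PZ,N)
crop("side",170,85,250,165,"s15",7); crop("top",110,170,220,250,"t15",7)
E
```

```text
clock: 40.9
tool_pos: [0.5012, 0.2146, 0.1123]
eef_rot: [-0.03, 0.936, 0.081, 0.341]
ft_force: [-0.3, -0.1, 0.4]
finger_gap: 0.03
pos [0.5012 0.2146 0.1123] gap 0.03 t 40.9 F [-0.3 -0.1  0.4]
shift mm (tool axes) [-0.9 -0.1 37.1]
rotvec deg [-0.  -0.1 -0.2]
rotvec deg [-1.000e-01  0.000e+00  1.798e+02]
tool x [0.754 0.13  0.644] y [ 0.172 -0.985 -0.002] z [ 0.634  0.112 -0.765]
```

View pics/s15.png

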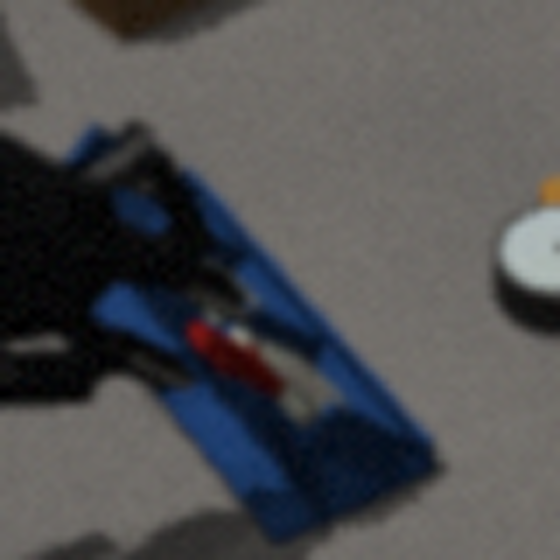

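View pics/t15.png

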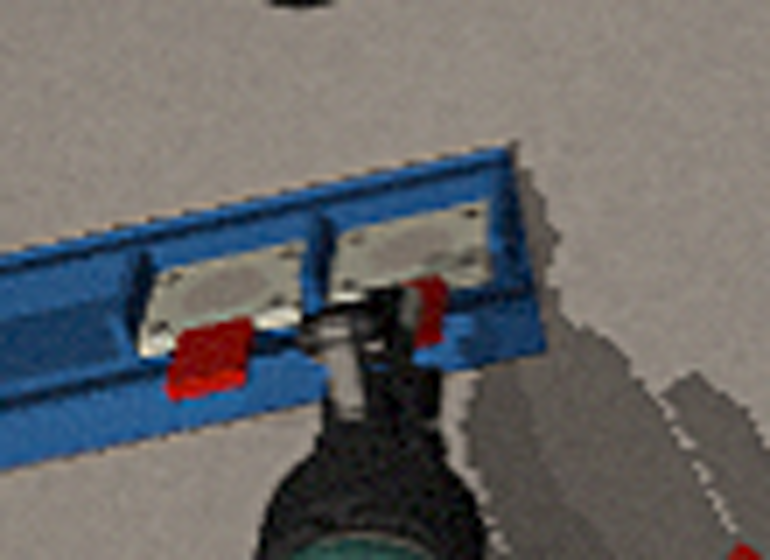

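```bash
python3 -m jog '[{"x":-0.0025,"y":0,"z":0.013,"wx":0,"wy":0,"wz":0,"fingers":0.35},{"x":-0.0025,"y":0,"z":0.013,"wx":0,"wy":0,"wz":0,"fingers":0.35},{"x":0,"y":0,"z":0,"wx":0,"wy":0,"wz":0,"fingers":0.35}]' 60
python3 - <<'E'
from h import *
delta(TB+.004*PZ-.0015*Y,-PZ,N)
E
```

```text
clock: 41.38
tool_pos: [0.515, 0.2176, 0.0912]
eef_rot: [-0.031, 0.935, 0.081, 0.343]
ft_force: [-0.9, 0.1, 0.0]
finger_gap: 0.0299
pos [0.515  0.2176 0.0912] gap 0.0299 t 41.38 F [-0.9  0.1  0. ]
shift mm (tool axes) [ 1.8  0.5 11.9]
rotvec deg [-0.1 -0.3 -0.2]
rotvec deg [-5.000e-01  1.000e-01  1.798e+02]
tool x [0.751 0.13  0.647] y [ 0.172 -0.985 -0.003] z [ 0.637  0.113 -0.762]
```

```bash
python3 -m jog '[{"x":0.0015,"y":0.0005,"z":0.008,"wx":0,"wy":-0.3,"wz":0,"fingers":0.35},{"x":0,"y":0,"z":0.004,"wx":0,"wy":0,"wz":0,"fingers":0.35},{"x":0,"y":0,"z":0,"wx":0,"wy":0,"wz":0,"fingers":0.35}]' 60
python3 - <<'E'
from h import *
delta(TB+.004*PZ-.0015*Y,-PZ,N)
E
```

```text
clock: 41.75
tool_pos: [0.5247, 0.219, 0.0841]
eef_rot: [-0.031, 0.936, 0.081, 0.342]
ft_force: [0.1, -0.1, 0.1]
finger_gap: 0.0297
pos [0.5247 0.219  0.0841] gap 0.0297 t 41.75 F [ 0.1 -0.1  0.1]
shift mm (tool axes) [-1.1  0.2  0.2]
rotvec deg [-0.1 -0.1 -0.2]
rotvec deg [-2.000e-01  1.000e-01  1.798e+02]
tool x [0.754 0.13  0.644] y [ 0.172 -0.985 -0.003] z [ 0.634  0.113 -0.765]
```

Position is good and there is no contact, so I'll close.

```bash
python3 -m jog '[{"x":-0.001,"y":0,"z":0,"wx":0,"wy":0,"wz":0,"fingers":0.2},{"x":0,"y":0,"z":0,"wx":0,"wy":0,"wz":0,"fingers":0},{"x":0,"y":0,"z":0,"wx":0,"wy":0,"wz":0,"fingers":0},{"x":0,"y":0,"z":0,"wx":0,"wy":0,"wz":0,"fingers":0},{"x":0,"y":0,"z":0,"wx":0,"wy":0,"wz":0,"fingers":0}]' 70
python3 -m jog '[{"x":0.01,"y":0,"z":-0.006,"wx":0,"wy":0,"wz":0,"fingers":0},{"x":0.01,"y":0,"z":-0.008,"wx":0,"wy":0,"wz":0,"fingers":0},{"x":0.012,"y":0,"z":-0.015,"wx":0,"wy":0,"wz":0,"fingers":0},{"x":0.015,"y":0,"z":-0.02,"wx":0,"wy":0,"wz":0,"fingers":0},{"x":0.015,"y":0,"z":-0.02,"wx":0,"wy":0,"wz":0,"fingers":0},{"x":0,"y":0,"z":0,"wx":0,"wy":0,"wz":0,"fingers":0}]' 
python3 - <<'E'
from h import *
delta(TB+.024*PZ,(0,0,-1),(1,0,0))
crop("side",170,65,250,145,"s16",7); crop("top",110,150,220,230,"t16",7)
E
```

```text
clock: 42.38
tool_pos: [0.5227, 0.2186, 0.0827]
eef_rot: [-0.031, 0.936, 0.081, 0.34]
ft_force: [-0.2, 0.1, -1.0]
finger_gap: 0.0076
clock: 43.12
tool_pos: [0.5267, 0.2189, 0.1817]
eef_rot: [-0.031, 0.936, 0.081, 0.34]
ft_force: [-0.2, -0.1, -2.7]
finger_gap: 0.0069
pos [0.5267 0.2189 0.1817] gap 0.0069 t 43.12 F [-0.2 -0.1 -2.7]
shift mm (tool axes) [-65.3  -1.4  53.8]
rotvec deg [ -3.6 -39.8   9.4]
rotvec deg [  58.3   -5.3 -160.4]
tool x [0.755 0.13  0.642] y [ 0.172 -0.985 -0.003] z [ 0.632  0.113 -0.766]
```

View pics/s16.png

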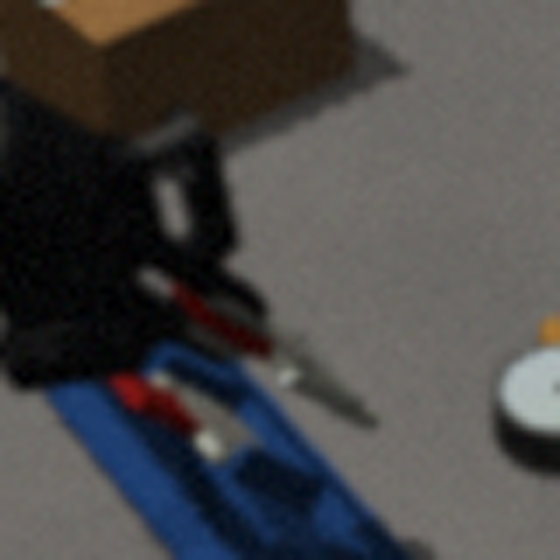

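View pics/t16.png

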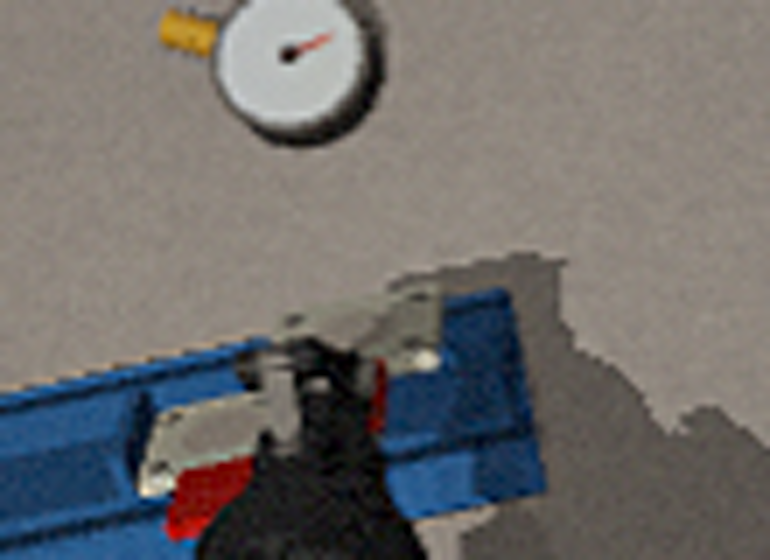

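```bash
python3 -m jog '[{"x":0.02,"y":0,"z":-0.023,"wx":0,"wy":0,"wz":0,"fingers":0},{"x":0.02,"y":0,"z":-0.023,"wx":0,"wy":0,"wz":0,"fingers":0},{"x":0,"y":0,"z":0,"wx":-0.8,"wy":-10,"wz":2,"fingers":0},{"x":0,"y":0,"z":0,"wx":-0.8,"wy":-10,"wz":2,"fingers":0},{"x":0,"y":0,"z":0,"wx":-0.8,"wy":-10,"wz":2,"fingers":0},{"x":0,"y":0,"z":0,"wx":-0.8,"wy":-10,"wz":2,"fingers":0},{"x":0,"y":0,"z":0,"wx":0,"wy":0,"wz":0,"fingers":0}]' 
python3 - <<'E'
from h import *
for t,s in (((361,211),(279.1,297.1)),((362.6,225.6),(262.9,304.9)),((364.4,240.4),(247.4,312.3))):
    print(onz("top",*t,.042).round(4),onz("side",*s,.042).round(4))
# slot by dark mask? rack edges
delta((.5254,-.318,.2),(0,0,-1),(np.cos(.025),np.sin(.025),0))
E
```

```text
clock: 44.1
tool_pos: [0.5239, 0.2173, 0.2261]
eef_rot: [0.006, 1.0, 0.011, -0.024]
ft_force: [0.3, -0.6, -2.7]
finger_gap: 0.0071
[ 0.526 -0.318  0.042] [ 0.5234 -0.3181  0.042 ]
[ 0.4844 -0.3189  0.042 ] [ 0.4812 -0.3205  0.042 ]
[ 0.4428 -0.3204  0.042 ] [ 0.4419 -0.3227  0.042 ]
pos [0.5239 0.2173 0.2261] gap 0.0071 t 44.1 F [ 0.3 -0.6 -2.7]
shift mm (tool axes) [ -8.8 534.9  33.2]
rotvec deg [ 0.7  2.7 -0.2]
rotvec deg [  4.3  -1.1 179.8]
tool x [ 0.999  0.022 -0.047] y [ 0.022 -1.     0.012] z [-0.047 -0.013 -0.999]
```

```bash
python3 -m jog '[{"x":0,"y":0.055,"z":0,"wx":0.7,"wy":2.7,"wz":0,"fingers":0},{"x":0,"y":0.055,"z":0,"wx":0,"wy":0,"wz":0,"fingers":0},{"x":0,"y":0.055,"z":0,"wx":0,"wy":0,"wz":0,"fingers":0},{"x":0,"y":0.055,"z":0,"wx":0,"wy":0,"wz":0,"fingers":0},{"x":0,"y":0.055,"z":0,"wx":0,"wy":0,"wz":0,"fingers":0},{"x":0,"y":0.055,"z":0,"wx":0,"wy":0,"wz":0,"fingers":0},{"x":0,"y":0.055,"z":0,"wx":0,"wy":0,"wz":0,"fingers":0},{"x":0,"y":0.055,"z":0,"wx":0,"wy":0,"wz":0,"fingers":0}]' 
python3 -m jog '[{"x":0,"y":0.045,"z":0,"wx":0,"wy":0,"wz":0,"fingers":0},{"x":0,"y":0.03,"z":0,"wx":0,"wy":0,"wz":0,"fingers":0},{"x":0,"y":0,"z":0,"wx":0,"wy":0,"wz":0,"fingers":0}]' 
python3 - <<'E'
from h import *
delta((.5247,-.3185,.2),(0,0,-1),(np.cos(.025),np.sin(.025),0))
E
```

```text
clock: 45.1
tool_pos: [0.5329, -0.2305, 0.2228]
eef_rot: [0.005, 1.0, 0.019, 0.013]
ft_force: [0.3, 0.8, -2.3]
finger_gap: 0.0074
clock: 45.48
tool_pos: [0.5335, -0.3106, 0.2221]
eef_rot: [0.009, 1.0, 0.017, 0.016]
ft_force: [1.0, -0.2, -2.2]
finger_gap: 0.0073
pos [ 0.5335 -0.3106  0.2221] gap 0.0073 t 45.48 F [ 1.  -0.2 -2.2]
shift mm (tool axes) [-9.8  7.2 22. ]
rotvec deg [ 1.1 -1.8  0.5]
rotvec deg [   2.8    1.7 -179.4]
tool x [0.999 0.035 0.031] y [ 0.034 -0.999  0.019] z [ 0.032 -0.018 -0.999]
```

```bash
python3 -m jog '[{"x":-0.0098,"y":0.0072,"z":0.02,"wx":1.1,"wy":-1.8,"wz":0.5,"fingers":0},{"x":0,"y":0,"z":0.025,"wx":0,"wy":0,"wz":0,"fingers":0},{"x":0,"y":0,"z":0.02,"wx":0,"wy":0,"wz":0,"fingers":0},{"x":0,"y":0,"z":0,"wx":0,"wy":0,"wz":0,"fingers":0}]' 
python3 - <<'E'
from h import *
delta((.5247,-.3185,.145),(0,0,-1),(np.cos(.025),np.sin(.025),0))
E
```

```text
clock: 45.98
tool_pos: [0.5219, -0.3153, 0.1503]
eef_rot: [-0.001, 1.0, 0.014, -0.003]
ft_force: [-0.2, -0.5, -2.7]
finger_gap: 0.0072
pos [ 0.5219 -0.3153  0.1503] gap 0.0072 t 45.98 F [-0.2 -0.5 -2.7]
shift mm (tool axes) [2.7 3.3 5.3]
rotvec deg [-0.1  0.3  0.2]
rotvec deg [  -0.5   -0.2 -179.8]
tool x [ 1.     0.029 -0.006] y [ 0.029 -1.    -0.002] z [-0.006  0.002 -1.   ]
```

```bash
python3 -m jog '[{"x":0.0027,"y":0.0033,"z":0.003,"wx":0,"wy":0.3,"wz":0.2,"fingers":0},{"x":0,"y":0,"z":0,"wx":0,"wy":0,"wz":0,"fingers":0}]' 
python3 - <<'E'
from h import *
delta((.5247,-.3185,.145),(0,0,-1),(np.cos(.025),np.sin(.025),0))
p=tool()[0]
for n,o in(("side",(220,220)),("top",(330,170))):
    print(n,[((proj(n,q)-o)*6).round(0) for q in ((p[0],p[1]-.03,p[2]-.084),(p[0],p[1]+.03,p[2]-.084),(.5247,-.3185,.042))])
crop("side",220,220,320,320,"s17",6); crop("top",330,170,420,260,"t17",6)
E
```

```text
clock: 46.22
tool_pos: [0.525, -0.3182, 0.1479]
eef_rot: [-0.001, 1.0, 0.013, 0.0]
ft_force: [0.7, 0.8, -3.2]
finger_gap: 0.0071
pos [ 0.525  -0.3182  0.1479] gap 0.0071 t 46.23 F [ 0.7  0.8 -3.2]
shift mm (tool axes) [-0.3  0.3  2.9]
rotvec deg [-0.1 -0.   0.1]
rotvec deg [ 1.000e-01 -1.000e-01 -1.799e+02]
tool x [1.    0.026 0.001] y [ 0.026 -1.    -0.001] z [ 0.001  0.001 -1.   ]
side [array([397., 509.]), array([328., 371.]), array([358., 462.])]
top [array([264., 238.]), array([135., 242.]), array([187., 249.])]
```

View pics/s17.png

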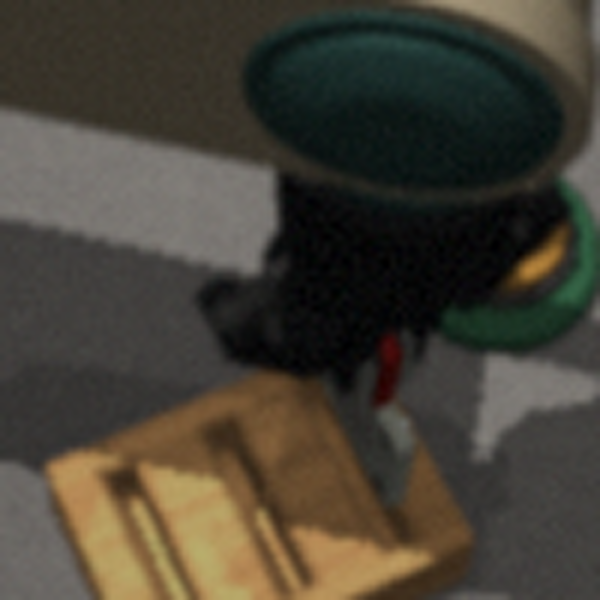

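View pics/t17.png

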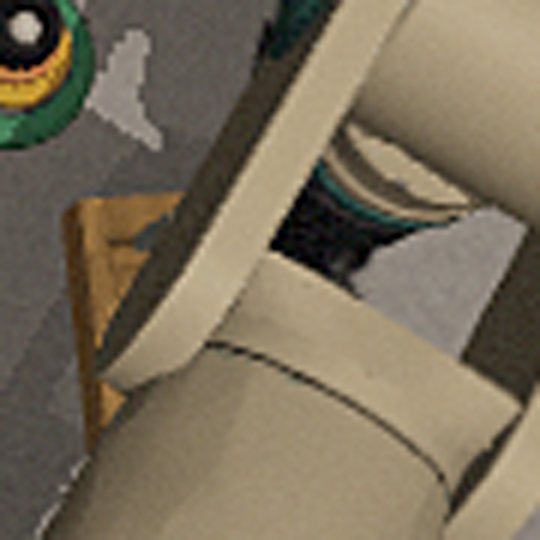

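```bash
python3 -m jog '[{"x":-0.0003,"y":0.0003,"z":0.01,"wx":0,"wy":0,"wz":0,"fingers":0},{"x":0,"y":0,"z":0.008,"wx":0,"wy":0,"wz":0,"fingers":0},{"x":0,"y":0,"z":0,"wx":0,"wy":0,"wz":0,"fingers":0}]' 
python3 - <<'E'
from h import *
delta((.5247,-.3185,.094),(0,0,-1),(np.cos(.025),np.sin(.025),0))
p=tool()[0]
n="side"
print(n,[((proj(n,q)-(240,250))*8).round(0) for q in ((p[0],p[1]-.03,p[2]-.084),(p[0],p[1]-.032,p[2]-.079),(.5247-.0065,-.3545,.042),(.5247+.0065,-.3545,.042))])
crop("side",240,250,315,320,"s18",8)
E
```

```text
clock: 46.7
tool_pos: [0.525, -0.3188, 0.1298]
eef_rot: [0.0, 1.0, 0.013, 0.001]
ft_force: [-0.1, 0.2, -2.0]
finger_gap: 0.007
pos [ 0.525  -0.3188  0.1298] gap 0.007 t 46.7 F [-0.1  0.2 -2. ]
shift mm (tool axes) [-0.4 -0.3 35.8]
rotvec deg [ 0.  -0.1  0.1]
rotvec deg [   0.2    0.  -179.9]
tool x [1.    0.026 0.002] y [ 0.026 -1.     0.   ] z [ 0.002 -0.    -1.   ]
side [array([365., 464.]), array([370., 464.]), array([351., 497.]), array([393., 479.])]
```

View pics/s18.png

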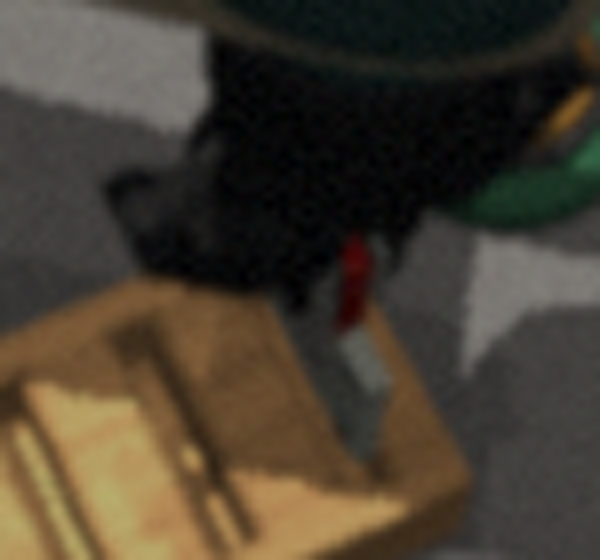

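```bash
python3 -m jog '[{"x":-0.0003,"y":0,"z":0.006,"wx":0,"wy":0,"wz":0,"fingers":0},{"x":0,"y":0,"z":0.005,"wx":0,"wy":0,"wz":0,"fingers":0},{"x":0,"y":0,"z":0,"wx":0,"wy":0,"wz":0,"fingers":0}]' 
python3 -m jog '[{"x":0,"y":0,"z":0.008,"wx":0,"wy":0,"wz":0,"fingers":0},{"x":0,"y":0,"z":0,"wx":0,"wy":0,"wz":0,"fingers":0}]' 
```

```text
clock: 47.12
tool_pos: [0.525, -0.3189, 0.1187]
eef_rot: [0.0, 1.0, 0.013, 0.002]
ft_force: [-0.1, 0.3, -2.0]
finger_gap: 0.0074
clock: 47.38
tool_pos: [0.525, -0.3189, 0.1101]
eef_rot: [0.0, 1.0, 0.013, 0.002]
ft_force: [0.2, 0.3, -2.4]
finger_gap: 0.0067
```

Clean entry: the lower edge is about 16 mm inside the slot and no force has appeared.

```bash
python3 -m jog '[{"x":0,"y":0,"z":0.008,"wx":0,"wy":0,"wz":0,"fingers":0},{"x":0,"y":0,"z":0.005,"wx":0,"wy":0,"wz":0,"fingers":0},{"x":0,"y":0,"z":0,"wx":0,"wy":0,"wz":0,"fingers":0}]' 
python3 -m jog '[{"x":0,"y":0,"z":0.003,"wx":0,"wy":0,"wz":0,"fingers":0},{"x":0,"y":0,"z":0,"wx":0,"wy":0,"wz":0,"fingers":0}]' 
```

```text
clock: 47.75
tool_pos: [0.525, -0.3189, 0.0961]
eef_rot: [0.0, 1.0, 0.013, 0.001]
ft_force: [-0.5, 0.5, -2.8]
finger_gap: 0.007
clock: 48.0
tool_pos: [0.5256, -0.3192, 0.0942]
eef_rot: [0.001, 1.0, 0.013, 0.002]
ft_force: [0.0, 0.2, -1.5]
finger_gap: 0.007
```

```bash
python3 -m jog '[{"x":0,"y":0,"z":0.003,"wx":0,"wy":0,"wz":0,"fingers":0},{"x":0,"y":0,"z":0,"wx":0,"wy":0,"wz":0,"fingers":0}]' 
python3 -m jog '[{"x":0,"y":0,"z":0,"wx":0,"wy":0,"wz":0,"fingers":0.25},{"x":0,"y":0,"z":0,"wx":0,"wy":0,"wz":0,"fingers":0.35},{"x":0,"y":0,"z":0,"wx":0,"wy":0,"wz":0,"fingers":0.35},{"x":0,"y":0,"z":-0.02,"wx":0,"wy":0,"wz":0,"fingers":0.35},{"x":0,"y":0,"z":-0.03,"wx":0,"wy":0,"wz":0,"fingers":0.35},{"x":0,"y":0,"z":-0.04,"wx":0,"wy":0,"wz":0,"fingers":0.35}]' 
python3 -m jog '[{"x":-0.01,"y":-0.055,"z":-0.01,"wx":0,"wy":0,"wz":0,"fingers":0.35},{"x":-0.01,"y":-0.055,"z":0,"wx":0,"wy":0,"wz":0,"fingers":0.35},{"x":-0.01,"y":-0.055,"z":0,"wx":0,"wy":0,"wz":0,"fingers":0.35},{"x":-0.01,"y":-0.055,"z":0,"wx":0,"wy":0,"wz":0,"fingers":0.35},{"x":-0.01,"y":-0.055,"z":0,"wx":0,"wy":0,"wz":0,"fingers":0.35},{"x":0,"y":-0.055,"z":0,"wx":0,"wy":0,"wz":0,"fingers":0.35},{"x":0,"y":-0.05,"z":0,"wx":0,"wy":0,"wz":0,"fingers":0.35},{"x":0,"y":-0.05,"z":0,"wx":0,"wy":0,"wz":0,"fingers":0.35}]' 
python3 - <<'E'
from h import *
delta(TA+.074*PZ,-PZ,N)
crop("side",220,220,320,320,"s19",6); crop("top",300,150,400,260,"t19",6)
E
```

```text
clock: 48.25
tool_pos: [0.5264, -0.3194, 0.0944]
eef_rot: [0.002, 1.0, 0.013, 0.004]
ft_force: [0.2, 0.6, -2.8]
finger_gap: 0.0071
clock: 49.0
tool_pos: [0.5247, -0.3186, 0.1857]
eef_rot: [0.0, 1.0, 0.013, 0.001]
ft_force: [-0.1, 0.5, 0.2]
finger_gap: 0.0301
clock: 50.0
tool_pos: [0.465, 0.1184, 0.212]
eef_rot: [0.004, 1.0, 0.01, 0.015]
ft_force: [0.4, -0.3, -0.6]
finger_gap: 0.0299
pos [0.465  0.1184 0.212 ] gap 0.0299 t 50.0 F [ 0.4 -0.3 -0.6]
shift mm (tool axes) [   2.3 -170.1   74. ]
rotvec deg [ 3.6 38.2 -8.3]
rotvec deg [ 56.4  -5.4 162.3]
tool x [0.999 0.02  0.03 ] y [ 0.02  -1.     0.008] z [ 0.03  -0.007 -1.   ]
```

View pics/s19.png

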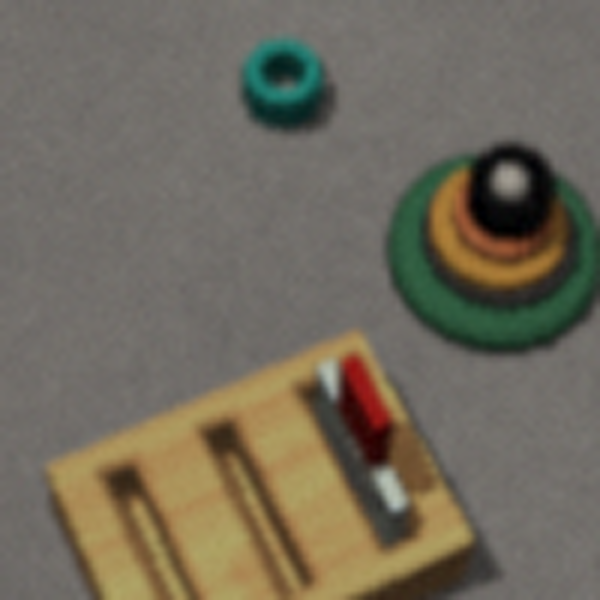

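View pics/t19.png

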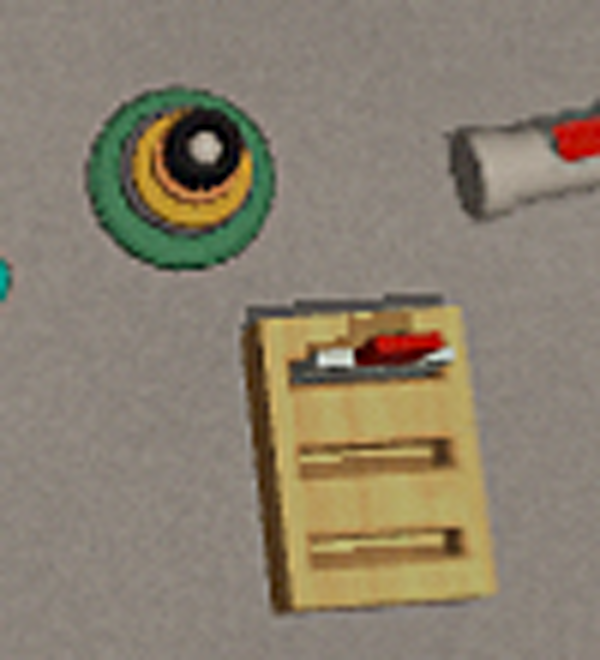

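The first plate stands upright in the far slot, with its tab at side crop (365,410). Now the second plate.

```bash
python3 -m jog '[{"x":0,"y":-0.05,"z":0,"wx":0,"wy":0,"wz":0,"fingers":0.35},{"x":0,"y":-0.05,"z":0,"wx":0,"wy":0,"wz":0,"fingers":0.35},{"x":0,"y":-0.04,"z":0,"wx":0,"wy":0,"wz":0,"fingers":0.35},{"x":0,"y":0,"z":0,"wx":0.9,"wy":9.6,"wz":-2.1,"fingers":0.35},{"x":0,"y":0,"z":0,"wx":0.9,"wy":9.6,"wz":-2.1,"fingers":0.35},{"x":0,"y":0,"z":0,"wx":0.9,"wy":9.6,"wz":-2.1,"fingers":0.35},{"x":0,"y":0,"z":0,"wx":0.9,"wy":9.6,"wz":-2.1,"fingers":0.35},{"x":0,"y":0,"z":0,"wx":0,"wy":0,"wz":0,"fingers":0.35}]' 60
python3 - <<'E'
from h import *
print(tool()[2]["joints"].round(2))
delta(TA+.074*PZ,-PZ,N)
E
```

```text
clock: 51.1
tool_pos: [0.4642, 0.2617, 0.2191]
eef_rot: [-0.031, 0.931, 0.086, 0.354]
ft_force: [0.4, 0.4, 0.4]
finger_gap: 0.0295
[ 0.57 -0.35  1.95 -0.33  0.88  0.51]
pos [0.4642 0.2617 0.2191] gap 0.0295 t 51.1 F [0.4 0.4 0.4]
shift mm (tool axes) [-49.6 -25.7  65.9]
rotvec deg [-0.1 -1.6  0.5]
rotvec deg [   2.6   -0.2 -179.5]
tool x [0.735 0.138 0.664] y [ 0.181 -0.983  0.003] z [ 0.654  0.118 -0.747]
```

```bash
python3 -m jog '[{"x":-0.025,"y":-0.013,"z":0.025,"wx":0,"wy":-1.6,"wz":0.5,"fingers":0.35},{"x":-0.025,"y":-0.013,"z":0.025,"wx":0,"wy":0,"wz":0,"fingers":0.35},{"x":0,"y":0,"z":0.02,"wx":0,"wy":0,"wz":0,"fingers":0.35},{"x":0,"y":0,"z":0,"wx":0,"wy":0,"wz":0,"fingers":0.35}]' 60
python3 - <<'E'
from h import *
delta(TA+.004*PZ,-PZ,N)
E
```

```text
clock: 51.6
tool_pos: [0.473, 0.2893, 0.1407]
eef_rot: [-0.031, 0.937, 0.076, 0.341]
ft_force: [-0.1, -0.2, 0.4]
finger_gap: 0.0297
pos [0.473  0.2893 0.1407] gap 0.0297 t 51.6 F [-0.1 -0.2  0.4]
shift mm (tool axes) [-7.8  0.2 68.5]
rotvec deg [ 0.1 -0.  -0.7]
rotvec deg [-0.000e+00 -1.000e-01  1.793e+02]
tool x [0.756 0.122 0.643] y [ 0.164 -0.986 -0.006] z [ 0.633  0.11  -0.766]
```

```bash
python3 -m jog '[{"x":-0.009,"y":0,"z":0.012,"wx":0,"wy":0,"wz":-0.7,"fingers":0.35},{"x":-0.002,"y":0,"z":0.018,"wx":0,"wy":0,"wz":0,"fingers":0.35},{"x":0,"y":0,"z":0,"wx":0,"wy":0,"wz":0,"fingers":0.35}]' 60
python3 - <<'E'
from h import *
delta(TA+.004*PZ,-PZ,N)
p,r,o=tool();M=r.as_matrix()
for n,o0,s in(("top",(90,170),7),("side",(150,75),7)):
    f=lambda q:((proj(n,q)-o0)*s).round(0)
    print(n,"tip+",f(p+.018*M[:,2]+.022*M[:,0]),"tip-",f(p+.018*M[:,2]-.022*M[:,0]),"tab80",f(TA),"tabend",f(TA+.02*PZ))
crop("side",150,75,230,155,"s20",7); crop("top",90,170,200,250,"t20",7)
E
```

```text
clock: 51.98
tool_pos: [0.4859, 0.2912, 0.1129]
eef_rot: [-0.029, 0.936, 0.081, 0.342]
ft_force: [0.1, -0.6, -0.2]
finger_gap: 0.03
pos [0.4859 0.2912 0.1129] gap 0.03 t 51.98 F [ 0.1 -0.6 -0.2]
shift mm (tool axes) [-0.  -0.3 38.8]
rotvec deg [ 0.1 -0.1 -0.1]
rotvec deg [ -0.2  -0.2 179.9]
tool x [0.753 0.131 0.644] y [ 0.171 -0.985  0.001] z [ 0.635  0.109 -0.765]
top tip+ [320. 335.] tip- [354. 432.] tab80 [346. 350.] tabend [338. 377.]
side tip+ [295. 268.] tip- [235. 344.] tab80 [302. 325.] tabend [272. 310.]
```

View pics/s20.png

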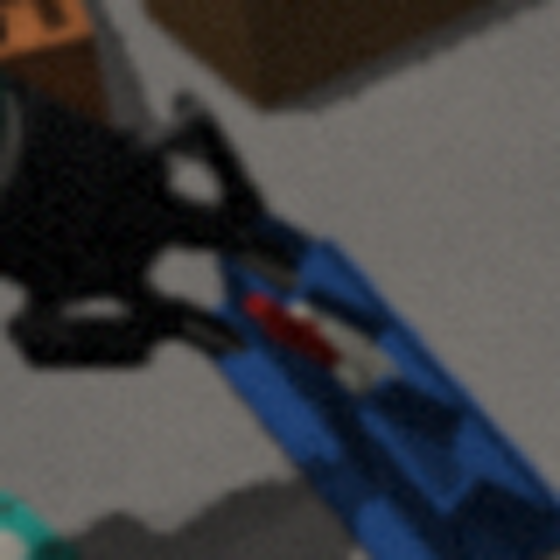

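View pics/t20.png

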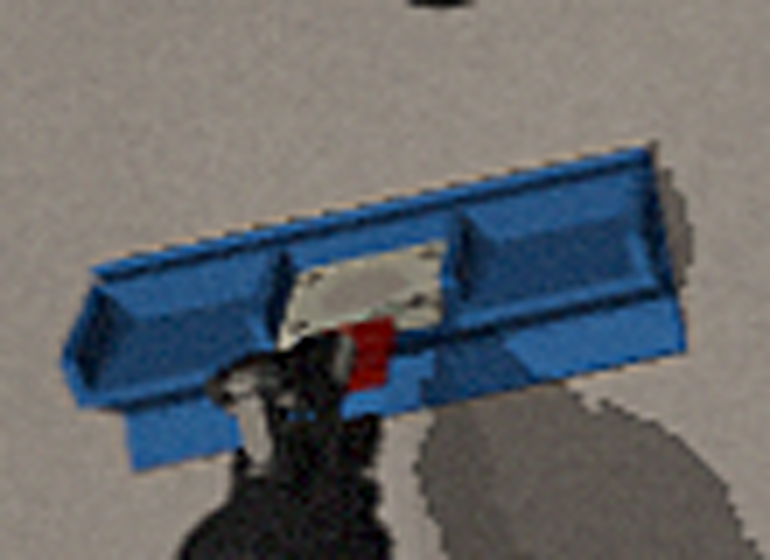

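```bash
python3 -m jog '[{"x":-0.001,"y":0.001,"z":0.013,"wx":0,"wy":0,"wz":0,"fingers":0.35},{"x":-0.001,"y":0,"z":0.013,"wx":0,"wy":0,"wz":0,"fingers":0.35},{"x":0,"y":0,"z":0,"wx":0,"wy":0,"wz":0,"fingers":0.35}]' 60
python3 - <<'E'
from h import *
delta(TA+.004*PZ-.001*Y,-PZ,N)
E
```

```text
clock: 52.45
tool_pos: [0.5022, 0.2936, 0.093]
eef_rot: [-0.03, 0.935, 0.081, 0.343]
ft_force: [0.3, 0.5, 0.1]
finger_gap: 0.0298
pos [0.5022 0.2936 0.093 ] gap 0.0298 t 52.45 F [0.3 0.5 0.1]
shift mm (tool axes) [ 0.1  0.3 13. ]
rotvec deg [ 0.  -0.3 -0.1]
rotvec deg [-5.000e-01 -1.000e-01  1.799e+02]
tool x [0.751 0.13  0.647] y [ 0.171 -0.985 -0.001] z [ 0.638  0.112 -0.762]
```

```bash
python3 -m jog '[{"x":-0.001,"y":0,"z":0.008,"wx":0,"wy":-0.3,"wz":0,"fingers":0.35},{"x":0,"y":0,"z":0.005,"wx":0,"wy":0,"wz":0,"fingers":0.35},{"x":0,"y":0,"z":0,"wx":0,"wy":0,"wz":0,"fingers":0.35}]' 60
python3 - <<'E'
from h import *
delta(TA+.004*PZ-.001*Y,-PZ,N)
E
```

```text
clock: 52.82
tool_pos: [0.5103, 0.295, 0.0816]
eef_rot: [-0.03, 0.936, 0.081, 0.341]
ft_force: [0.6, -0.4, 0.3]
finger_gap: 0.0297
pos [0.5103 0.295  0.0816] gap 0.0297 t 52.83 F [ 0.6 -0.4  0.3]
shift mm (tool axes) [ 1.2  0.3 -1. ]
rotvec deg [ 0.1  0.  -0.1]
rotvec deg [ 0.000e+00 -1.000e-01  1.799e+02]
tool x [0.755 0.131 0.643] y [ 0.171 -0.985 -0.001] z [ 0.633  0.111 -0.766]
```

```bash
python3 -m jog '[{"x":0.001,"y":0,"z":-0.001,"wx":0,"wy":0,"wz":0,"fingers":0.2},{"x":0,"y":0,"z":0,"wx":0,"wy":0,"wz":0,"fingers":0},{"x":0,"y":0,"z":0,"wx":0,"wy":0,"wz":0,"fingers":0},{"x":0,"y":0,"z":0,"wx":0,"wy":0,"wz":0,"fingers":0},{"x":0,"y":0,"z":0,"wx":0,"wy":0,"wz":0,"fingers":0}]' 70
python3 -m jog '[{"x":0.01,"y":0,"z":-0.006,"wx":0,"wy":0,"wz":0,"fingers":0},{"x":0.01,"y":0,"z":-0.008,"wx":0,"wy":0,"wz":0,"fingers":0},{"x":0.012,"y":0,"z":-0.015,"wx":0,"wy":0,"wz":0,"fingers":0},{"x":0.015,"y":0,"z":-0.02,"wx":0,"wy":0,"wz":0,"fingers":0},{"x":0.02,"y":0,"z":-0.023,"wx":0,"wy":0,"wz":0,"fingers":0},{"x":0.02,"y":0,"z":-0.023,"wx":0,"wy":0,"wz":0,"fingers":0},{"x":0.01,"y":0,"z":-0.01,"wx":0,"wy":0,"wz":0,"fingers":0}]'
python3 -m jog '[{"x":0,"y":0,"z":0,"wx":-0.8,"wy":-10,"wz":2,"fingers":0},{"x":0,"y":0,"z":0,"wx":-0.8,"wy":-10,"wz":2,"fingers":0},{"x":0,"y":0,"z":0,"wx":-0.8,"wy":-10,"wz":2,"fingers":0},{"x":0,"y":0,"z":0,"wx":-0.8,"wy":-10,"wz":2,"fingers":0},{"x":0,"y":0,"z":0,"wx":0,"wy":0,"wz":0,"fingers":0}]'
python3 - <<'E'
from h import *
delta((.442,-.3203,.2),(0,0,-1),(np.cos(.025),np.sin(.025),0))
crop("side",150,65,250,165,"s21",6)
E
```

```text
clock: 53.45
tool_pos: [0.5097, 0.2949, 0.0828]
eef_rot: [-0.03, 0.936, 0.081, 0.34]
ft_force: [-0.3, 0.1, -0.6]
finger_gap: 0.0073
clock: 54.32
tool_pos: [0.5173, 0.2959, 0.2341]
eef_rot: [-0.03, 0.936, 0.081, 0.34]
ft_force: [0.8, -0.6, -1.6]
finger_gap: 0.0071
clock: 54.95
tool_pos: [0.5168, 0.296, 0.234]
eef_rot: [0.002, 1.0, 0.012, -0.012]
ft_force: [0.1, -0.1, -2.7]
finger_gap: 0.0074
pos [0.5168 0.296  0.234 ] gap 0.0074 t 54.95 F [ 0.1 -0.1 -2.7]
shift mm (tool axes) [-89.2 614.1  38.8]
rotvec deg [ 0.3  1.4 -0. ]
rotvec deg [  2.1  -0.4 180. ]
tool x [ 0.999  0.025 -0.024] y [ 0.025 -1.     0.004] z [-0.024 -0.005 -1.   ]
```

View pics/s21.png

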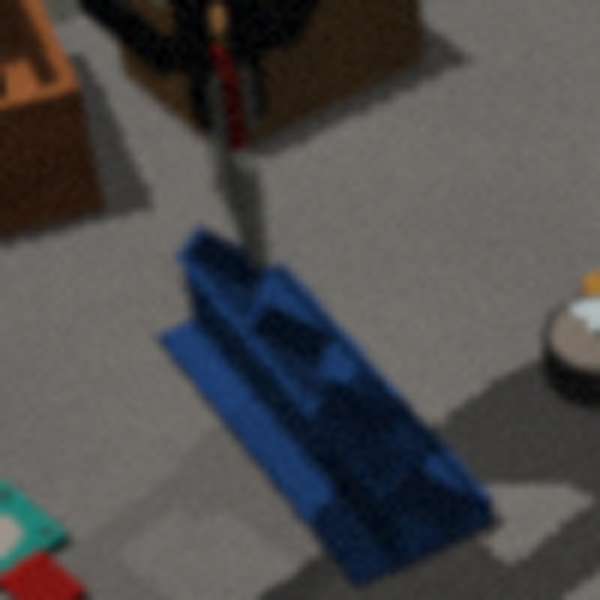

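```bash
python3 -m jog '[{"x":-0.007,"y":0.054,"z":0,"wx":0.3,"wy":1.4,"wz":0,"fingers":0},{"x":-0.007,"y":0.054,"z":0,"wx":0,"wy":0,"wz":0,"fingers":0},{"x":-0.007,"y":0.054,"z":0,"wx":0,"wy":0,"wz":0,"fingers":0},{"x":-0.007,"y":0.054,"z":0,"wx":0,"wy":0,"wz":0,"fingers":0},{"x":-0.007,"y":0.054,"z":0,"wx":0,"wy":0,"wz":0,"fingers":0},{"x":-0.008,"y":0.054,"z":0,"wx":0,"wy":0,"wz":0,"fingers":0},{"x":-0.008,"y":0.054,"z":0,"wx":0,"wy":0,"wz":0,"fingers":0},{"x":-0.008,"y":0.054,"z":0,"wx":0,"wy":0,"wz":0,"fingers":0}]'
python3 -m jog '[{"x":-0.01,"y":0.054,"z":0,"wx":0,"wy":0,"wz":0,"fingers":0},{"x":-0.01,"y":0.054,"z":0,"wx":0,"wy":0,"wz":0,"fingers":0},{"x":-0.01,"y":0.05,"z":0,"wx":0,"wy":0,"wz":0,"fingers":0},{"x":0,"y":0,"z":0,"wx":0,"wy":0,"wz":0,"fingers":0}]'
python3 - <<'E'
from h import *
delta((.442,-.3203,.2),(0,0,-1),(np.cos(.025),np.sin(.025),0))
E
```

```text
clock: 56.0
tool_pos: [0.4656, -0.1446, 0.2364]
eef_rot: [0.004, 1.0, 0.022, 0.02]
ft_force: [0.6, 0.1, -2.9]
finger_gap: 0.0069
clock: 56.5
tool_pos: [0.439, -0.3095, 0.2394]
eef_rot: [0.012, 0.999, 0.023, 0.027]
ft_force: [-0.0, 1.1, -1.6]
finger_gap: 0.007
pos [ 0.439  -0.3095  0.2394] gap 0.007 t 56.5 F [-0.   1.1 -1.6]
shift mm (tool axes) [ 0.4  9.9 39.8]
rotvec deg [ 1.4 -3.1  1.2]
rotvec deg [   4.8    2.2 -178.7]
tool x [0.998 0.046 0.053] y [ 0.045 -0.999  0.026] z [ 0.054 -0.023 -0.998]
```

```bash
python3 -m jog '[{"x":0,"y":0.0099,"z":0.01,"wx":1.4,"wy":-3.1,"wz":1.2,"fingers":0},{"x":0,"y":0,"z":0.025,"wx":0,"wy":0,"wz":0,"fingers":0},{"x":0,"y":0,"z":0.03,"wx":0,"wy":0,"wz":0,"fingers":0},{"x":0,"y":0,"z":0.02,"wx":0,"wy":0,"wz":0,"fingers":0},{"x":0,"y":0,"z":0,"wx":0,"wy":0,"wz":0,"fingers":0}]'
python3 - <<'E'
from h import *
delta((.442,-.3203,.145),(0,0,-1),(np.cos(.025),np.sin(.025),0))
E
```

```text
clock: 57.12
tool_pos: [0.4408, -0.3152, 0.156]
eef_rot: [0.007, 1.0, 0.016, 0.005]
ft_force: [-0.1, 0.4, -2.1]
finger_gap: 0.0072
pos [ 0.4408 -0.3152  0.156 ] gap 0.0072 t 57.12 F [-0.1  0.4 -2.1]
shift mm (tool axes) [ 0.9  5.  11.1]
rotvec deg [ 0.8 -0.6  0.4]
rotvec deg [   0.9    1.3 -179.6]
tool x [0.999 0.033 0.01 ] y [ 0.032 -0.999  0.014] z [ 0.011 -0.014 -1.   ]
```

```bash
python3 -m jog '[{"x":0.001,"y":0.005,"z":0.005,"wx":0.8,"wy":-0.6,"wz":0.4,"fingers":0},{"x":0,"y":0,"z":0.006,"wx":0,"wy":0,"wz":0,"fingers":0},{"x":0,"y":0,"z":0,"wx":0,"wy":0,"wz":0,"fingers":0}]'
python3 - <<'E'
from h import *
delta((.442,-.3203,.133),(0,0,-1),(np.cos(.025),np.sin(.025),0))
p=tool()[0]
n="side"
print(n,[((proj(n,q)-(215,255))*8).round(0) for q in ((p[0],p[1]-.03,p[2]-.0835),(p[0],p[1]+.03,p[2]-.0835),(.442-.0065,-.3203-.036,.042),(.442+.0065,-.3203-.036,.042))])
crop("side",215,255,305,330,"s22",8)
E
```

```text
clock: 57.5
tool_pos: [0.4433, -0.3202, 0.1477]
eef_rot: [0.002, 1.0, 0.013, 0.002]
ft_force: [-0.5, -0.0, -3.0]
finger_gap: 0.0069
pos [ 0.4433 -0.3202  0.1477] gap 0.0069 t 57.5 F [-0.5 -0.  -3. ]
shift mm (tool axes) [-1.4  0.  14.7]
rotvec deg [ 0.2 -0.2  0.1]
rotvec deg [   0.4    0.4 -179.9]
tool x [1.    0.027 0.004] y [ 0.027 -1.     0.004] z [ 0.004 -0.004 -1.   ]
side [array([302., 518.]), array([219., 325.]), array([284., 576.]), array([328., 558.])]
```

View pics/s22.png

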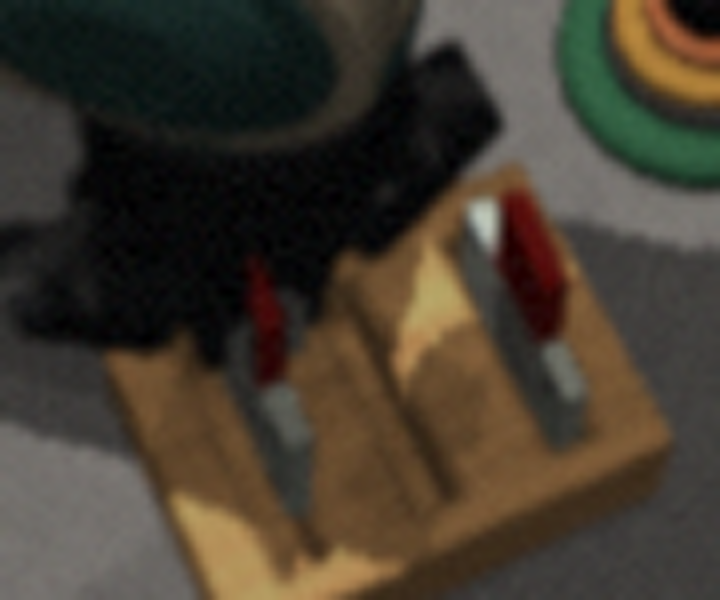

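```bash
python3 -m jog '[{"x":-0.0012,"y":0,"z":0.01,"wx":0.2,"wy":-0.2,"wz":0,"fingers":0},{"x":0,"y":0,"z":0.008,"wx":0,"wy":0,"wz":0,"fingers":0},{"x":0,"y":0,"z":0,"wx":0,"wy":0,"wz":0,"fingers":0}]'
python3 - <<'E'
from h import *
delta((.442,-.3203,.094),(0,0,-1),(np.cos(.025),np.sin(.025),0))
E
```

```text
clock: 57.92
tool_pos: [0.4421, -0.3205, 0.1289]
eef_rot: [0.001, 1.0, 0.013, 0.0]
ft_force: [-0.1, 0.0, -3.2]
finger_gap: 0.0068
pos [ 0.4421 -0.3205  0.1289] gap 0.0068 t 57.92 F [-0.1  0.  -3.2]
shift mm (tool axes) [-0.1 -0.3 34.9]
rotvec deg [ 0.1 -0.   0.1]
rotvec deg [ 1.000e-01  1.000e-01 -1.799e+02]
tool x [1.    0.027 0.001] y [ 0.027 -1.     0.001] z [ 0.001 -0.001 -1.   ]
```

```bash
python3 -m jog '[{"x":0,"y":0,"z":0.006,"wx":0,"wy":0,"wz":0,"fingers":0},{"x":0,"y":0,"z":0.005,"wx":0,"wy":0,"wz":0,"fingers":0},{"x":0,"y":0,"z":0,"wx":0,"wy":0,"wz":0,"fingers":0}]'
python3 -m jog '[{"x":0,"y":0,"z":0.008,"wx":0,"wy":0,"wz":0,"fingers":0},{"x":0,"y":0,"z":0,"wx":0,"wy":0,"wz":0,"fingers":0}]'
```

```text
clock: 58.3
tool_pos: [0.4421, -0.3205, 0.117]
eef_rot: [0.001, 1.0, 0.013, 0.0]
ft_force: [0.3, -0.3, -1.7]
finger_gap: 0.007
clock: 58.55
tool_pos: [0.4422, -0.3205, 0.1085]
eef_rot: [0.001, 1.0, 0.013, 0.0]
ft_force: [-0.2, 0.9, -1.9]
finger_gap: 0.0069
```

```bash
python3 -m jog '[{"x":0,"y":0,"z":0.007,"wx":0,"wy":0,"wz":0,"fingers":0},{"x":0,"y":0,"z":0.005,"wx":0,"wy":0,"wz":0,"fingers":0},{"x":0,"y":0,"z":0,"wx":0,"wy":0,"wz":0,"fingers":0}]'
python3 -m jog '[{"x":0,"y":0,"z":0.003,"wx":0,"wy":0,"wz":0,"fingers":0},{"x":0,"y":0,"z":0,"wx":0,"wy":0,"wz":0,"fingers":0}]'
```

```text
clock: 58.92
tool_pos: [0.4422, -0.3206, 0.0957]
eef_rot: [0.001, 1.0, 0.013, 0.0]
ft_force: [0.3, 0.3, -2.5]
finger_gap: 0.0071
clock: 59.18
tool_pos: [0.4426, -0.3208, 0.0932]
eef_rot: [0.001, 1.0, 0.013, 0.001]
ft_force: [-0.4, 0.3, -2.0]
finger_gap: 0.0072
```

Now I'll release, retreat and check everything.

```bash
python3 -m jog '[{"x":0,"y":0,"z":0,"wx":0,"wy":0,"wz":0,"fingers":0.25},{"x":0,"y":0,"z":0,"wx":0,"wy":0,"wz":0,"fingers":0.35},{"x":0,"y":0,"z":0,"wx":0,"wy":0,"wz":0,"fingers":0.35},{"x":0,"y":0,"z":-0.02,"wx":0,"wy":0,"wz":0,"fingers":0.35},{"x":0,"y":0,"z":-0.03,"wx":0,"wy":0,"wz":0,"fingers":0.35},{"x":0,"y":0,"z":-0.04,"wx":0,"wy":0,"wz":0,"fingers":0.35}]' 
python3 -m jog '[{"x":0,"y":-0.055,"z":-0.01,"wx":0,"wy":0,"wz":0,"fingers":0.35},{"x":0,"y":-0.055,"z":-0.01,"wx":0,"wy":0,"wz":0,"fingers":0.35},{"x":0,"y":-0.055,"z":0,"wx":0,"wy":0,"wz":0,"fingers":0.35},{"x":0,"y":-0.055,"z":0,"wx":0,"wy":0,"wz":0,"fingers":0.35},{"x":0,"y":-0.055,"z":0,"wx":0,"wy":0,"wz":0,"fingers":0.35},{"x":0,"y":-0.05,"z":0,"wx":0,"wy":0,"wz":0,"fingers":0.35},{"x":0,"y":0,"z":0,"wx":0,"wy":0,"wz":0,"fingers":0.35}]' 
python3 - <<'E'
from h import *
crop("side",215,225,335,325,"s23",6); crop("top",290,150,400,260,"t23",5)
a=snapshot("top");cv2.imwrite("pics/t24.png",a[...,::-1])
# foreseen tab-top centres if seated: z=.110
for n in("top","side"):
    print(n,[proj(n,(x,y,.110)).round(1) for x,y in((.5247,-.3185),(.442,-.3203))], proj(n,(.6277,-.2421,.072)).round(1))
    im=snapshot(n)
    roi=(335,190,400,260) if n=="top" else (222,255,310,340)
    for c in blob(n,im,(0,150,50),(8,255,255),roi)[:2]: print("red",c.mean(0).round(1),c.min(0).round(1),c.max(0).round(1))
E
```

```text
clock: 59.92
tool_pos: [0.4413, -0.3198, 0.1823]
eef_rot: [-0.001, 1.0, 0.013, -0.001]
ft_force: [0.6, -0.5, -0.4]
finger_gap: 0.0298
clock: 60.8
tool_pos: [0.4338, 0.0133, 0.2082]
eef_rot: [0.001, 1.0, 0.012, 0.004]
ft_force: [-1.6, -1.1, -0.4]
finger_gap: 0.0296
top [array([368.1, 207.2]), array([371.6, 238.4])] [333.9 174.2]
red [365.4 207.2] [358.9 204.6] [373.1 210.1]
red [368.9 237.6] [362.1 235.4] [376.6 240.1]
side [array([281.5, 284.9]), array([246.6, 299.9])] [305.2 248.7]
red [281.4 288.7] [277.1 278.9] [285.4 296.6]
red [246.8 302.9] [243.1 293.1] [250.4 310.6]
```

View pics/s23.png

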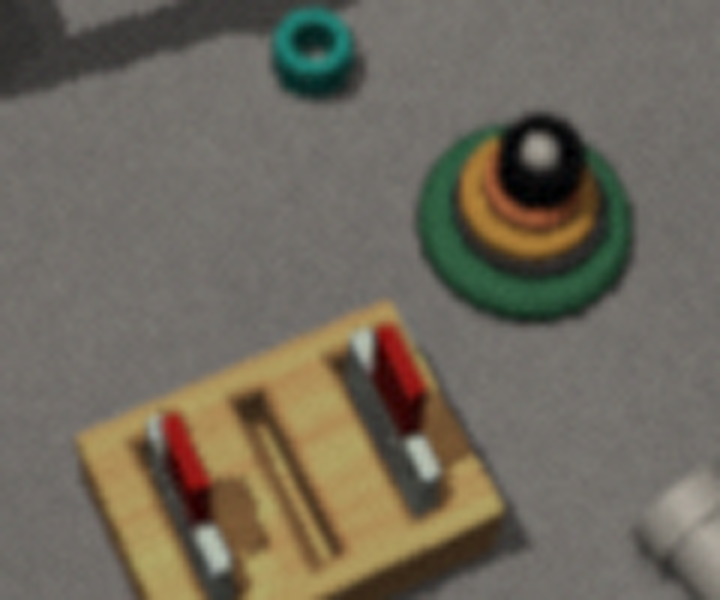

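View pics/t23.png

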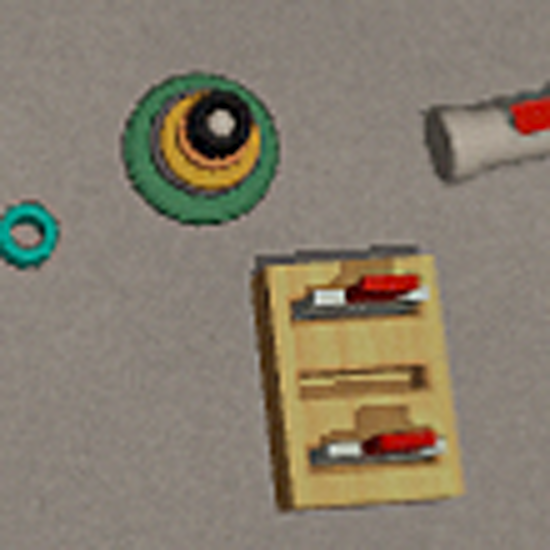

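View pics/t24.png

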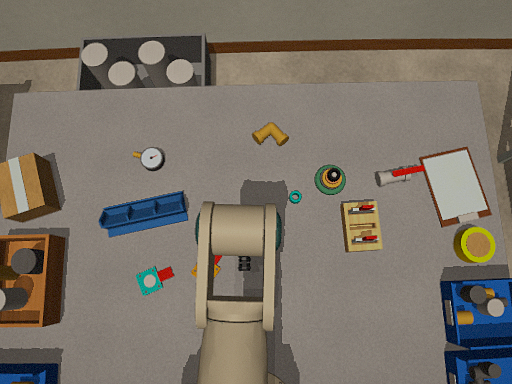

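```bash
python3 - <<'E'
from h import *
for t,s in(((355.6,209.4),(275.7,283.0)),((358.8,240),(241,297))):
    print(tri(t,s))
for n in("top","side"):
    im=snapshot(n)
    roi=(345,195,385,250) if n=="top" else (228,275,295,325)
    for c in blob(n,im,(0,0,165),(180,45,255),roi)[:5]: print(n,c.mean(0).round(1),len(c))
# predicted shoulder +y centres if seated (z=.070), y offset +.0235
for x,y in((.5247,-.3185),(.442,-.3203)): print(proj("top",(x,y+.0235,.07)).round(1),proj("side",(x,y+.0235,.07)).round(1))
E
```

```text
(array([ 0.52508807, -0.29474894,  0.07166239]), [np.float64(0.0010619306295846522), np.float64(0.0010619306295844794)])
(array([ 0.43994927, -0.29581039,  0.07394616]), [np.float64(0.00190330150609233), np.float64(0.001903301506092339)])
top [355.4 208.9] 59
top [358.3 239.9] 59
top [373.5 208.4] 41
top [377.5 239.2] 34
side [249.9 316. ] 58
side [285.  300.8] 54
side [275.  281.6] 39
[355.5 210. ] [276.  283.3]
[358.7 240.1] [242.9 297.4]
```

```bash
python3 - <<'E'
from h import *
for t,s in(((355.4,208.9),(275,281.6)),((373.5,208.4),(285,300.8)),((377.5,239.2),(249.9,316))):
    x,r=tri(t,s);print(x.round(4),round(r[0],4), "pred z.070",proj("top",(x[0],x[1],.07)).round(1),proj("side",(x[0],x[1],.07)).round(1))
E
```

```text
[ 0.5248 -0.2929  0.0764] 0.0019 pred z.070 [354.8 210. ] [275.7 282.5]
[ 0.5252 -0.343   0.0767] 0.0013 pred z.070 [372.7 209.3] [285.4 301.7]
[ 0.4404 -0.3452  0.0796] 0.0015 pred z.070 [376.4 240.1] [250.6 317.3]
```

```bash
python3 - <<'E'
from h import *
for t,s in(((342.6,202.9),(279.9,275.1)),((348.4,251.4),(227.6,297.1)),((376.1,200.9),(297.9,309.9)),((382.4,247.9),(244.1,334.9))):
    x,r=tri(t,s);print(x.round(4),round(r[0],4))
E
```

```text
[ 0.5504 -0.2678  0.0397] 0.0009
[ 0.4135 -0.2725  0.0444] 0.0003
[ 0.5513 -0.363   0.0436] 0.0021
[ 0.4179 -0.3677  0.0453] 0.0023
```

Triangulation alone leaves about 3 mm of uncertainty in the seating height. I'll check it by feel, pressing lightly on each tab with the fingers shut; a seated tab top is at 110 mm.

```bash
python3 -m jog '[{"x":0,"y":0.055,"z":0,"wx":0,"wy":0,"wz":0,"fingers":0},{"x":0,"y":0.055,"z":0,"wx":0,"wy":0,"wz":0,"fingers":0},{"x":0,"y":0.055,"z":0,"wx":0,"wy":0,"wz":0,"fingers":0},{"x":0,"y":0.055,"z":0,"wx":0,"wy":0,"wz":0,"fingers":0},{"x":0,"y":0.055,"z":0,"wx":0,"wy":0,"wz":0,"fingers":0},{"x":0,"y":0.045,"z":0,"wx":0,"wy":0,"wz":0,"fingers":0},{"x":0,"y":0,"z":0,"wx":0,"wy":0,"wz":0,"fingers":0}]' 40
python3 - <<'E'
from h import *
delta((.442,-.3203,.145),(0,0,-1),(np.cos(.025),np.sin(.025),0))
E
```

```text
clock: 62.02
tool_pos: [0.4371, -0.3254, 0.2081]
eef_rot: [0.001, 1.0, 0.006, 0.004]
ft_force: [-0.1, 0.0, 0.4]
finger_gap: 0.0002
pos [ 0.4371 -0.3254  0.2081] gap 0.0002 t 62.02 F [-0.1  0.   0.4]
shift mm (tool axes) [ 4.4 -5.2 63.1]
rotvec deg [ 0.1 -0.5 -0.8]
rotvec deg [ -0.8  -0.2 179.2]
tool x [1.    0.011 0.009] y [ 0.011 -1.     0.003] z [ 0.009 -0.002 -1.   ]
```

```bash
python3 -m jog '[{"x":0.0044,"y":-0.0052,"z":0.01,"wx":0,"wy":-0.5,"wz":-0.8,"fingers":0},{"x":0,"y":0,"z":0.02,"wx":0,"wy":0,"wz":0,"fingers":0},{"x":0,"y":0,"z":0.025,"wx":0,"wy":0,"wz":0,"fingers":0},{"x":0,"y":0,"z":0.008,"wx":0,"wy":0,"wz":0,"fingers":0},{"x":0,"y":0,"z":0,"wx":0,"wy":0,"wz":0,"fingers":0}]'
python3 - <<'E'
from h import *
delta((.442,-.3203,.131),(0,0,-1),(np.cos(.025),np.sin(.025),0))
E
```

```text
clock: 62.65
tool_pos: [0.4422, -0.3161, 0.1418]
eef_rot: [0.0, 1.0, 0.015, -0.001]
ft_force: [0.7, -0.5, 0.6]
finger_gap: -0.0001
pos [ 0.4422 -0.3161  0.1418] gap -0.0001 t 62.65 F [ 0.7 -0.5  0.6]
shift mm (tool axes) [-0.3  4.2 10.8]
rotvec deg [0.  0.1 0.3]
rotvec deg [-2.000e-01  1.000e-01 -1.797e+02]
tool x [ 1.     0.03  -0.002] y [ 0.03  -1.     0.001] z [-0.002 -0.001 -1.   ]
```

```bash
python3 -m jog '[{"x":-0.0003,"y":0.0042,"z":0.005,"wx":0,"wy":0,"wz":0.3,"fingers":0},{"x":0,"y":0,"z":0.002,"wx":0,"wy":0,"wz":0,"fingers":0},{"x":0,"y":0,"z":0,"wx":0,"wy":0,"wz":0,"fingers":0}]'
python3 -m jog '[{"x":0,"y":0,"z":0.003,"wx":0,"wy":0,"wz":0,"fingers":0},{"x":0,"y":0,"z":0,"wx":0,"wy":0,"wz":0,"fingers":0}]'
python3 -m jog '[{"x":0,"y":0,"z":0.003,"wx":0,"wy":0,"wz":0,"fingers":0},{"x":0,"y":0,"z":0,"wx":0,"wy":0,"wz":0,"fingers":0}]'
```

```text
clock: 63.02
tool_pos: [0.4429, -0.3208, 0.1365]
eef_rot: [0.002, 1.0, 0.013, 0.0]
ft_force: [0.3, 0.2, 0.5]
finger_gap: 0.0
clock: 63.28
tool_pos: [0.443, -0.321, 0.1338]
eef_rot: [0.002, 1.0, 0.013, 0.001]
ft_force: [-0.2, -0.1, 0.1]
finger_gap: 0.0002
clock: 63.52
tool_pos: [0.443, -0.321, 0.1306]
eef_rot: [0.002, 1.0, 0.013, 0.001]
ft_force: [0.9, -0.3, -0.4]
finger_gap: 0.0004
```

```bash
python3 -m jog '[{"x":0,"y":0,"z":0.002,"wx":0,"wy":0,"wz":0,"fingers":0},{"x":0,"y":0,"z":0,"wx":0,"wy":0,"wz":0,"fingers":0}]'
python3 -m jog '[{"x":0,"y":0,"z":0.002,"wx":0,"wy":0,"wz":0,"fingers":0},{"x":0,"y":0,"z":0,"wx":0,"wy":0,"wz":0,"fingers":0}]'
```

```text
clock: 63.78
tool_pos: [0.4433, -0.3212, 0.1291]
eef_rot: [0.002, 1.0, 0.013, 0.001]
ft_force: [0.6, -0.2, 0.5]
finger_gap: 0.0005
clock: 64.03
tool_pos: [0.4444, -0.3216, 0.1294]
eef_rot: [0.003, 1.0, 0.013, 0.003]
ft_force: [0.8, -0.2, 1.0]
finger_gap: 0.0002
```

The near tab stops the fingers at 129 mm TCP, which puts its top at 110 mm, so it is seated. Same check on the far one.

```bash
python3 -m jog '[{"x":0,"y":0,"z":-0.03,"wx":0,"wy":0,"wz":0,"fingers":0},{"x":0.04,"y":0,"z":0,"wx":0,"wy":0,"wz":0,"fingers":0},{"x":0.04,"y":0,"z":0,"wx":0,"wy":0,"wz":0,"fingers":0},{"x":0,"y":0,"z":0,"wx":0,"wy":0,"wz":0,"fingers":0}]'
python3 - <<'E'
from h import *
delta((.5247,-.3185,.131),(0,0,-1),(np.cos(.025),np.sin(.025),0))
E
```

```text
clock: 64.53
tool_pos: [0.5254, -0.3194, 0.1591]
eef_rot: [0.003, 1.0, 0.012, 0.002]
ft_force: [-0.8, -0.8, 0.3]
finger_gap: 0.0002
pos [ 0.5254 -0.3194  0.1591] gap 0.0002 t 64.53 F [-0.8 -0.8  0.3]
shift mm (tool axes) [-0.8 -1.  28.1]
rotvec deg [ 0.3 -0.2 -0.1]
rotvec deg [ -0.3  -0.5 179.9]
tool x [1.    0.024 0.004] y [ 0.024 -1.     0.005] z [ 0.004 -0.005 -1.   ]
```

```bash
python3 -m jog '[{"x":-0.0008,"y":-0.001,"z":0.01,"wx":0.3,"wy":-0.2,"wz":0,"fingers":0},{"x":0,"y":0,"z":0.01,"wx":0,"wy":0,"wz":0,"fingers":0},{"x":0,"y":0,"z":0.004,"wx":0,"wy":0,"wz":0,"fingers":0},{"x":0,"y":0,"z":0,"wx":0,"wy":0,"wz":0,"fingers":0}]'
python3 -m jog '[{"x":0,"y":0,"z":0.003,"wx":0,"wy":0,"wz":0,"fingers":0},{"x":0,"y":0,"z":0,"wx":0,"wy":0,"wz":0,"fingers":0}]'
python3 -m jog '[{"x":0,"y":0,"z":0.002,"wx":0,"wy":0,"wz":0,"fingers":0},{"x":0,"y":0,"z":0,"wx":0,"wy":0,"wz":0,"fingers":0}]'
```

```text
clock: 65.03
tool_pos: [0.5219, -0.3185, 0.1318]
eef_rot: [-0.001, 1.0, 0.011, -0.002]
ft_force: [-0.5, 0.0, 0.6]
finger_gap: -0.0
clock: 65.28
tool_pos: [0.5219, -0.3188, 0.1296]
eef_rot: [-0.0, 1.0, 0.011, -0.001]
ft_force: [-0.3, -0.2, -0.0]
finger_gap: -0.0003
clock: 65.53
tool_pos: [0.5227, -0.3192, 0.1294]
eef_rot: [0.0, 1.0, 0.011, 0.0]
ft_force: [0.1, -0.2, -0.5]
finger_gap: 0.0003
```

Same height, so both plates are seated. I'll retreat and take one last look before handing in.

```bash
python3 -m jog '[{"x":0,"y":0,"z":-0.03,"wx":0,"wy":0,"wz":0,"fingers":0},{"x":0,"y":0,"z":-0.04,"wx":0,"wy":0,"wz":0,"fingers":0},{"x":-0.01,"y":-0.05,"z":-0.02,"wx":0,"wy":0,"wz":0,"fingers":0},{"x":-0.01,"y":-0.05,"z":0,"wx":0,"wy":0,"wz":0,"fingers":0},{"x":-0.01,"y":-0.05,"z":0,"wx":0,"wy":0,"wz":0,"fingers":0},{"x":-0.01,"y":-0.05,"z":0,"wx":0,"wy":0,"wz":0,"fingers":0},{"x":-0.01,"y":-0.05,"z":0,"wx":0,"wy":0,"wz":0,"fingers":0},{"x":0,"y":0,"z":0,"wx":0,"wy":0,"wz":0,"fingers":0}]'
python3 - <<'E'
from h import *
a=snapshot("top");b=snapshot("side")
a=cv2.resize(a[110:270,250:430,::-1],None,fx=3,fy=3,interpolation=cv2.INTER_CUBIC);b=cv2.resize(b[170:330,205:335,::-1],None,fx=3,fy=3,interpolation=cv2.INTER_CUBIC)
h=480;im=np.hstack([a[:h,:400],b[:h]]);cv2.imwrite("pics/fin.png",im)
E
```

```text
clock: 66.53
tool_pos: [0.4647, -0.0632, 0.2205]
eef_rot: [-0.001, 1.0, 0.01, -0.0]
ft_force: [-0.1, 0.1, 0.5]
finger_gap: -0.0
```

View pics/fin.png

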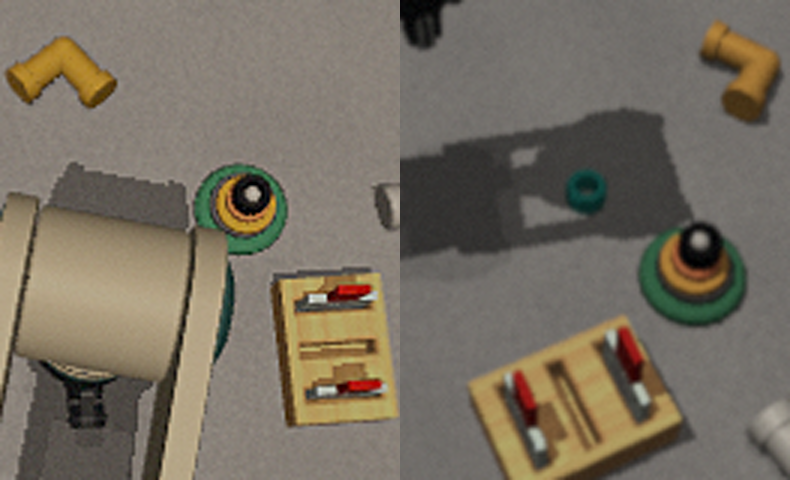

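The final picture shows the stack with the black collar on top at (250,195) left and (700,245) right. Both plates are upright, in the two outer slots. Handing in.

```bash
python3 -c "
from rig import *
print(job_done(), get_obs()['clock'])"
```

```text
the job is handed in; nothing more can be done
the job is handed in; nothing more can be done
```

The flange kit is put away and the job is handed in; the clock was at about 67 s of the 210 s allowed.

- **Rings and collar:** I took the black collar off and stood it on the bench. I threaded the three rings that were there (66 dark steel, 58 brass, 42 copper) onto the spindle, widest at the bottom. The 50 mm white ring was absent. Then I put the collar back on top.
- **Plates:** The tray held two plates. I stood them tab up in the two outer slots of the rack.
- **Last checks:** Both camera views show the rings lying flat and centred under the collar, and both plates upright in their slots. The elbow, gauge and valve look unmoved in the pictures; I did not measure their positions.
- **Disagreement:** From the pictures, the plate shoulders came out at 72–80 mm against the expected 70 mm. I blame measurement scatter of a few millimetres, since the rack's 42 mm top face itself read 40–45 mm. To settle it I touched each tab lightly with shut fingers. Both stopped the fingers at about 110 mm, the height of a fully seated plate, though the contact force was barely above sensor noise.

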